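# Bottles to the drying pegs, filter cases away, drawer home

### The job

Clear up after the filtration run: turn every rinsed amber bottle on the draining mat upside down and lower it gently over a free peg of the drying rack until its mouth rests on the deck, and put every filter case lying on the bench into the open upper kit drawer, then push that drawer fully home past its catch. Leave the dry flask on its peg and everything else on the bench where it is.

Things in the scene. Friction and masses are not known exactly. Their poses are not given: they have to be found in the camera images.
- bottleA_mid (a point): Open square amber glass bottle A lying on a flat side (about 170 g): body 50 x 50 mm in section, 95 mm long; 17 mm shoulder; round neck 28 mm wide, 28 mm long; 140 mm over all. This point is on its axis midway between base and mouth, 25 mm above the 4 mm thick draining mat; x axis points to the mouth (70 mm ahead; the base is 70 mm behind). None if absent.
- bottleA_mouth (a point): Centre of the open mouth of bottle A, at the very end of the neck; axes as for its middle. Bore of the neck 20 mm, walls 4 mm; the bottle is hollow throughout. A tilted hand holds it best near its base. None if absent.
- bottleB_mid (a point): Open square amber glass bottle B lying on a flat side (about 170 g): body 50 x 50 mm in section, 95 mm long; 17 mm shoulder; round neck 28 mm wide, 28 mm long; 140 mm over all. This point is on its axis midway between base and mouth, 25 mm above the 4 mm thick draining mat; x axis points to the mouth (70 mm ahead; the base is 70 mm behind). None if absent.
- bottleB_mouth (a point): Centre of the open mouth of bottle B, at the very end of the neck; axes as for its middle. Bore of the neck 20 mm, walls 4 mm; the bottle is hollow throughout. A tilted hand holds it best near its base. None if absent.
- bottleC_mid (a point): Open square amber glass bottle C lying on a flat side (about 170 g): body 50 x 50 mm in section, 95 mm long; 17 mm shoulder; round neck 28 mm wide, 28 mm long; 140 mm over all. This point is on its axis midway between base and mouth, 25 mm above the 4 mm thick draining mat; x axis points to the mouth (70 mm ahead; the base is 70 mm behind). None if absent.
- bottleC_mouth (a point): Centre of the open mouth of bottle C, at the very end of the neck; axes as for its middle. Bore of the neck 20 mm, walls 4 mm; the bottle is hollow throughout. A tilted hand holds it best near its base. None if absent.
- rack: Drying rack: white drip tray 400 x 140 mm with a grey drained deck (380 x 120 mm) whose top is 30 mm above the bench; origin at bench level under its centre, x axis along the row of four pegs, z up. It is fixed. A bottle stands mouth down with its rim on the deck and the peg up its neck.
- peg1 (a point): Foot of peg 1, on its axis at the deck surface. Blue upright peg 12 mm thick, round-topped, rising 85 mm above this point (z axis up); the pegs are 96 mm apart along the rack's x axis. One peg (2 or 3) already carries a dry flask.
- peg2 (a point): Foot of peg 2, on its axis at the deck surface. Blue upright peg 12 mm thick, round-topped, rising 85 mm above this point (z axis up); the pegs are 96 mm apart along the rack's x axis. One peg (2 or 3) already carries a dry flask.
- peg3 (a point): Foot of peg 3, on its axis at the deck surface. Blue upright peg 12 mm thick, round-topped, rising 85 mm above this point (z axis up); the pegs are 96 mm apart along the rack's x axis. One peg (2 or 3) already carries a dry flask.
- peg4 (a point): Foot of peg 4, on its axis at the deck surface. Blue upright peg 12 mm thick, round-topped, rising 85 mm above this point (z axis up); the pegs are 96 mm apart along the rack's x axis. One peg (2 or 3) already carries a dry flask.
- dryflask1_mid (a point): Small clear conical flask, 56 mm wide at its base, 99 mm tall, already dry and standing upside down on peg 2; this point is on its axis half-way up. To be left alone. None if there is no flask there.
- dryflask2_mid (a point): Small clear conical flask, 56 mm wide at its base, 99 mm tall, already dry and standing upside down on peg 3; this point is on its axis half-way up. To be left alone. None if there is no flask there.
- kit_drawer0 (a joint): Upper drawer of the blue-fronted kit drawers: 0 = fully home, grows in metres as it is pulled out towards the robot. It slides with 1 to 2 N of friction; from about 15 to 6 mm before home a sprung roller catch must be pushed over (about 8 N); past it the catch draws the drawer home against its stop and holds it there.
- kit_drawer0_handle (a point): Middle of the upper drawer's bar handle, 120 mm long, 11 mm thick, level, 35 mm in front of the drawer's face and 107 mm above the bench; x axis = the direction in which the drawer is pushed home (away from the robot), y along the bar. Moves with the drawer.
- drawer_floor (a point): Point on the upper drawer's inner floor, midway across, 42 mm behind the front panel's inner face, 82 mm above the bench; x axis = the way it is pushed home, z up; moves with the drawer. Inside, the drawer is 155 mm (x) by 198 mm (y); panel's top 50 mm and the fixed cabinet's top 62 mm above the floor. Open by q, the cabinet roofs all beyond x = q - 48 mm.
- caseA_mid (a point): Plastic case of membrane filters with a green lid, 62 mm (its x) x 40 mm (its y) x 24 mm tall, 60 g, lying flat on the bench; this point is its centre. None if absent.
- caseB_mid (a point): Plastic case of membrane filters with an orange lid, 62 mm (its x) x 40 mm (its y) x 24 mm tall, 60 g, lying flat on the bench; this point is its centre. None if absent.
- caseC_mid (a point): Plastic case of membrane filters with a red lid, 62 mm (its x) x 40 mm (its y) x 24 mm tall, 60 g, lying flat on the bench; this point is its centre. None if absent.
- trap: Bystander: stoppered conical flask, 85 mm wide, 160 mm tall with its two bent glass tubes above, near the pump; origin at the centre of its underside. Not part of the job.
- washbottle: Bystander: white wash bottle with a red cap and spout, 72 mm wide, 200 mm tall; origin at the centre of its underside. Not part of the job.
- dishes: Bystander: stack of three clear round culture dishes, 90 mm wide, 42 mm tall; origin at the centre of its underside. Not part of the job.
- stopper: Bystander: black rubber stopper, 34 mm wide, 30 mm tall; origin at the centre of its underside. Not part of the job.
- beaker: Bystander: clear glass beaker, 70 mm wide, 90 mm tall; origin at the centre of its underside. Not part of the job.
Mind the look-alikes: they are no part of the job. Leave any blue look-alike of the part that bears bottleC_mid alone. Leave any yellow look-alike of the part that bears caseB_mid alone.

How it is judged:
At the end, for the whole second after the job is handed in: every bottle present stands mouth down within about 9 degrees of upright on a peg, its mouth's centre within 9 mm of the peg's axis and at most 8 mm above the deck; every filter case present lies inside the upper drawer; the upper drawer is within 3 mm of fully home (angle between each of bottleA_mid, bottleB_mid, bottleC_mid's own x axis and vertical above 2.99 rad and ((horizontal distance between bottleA_mouth and peg1 below 0.009 m and z of bottleA_mouth in the frame of peg1 below 0.008 m) or (horizontal distance between bottleA_mouth and peg2 below 0.009 m and z of bottleA_mouth in the frame of peg2 below 0.008 m) or (horizontal distance between bottleA_mouth and peg3 below 0.009 m and z of bottleA_mouth in the frame of peg3 below 0.008 m) or (horizontal distance between bottleA_mouth and peg4 below 0.009 m and z of bottleA_mouth in the frame of peg4 below 0.008 m)) and ((horizontal distance between bottleB_mouth and peg1 below 0.009 m and z of bottleB_mouth in the frame of peg1 below 0.008 m) or (horizontal distance between bottleB_mouth and peg2 below 0.009 m and z of bottleB_mouth in the frame of peg2 below 0.008 m) or (horizontal distance between bottleB_mouth and peg3 below 0.009 m and z of bottleB_mouth in the frame of peg3 below 0.008 m) or (horizontal distance between bottleB_mouth and peg4 below 0.009 m and z of bottleB_mouth in the frame of peg4 below 0.008 m)) and ((horizontal distance between bottleC_mouth and peg1 below 0.009 m and z of bottleC_mouth in the frame of peg1 below 0.008 m) or (horizontal distance between bottleC_mouth and peg2 below 0.009 m and z of bottleC_mouth in the frame of peg2 below 0.008 m) or (horizontal distance between bottleC_mouth and peg3 below 0.009 m and z of bottleC_mouth in the frame of peg3 below 0.008 m) or (horizontal distance between bottleC_mouth and peg4 below 0.009 m and z of bottleC_mouth in the frame of peg4 below 0.008 m)) and x of caseA_mid in the frame of drawer_floor between -0.045 and 0.115 m and y of caseA_mid in the frame of drawer_floor between -0.1 and 0.1 m and z of caseA_mid in the frame of drawer_floor between 0 and 0.04 m and x of caseB_mid in the frame of drawer_floor between -0.045 and 0.115 m and y of caseB_mid in the frame of drawer_floor between -0.1 and 0.1 m and z of caseB_mid in the frame of drawer_floor between 0 and 0.04 m and x of caseC_mid in the frame of drawer_floor between -0.045 and 0.115 m and y of caseC_mid in the frame of drawer_floor between -0.1 and 0.1 m and z of caseC_mid in the frame of drawer_floor between 0 and 0.04 m and value of joint kit_drawer0 below 0.003 m); the robot touches nothing.
It fails at once if a bystander (flask, wash bottle, dishes, stopper, beaker) is shifted by more than 3 cm (distance of any of trap, washbottle, dishes, stopper, beaker from where it was at the start of the episode above 0.03 m).
It fails at once if the dry flask is shifted by more than 2.5 cm (distance of any of dryflask1_mid, dryflask2_mid from where it was at the start of the episode above 0.025 m).
It fails at once if a bottle is let fall down its peg (faster than 0.8 m/s with the peg in its neck) ((linear speed of bottleA above 0.8 m/s and ((horizontal distance between bottleA_mouth and peg1 below 0.012 m and z of bottleA_mouth in the frame of peg1 below 0.085 m) or (horizontal distance between bottleA_mouth and peg2 below 0.012 m and z of bottleA_mouth in the frame of peg2 below 0.085 m) or (horizontal distance between bottleA_mouth and peg3 below 0.012 m and z of bottleA_mouth in the frame of peg3 below 0.085 m) or (horizontal distance between bottleA_mouth and peg4 below 0.012 m and z of bottleA_mouth in the frame of peg4 below 0.085 m))) or (linear speed of bottleB above 0.8 m/s and ((horizontal distance between bottleB_mouth and peg1 below 0.012 m and z of bottleB_mouth in the frame of peg1 below 0.085 m) or (horizontal distance between bottleB_mouth and peg2 below 0.012 m and z of bottleB_mouth in the frame of peg2 below 0.085 m) or (horizontal distance between bottleB_mouth and peg3 below 0.012 m and z of bottleB_mouth in the frame of peg3 below 0.085 m) or (horizontal distance between bottleB_mouth and peg4 below 0.012 m and z of bottleB_mouth in the frame of peg4 below 0.085 m))) or (linear speed of bottleC above 0.8 m/s and ((horizontal distance between bottleC_mouth and peg1 below 0.012 m and z of bottleC_mouth in the frame of peg1 below 0.085 m) or (horizontal distance between bottleC_mouth and peg2 below 0.012 m and z of bottleC_mouth in the frame of peg2 below 0.085 m) or (horizontal distance between bottleC_mouth and peg3 below 0.012 m and z of bottleC_mouth in the frame of peg3 below 0.085 m) or (horizontal distance between bottleC_mouth and peg4 below 0.012 m and z of bottleC_mouth in the frame of peg4 below 0.085 m)))).
Of dryflask1, dryflask2 only 1 to 1 are there at a start; the rules pass over those that are not, and their reading is None.
Of bottleA, bottleB, bottleC only 2 to 3 are there at a start; the rules pass over those that are not, and their reading is None.
Of caseA, caseB, caseC only 2 to 3 are there at a start; the rules pass over those that are not, and their reading is None.
At some moment in a run one of bottleA, bottleB, bottleC, caseA, caseB, caseC may be knocked a few centimetres aside while the robot is not near it.
It also fails if it takes over 210 s, if anything falls off the work surface, if the arm or the gripper's body presses on something with over 40 N, if the wrist force passes 120 N, or if a joint passes its speed limit or range.

### The arm

A 6-joint arm with a two-finger parallel gripper is mounted at the origin on the work surface. World frame = base frame: x ahead of the robot, y to its left, z up, the work surface at z = 0. Lengths are in m, angles in rad, forces in N, time in s.
With the tool pointing down it reaches from about 0.425 to 1.125 m from the base axis. Payload 14.9 kg.
Tool frame: the origin (TCP) lies at the very end of the fingers, on their centre line; the grasp point (between the pads) lies 19 mm behind it; z points along the fingers, x is the direction in which the jaws open and shut, and the axes are right-handed (so a half turn about z gives the same grasp; the last joint's range is limited). The gripper opens to 91 mm and grips with 3 to 60 N. Pads are 32 mm wide; open, the fingers measure 118 mm over their backs; the gripper's body (76 mm by 178 mm) begins 60 mm behind the grasp point.
Start: joints at [1.067, 0.379, 1.734, -0, 1.028, -0.033], TCP at [0.318, 0.624, 0.214] pointing down, gripper open.
Joint ranges: [-2.77, 2.77], [-0.74, 2.19], [0, 2.66], [-1.06, 4.2], [0.31, 2.87], [-3.08, 3.08]. Speed limits (rad/s): [1.89, 1.89, 2.39, 3.14, 3.14, 3.14].

### API

Orientations are given as a unit quaternion [w, x, y, z].
In Python, from rig import ctrl gives the robot as it stands.
- The arm moves only by the tool apply_moves, never from a script. Its argument "commands" is a list that holds one entry, the list of rows, each a list of 5 numbers: the shift along the tool's x, y, z in m, then the turn about the tool's z in degrees, then the closure, from -1 (fully open) to 1 (shut), so that 0 is half open. In form: [[[dx, dy, dz, roll, gripper], ...]]. A call has 1 to 12 rows; each row shifts and turns the commanded pose from where the row before left it, along the tool's axes as they then stand; what a row does not reach is not made up. A row lasts 1/10 s, in which the tool goes at most 50 mm and 8.59 degrees, less where a joint would pass 70% of its speed; a pose out of reach is approached as far as the arm can. A call is refused whole if a number of a shift passes 0.05 or a number of a turn 8.59, either way. A call with a gripper value outside its range is refused whole. The fingers move at their own pace and stop on an object; "grip_force" is the grip in N (left out, the last holds). Time passes only in rows, so rows that do not move let the fingers close. It gives the time, the measured TCP pose, the force and the opening at its end, in the units of the state.
- ctrl.get_state(): the state, without advancing time (a new reading comes with each control period).
- ctrl.read_camera(name): name is "side" or "top" or "wrist"; returns the picture (384x512x3 uint8, blue, green, red); there is no depth.
- ctrl.camera_params(name): a dict with "fx", "fy", "cx", "cy" (pixels), "k1" (the pictures are not rectified: a ray, as slopes to the right and down, at radius r is drawn at 1 + k1 r^2 times it, then the intrinsics apply), "R" (3x3) and "t" (3): a world point X has camera coordinates R X + t; the wrist camera has in their place "T_tool_cam" (4x4, takes a point from camera to tool coordinates, whose origin is the TCP and whose axes are the tool frame's). Camera axes: x right, y down, z forward; pixel columns grow to the right and rows downward; lengths in m; the calibration is good to about 2 mm. A picture is of the moment at which its call begins: read the wrist's pose just before it. camera_params takes no time and is no camera call.
- ctrl.job_done(): hands the job in, once; it reports no verdict.
The state is a dict: "t": time; "joints": joint angles; "dq": joint speeds; "joint_efforts": joint torques, N m; "tcp_pos": TCP position; "tcp_rot": TCP orientation; "force": force on the tool from outside, world axes, zero at the start; "torque": the same for the moment, N m; "gripper_width": finger opening in m.
Only numpy, scipy, OpenCV 4.12 (cv2) and the standard library are available. Lean on these libraries where they do the work, as an engineer would, in place of code of your own. Each camera call takes 0.05 s, during which the arm holds its last target.

## Working session

There is one attempt and no reset: what is moved stays moved. The work goes in short steps, Python scripts to look and compute and a tool call to move; the robot and the scene stay as the last step left them, time stands still between calls to the robot, and variables do not carry over. Pictures are saved under pics/ and viewed, and the job is handed in when it is done.

Besides the shell and the picture viewer there is one more tool, called after "Call:" by a JSON object that holds its "fn" and its "kwargs", one argument or row to a line. apply_moves: Moves the arm, as the interface text tells. Its arguments: {"type":"object","properties":{"commands":{"type":"array","items":{"type":"array","items":{"type":"array","items":{"type":"number"}}}},"grip_force":{"type":"number"}},"required":["commands"]}

```bash
ls; mkdir -p pics; python3 - <<'E'
from rig import ctrl
import cv2,numpy as np
print(ctrl.get_state())
for n in ["side","top","wrist"]:
    cv2.imwrite(f"pics/{n}0.png",ctrl.read_camera(n))
    print(n,ctrl.camera_params(n))
E
```

```text
pics
{'t': 0.0, 'joints': array([ 1.06669598e+00,  3.79432447e-01,  1.73476243e+00, -5.61199616e-06,
        1.02848629e+00, -3.33209481e-02]), 'dq': array([ 0.00062535,  0.000642  ,  0.00013143, -0.00102499, -0.00039116,
       -0.00035614]), 'joint_efforts': array([-3.11866715e-03, -7.63739419e+01, -4.34373772e+01,  6.48811762e-02,
        4.25073376e-02, -9.53503695e-05]), 'tcp_pos': array([0.31733969, 0.62350293, 0.21328064]), 'tcp_rot': array([ 2.70952509e-04,  8.52519213e-01,  5.22695604e-01, -4.72021341e-04]), 'force': array([-0.79146825, -0.72656382,  0.35570807]), 'torque': array([ 0.03570573, -0.00525649,  0.01914943]), 'gripper_width': 0.09144439304540443}
side {'fx': 353.1399914016568, 'fy': 353.1399914016568, 'cx': 254.4736887642985, 'cy': 187.35193220942327, 'k1': -0.10228973235195717, 'R': array([[ 0.91826261, -0.39568896,  0.01496726],
       [-0.24802901, -0.60423538, -0.7572194 ],
       [ 0.3086671 ,  0.69161395, -0.6529891 ]]), 't': array([-0.45514838,  0.22324208,  0.92059535])}
top {'fx': 420.081727288906, 'fy': 420.081727288906, 'cx': 259.6203562347328, 'cy': 203.2616019552012, 'k1': -0.15086177273009616, 'R': array([[ 0.0143053 , -0.99987892, -0.00612344],
       [-0.97614131, -0.01263815, -0.21676814],
       [ 0.21666451,  0.00907828, -0.97620391]]), 't': array([0.03995162, 0.53480293, 1.14083783])}
wrist {'fx': 266.74067942318453, 'fy': 266.74067942318453, 'cx': 255.84069406599133, 'cy': 190.81797408067018, 'k1': -0.04426362918481804, 'T_tool_cam': array([[ 9.99999453e-01,  7.10017592e-04,  7.68094472e-04,
        -1.31974912e-03],
       [-8.70049946e-04,  9.72231954e-01,  2.34017671e-01,
        -6.62799162e-02],
       [-5.80609326e-04, -2.34018211e-01,  9.72232040e-01,
        -1.70915424e-01],
       [ 0.00000000e+00,  0.00000000e+00,  0.00000000e+00,
         1.00000000e+00]])}
```

View pics/top0.png

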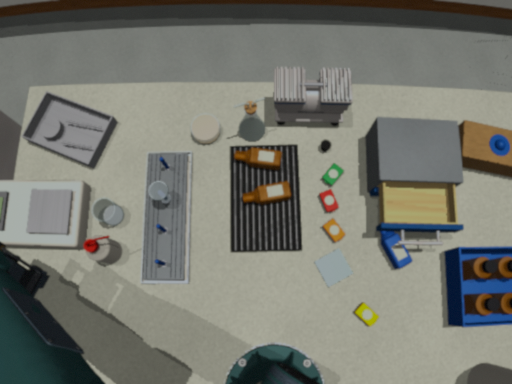

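View pics/side0.png

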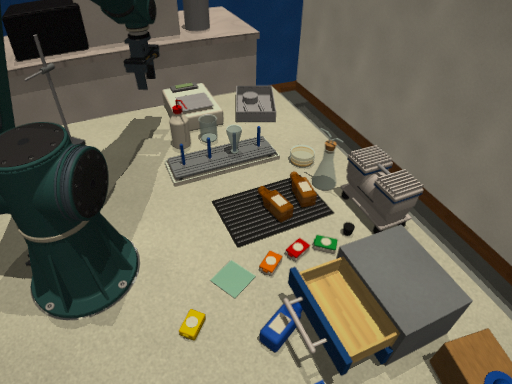

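View pics/wrist0.png

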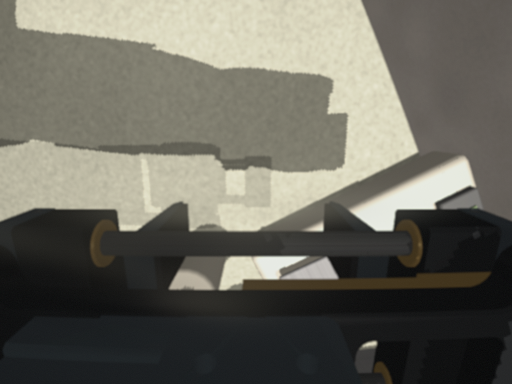

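```bash
cat > h.py <<'E'
from rig import ctrl
import cv2,numpy as np
from scipy.spatial.transform import Rotation as Ro
def P(n):
    p=ctrl.camera_params(n); K=np.array([[p['fx'],0,p['cx']],[0,p['fy'],p['cy']],[0,0,1]]); D=np.array([p['k1'],0,0,0.])
    if 'R' in p: return K,D,p['R'],p['t']
    s=ctrl.get_state(); return wristP(s,p,K,D)
def wristP(s,p,K,D):
    q=s['tcp_rot']; T=np.eye(4); T[:3,:3]=Ro.from_quat([q[1],q[2],q[3],q[0]]).as_matrix(); T[:3,3]=s['tcp_pos']
    W=np.linalg.inv(T@p['T_tool_cam']); return K,D,W[:3,:3],W[:3,3]
def pw(n,uv,z,PP=None):
    K,D,R,t=PP or P(n)
    x=cv2.undistortPoints(np.array([[uv]],float),K,D)[0,0]
    d=R.T@np.array([x[0],x[1],1]); c=-R.T@t
    return c+d*(z-c[2])/d[2]
def wp(n,X,PP=None):
    K,D,R,t=PP or P(n)
    return cv2.projectPoints(np.array([X],float),cv2.Rodrigues(R)[0],t,K,D)[0][0,0]
def crop(n,name,x0,y0,x1,y1,s,im=None):
    im=ctrl.read_camera(n) if im is None else im
    c=cv2.resize(im[y0:y1,x0:x1],None,fx=s,fy=s,interpolation=cv2.INTER_CUBIC)
    for u in range((x0//10+1)*10,x1,10):
        cv2.line(c,((u-x0)*s,0),((u-x0)*s,4 if u%50 else 12),(0,0,255),1)
        if u%20==0: cv2.putText(c,str(u),((u-x0)*s-8,14),0,.3,(0,0,255))
    for v in range((y0//10+1)*10,y1,10):
        cv2.line(c,(0,(v-y0)*s),(4,(v-y0)*s),(0,0,255),1)
        if v%20==0: cv2.putText(c,str(v),(6,(v-y0)*s+3),0,.3,(0,0,255))
    cv2.imwrite(f"pics/{name}.png",c); return im
def snap(name):
    s=ctrl.get_state(); im=ctrl.read_camera("wrist"); cv2.imwrite(f"pics/{name}.png",im)
    np.save(f"pics/{name}.npy",np.array([*s['tcp_pos'],*s['tcp_rot']]))
    st(s)
def snapP(name):
    a=np.load(f"pics/{name}.npy"); p=ctrl.camera_params("wrist")
    K=np.array([[p['fx'],0,p['cx']],[0,p['fy'],p['cy']],[0,0,1]])
    return wristP(dict(tcp_pos=a[:3],tcp_rot=a[3:]),p,K,np.array([p['k1'],0,0,0.]))
def st(s=None):
    s=s or ctrl.get_state(); q=s['tcp_rot']; M=Ro.from_quat([q[1],q[2],q[3],q[0]]).as_matrix()
    print('t',round(s['t'],2),'tcp',s['tcp_pos'].round(4),'xaz',np.degrees(np.arctan2(M[1,0],M[0,0])).round(2),'zt',M[:,2].round(3),'F',s['force'].round(1),'w',round(s['gripper_width'],4),'j',s['joints'].round(2))
    return s['tcp_pos'],M
def to(X):
    "delta to X in tool axes"
    p,M=st(); d=M.T@(np.array(X)-p); print('delta tool',d.round(4))
E
python3 - <<'E'
from h import *
im=cv2.imread("pics/top0.png")
crop("top","tb",225,135,305,255,6,im)
crop("top","tc",310,110,470,255,5,im)
crop("top","tr",130,145,200,290,5,im)
E
```

```text
(no output)
```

View pics/tb.png

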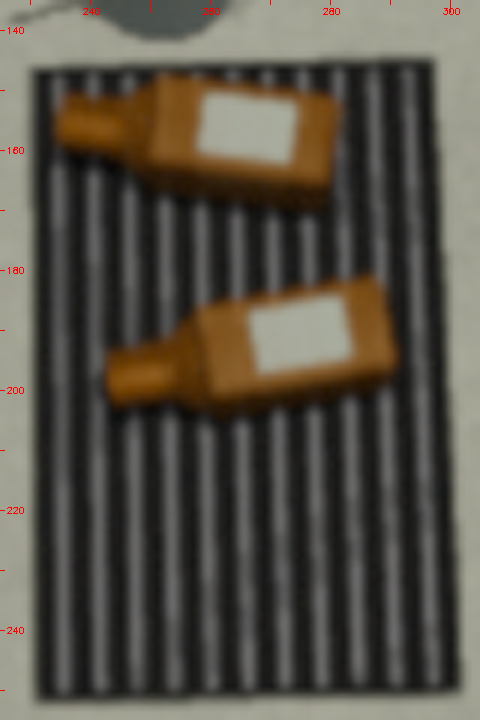

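View pics/tc.png

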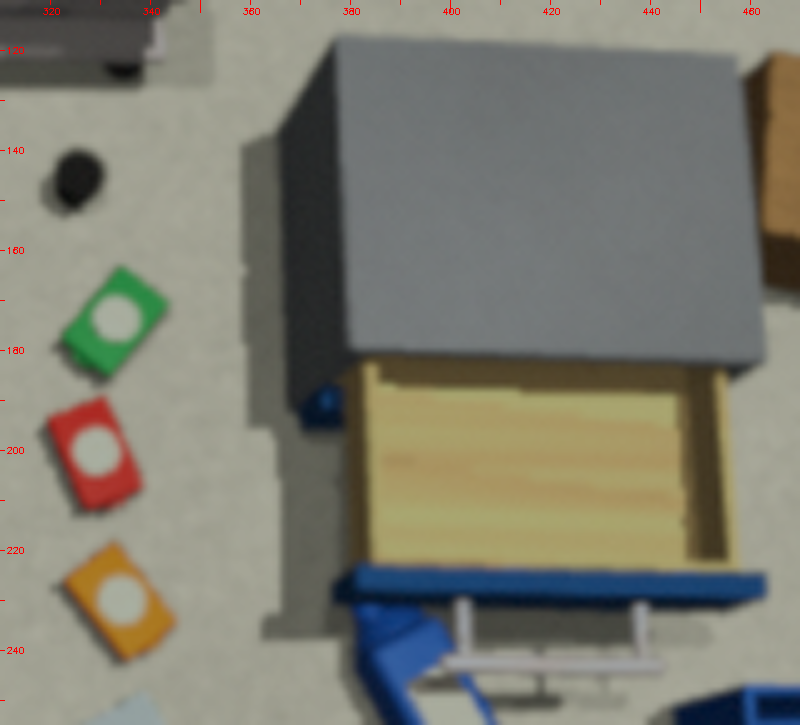

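View pics/tr.png

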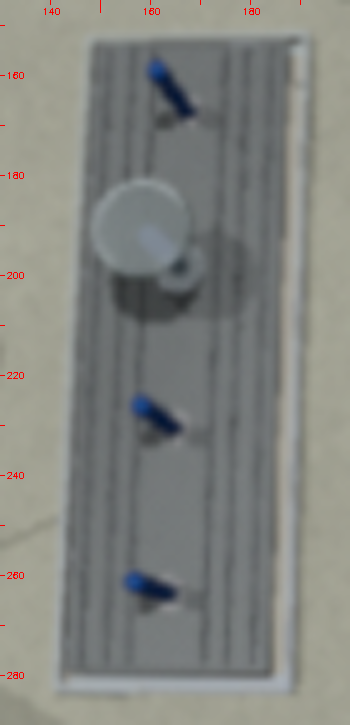

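```bash
python3 - <<'E'
from h import *
f=lambda uv,z:print(uv,z,pw("top",uv,z).round(4))
print('peg feet');[f(u,.03) for u in [(168,168),(166,231),(165,264)]]
print('peg tops');[f(u,.115) for u in [(161,158),(158,225.5),(156,261)]]
print('rack corners .03?');[f(u,.02) for u in [(148.5,153),(191,153),(142,282),(188,282)]]
print('b1');[f(u,.054) for u in [(251,147),(250,162),(282,151),(280,166)]];f((234.5,155.5),.043)
print('b2');[f(u,.054) for u in [(258,187),(261,201),(287,181),(291,196)]];f((243,197.5),.043)
print('cases, top .024');[f(u,.024) for u in [(333,173.5),(329,200),(334,230)]]
print('green corners');[f(u,.024) for u in [(334,163),(343.5,171),(322,177),(333,184.5)]]
print('red corners');[f(u,.024) for u in [(319.5,195),(330.5,189.5),(327,211),(338,207)]]
print('orange corners');[f(u,.024) for u in [(322.5,226.5),(333,218),(335,242),(345,234)]]
print('drawer panel top inner/outer');[f(u,.132) for u in [(383,223),(462,224.5),(382,227),(462,229)]]
print('cab top front');[f(u,.144) for u in [(380,180),(462,182)]]
print('handle');[f(u,.107) for u in [(399,242),(441,243)]]
print('floor front corners');[f(u,.082) for u in [(385,222),(447,222)]]
E
```

```text
peg feet
(168, 168) 0.03 [0.6458 0.3249 0.03  ]
(166, 231) 0.03 [0.4544 0.3189 0.03  ]
(165, 264) 0.03 [0.3586 0.3165 0.03  ]
peg tops
(161, 158) 0.115 [0.6488 0.3266 0.115 ]
(158, 225.5) 0.115 [0.4563 0.3219 0.115 ]
(156, 261) 0.115 [0.36   0.3215 0.115 ]
rack corners .03?
(148.5, 153) 0.02 [0.6968 0.3918 0.02  ]
(191, 153) 0.02 [0.6973 0.2594 0.02  ]
(142, 282) 0.02 [0.3056 0.3838 0.02  ]
(188, 282) 0.02 [0.3093 0.2493 0.02  ]
b1
(251, 147) 0.054 [0.7058 0.0753 0.054 ]
(250, 162) 0.054 [0.659  0.0773 0.054 ]
(282, 151) 0.054 [ 0.6944 -0.0166  0.054 ]
(280, 166) 0.054 [ 0.6478 -0.0108  0.054 ]
(234.5, 155.5) 0.043 [0.6824 0.1243 0.043 ]
b2
(258, 187) 0.054 [0.5834 0.0527 0.054 ]
(261, 201) 0.054 [0.542  0.0434 0.054 ]
(287, 181) 0.054 [ 0.6025 -0.0313  0.054 ]
(291, 196) 0.054 [ 0.5579 -0.0428  0.054 ]
(243, 197.5) 0.043 [0.5542 0.0959 0.043 ]
cases, top .024
(333, 173.5) 0.024 [ 0.6363 -0.1713  0.024 ]
(329, 200) 0.024 [ 0.5545 -0.1573  0.024 ]
(334, 230) 0.024 [ 0.465  -0.1701  0.024 ]
green corners
(334, 163) 0.024 [ 0.6694 -0.1753  0.024 ]
(343.5, 171) 0.024 [ 0.6446 -0.2034  0.
[... 273 characters left out ...]
6  0.024 ]
orange corners
(322.5, 226.5) 0.024 [ 0.475  -0.1366  0.024 ]
(333, 218) 0.024 [ 0.5005 -0.168   0.024 ]
(335, 242) 0.024 [ 0.4298 -0.1724  0.024 ]
(345, 234) 0.024 [ 0.4535 -0.2022  0.024 ]
drawer panel top inner/outer
(383, 223) 0.132 [ 0.468 -0.285  0.132]
(462, 224.5) 0.132 [ 0.4655 -0.5094  0.132 ]
(382, 227) 0.132 [ 0.4572 -0.2817  0.132 ]
(462, 229) 0.132 [ 0.453  -0.5083  0.132 ]
cab top front
(380, 180) 0.144 [ 0.5841 -0.2791  0.144 ]
(462, 182) 0.144 [ 0.583  -0.5147  0.144 ]
handle
(399, 242) 0.107 [ 0.4202 -0.3349  0.107 ]
(441, 243) 0.107 [ 0.4177 -0.4553  0.107 ]
floor front corners
(385, 222) 0.082 [ 0.4798 -0.3055  0.082 ]
(447, 222) 0.082 [ 0.4812 -0.4887  0.082 ]
```

Call:
{"fn": "apply_moves", "kwargs": {
  "commands": [
    [[0,0,-0.015,7.43,-1],[0,0,-0.015,7.43,-1],[0,0,-0.015,7.43,-1],[0,0,-0.015,7.43,-1],[0,0,-0.015,7.43,-0.55],[0,0,-0.015,7.43,-0.55],[0,0,-0.015,7.43,-0.55],[0,0,0,0,-0.55]]
  ],
  "grip_force": 3
}}

```text
t: 0.95
tcp_pos: [0.3179, 0.6245, 0.3208]
tcp_rot: [-0.001, 0.995, 0.095, 0.001]
force: [0.1, 0.4, -0.1]
gripper_width: 0.0707
```

```bash
python3 - <<'E'
from h import *
to([.577,-.023,.20])
E
```

```text
t 0.95 tcp [0.3179 0.6245 0.3208] xaz 10.9 zt [ 0.001  0.002 -1.   ] F [ 0.1  0.4 -0.1] w 0.0707 j [1.07 0.28 1.66 0.   1.2  0.88]
delta tool [0.1318 0.6851 0.1196]
```

Call:
{"fn": "apply_moves", "kwargs": {
  "commands": [
    [[0.0075,0.039,0,0,-0.55],[0.0075,0.039,0,0,-0.55],[0.0075,0.039,0,0,-0.55],[0.0075,0.039,0,0,-0.55],[0.0075,0.039,0,0,-0.55],[0.0075,0.039,0,0,-0.55],[0.0075,0.039,0,0,-0.55],[0.0075,0.039,0,0,-0.55],[0.0075,0.039,0,0,-0.55],[0.0075,0.039,0,0,-0.55],[0.0075,0.039,0,0,-0.55],[0.0075,0.039,0,0,-0.55]]
  ]
}}

```text
t: 2.15
tcp_pos: [0.4953, 0.18, 0.3181]
tcp_rot: [0.0, 0.995, 0.098, -0.0]
force: [0.3, 1.7, 0.3]
gripper_width: 0.0706
```

```bash
python3 - <<'E'
from h import *
to([.577,-.023,.20])
E
```

```text
t 2.15 tcp [0.4953 0.18   0.3181] xaz 11.28 zt [-0.001 -0.    -1.   ] F [0.3 1.7 0.3] w 0.0706 j [ 0.3  -0.02  2.   -0.    1.16  0.11]
delta tool [0.0405 0.215  0.1181]
```

Call:
{"fn": "apply_moves", "kwargs": {
  "commands": [
    [[0.0068,0.036,0.018,0,-0.55],[0.0068,0.036,0.018,0,-0.55],[0.0068,0.036,0.018,0,-0.55],[0.0068,0.036,0.018,0,-0.55],[0.0068,0.036,0.018,0,-0.55],[0.0068,0.036,0.018,0,-0.55],[0,0,0,0,-0.55],[0,0,0,0,-0.55]]
  ]
}}

```text
t: 2.95
tcp_pos: [0.576, -0.023, 0.2098]
tcp_rot: [-0.0, 0.995, 0.097, -0.001]
force: [-0.2, 0.7, 0.0]
gripper_width: 0.0708
```

```bash
python3 - <<'E'
from h import *
snap("w1"); crop("top","t1",130,130,350,255,3)
E
```

```text
t 2.95 tcp [ 0.576  -0.023   0.2098] xaz 11.1 zt [-0.002  0.    -1.   ] F [-0.2  0.7  0. ] w 0.0708 j [-0.08  0.19  1.99  0.    0.96 -0.27]
```

View pics/w1.png

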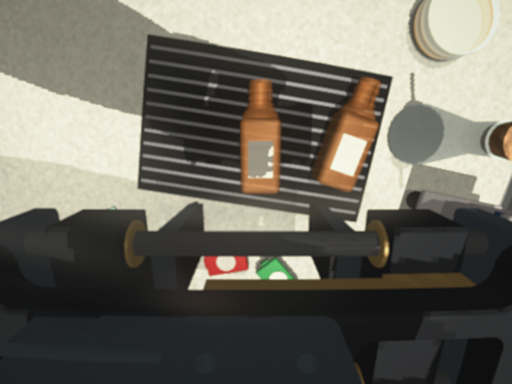

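View pics/t1.png

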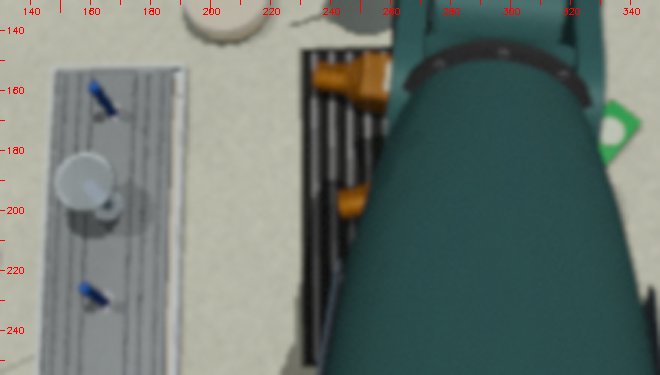

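```bash
python3 - <<'E'
from h import *
PP=snapP("w1")
for uv,z in [((244,191),.054),((279,191),.054),((243,126),.054),((280,126),.054),((261,82),.043),((318,181),.054),((353,189),.054),((370,80),.043)]: print(uv,pw("w",uv,z,PP).round(4))
E
```

```text
(244, 191) [ 0.5624 -0.0396  0.054 ]
(279, 191) [ 0.6057 -0.0311  0.054 ]
(243, 126) [0.5466 0.0386 0.054 ]
(280, 126) [0.5899 0.0472 0.054 ]
(261, 82) [0.5577 0.0932 0.043 ]
(318, 181) [ 0.6509 -0.009   0.054 ]
(353, 189) [ 0.6971 -0.0104  0.054 ]
(370, 80) [0.6856 0.1218 0.043 ]
```

Call:
{"fn": "apply_moves", "kwargs": {
  "commands": [
    [[0.0033,0,0.035,0,-0.55],[0,0,0.035,0,-0.55],[0,0,0.035,0,-0.55],[0,0,0.035,0,-0.55],[0,0,0.03,0,-0.55],[0,0,0.02,0,-0.55],[0,0,0.008,0,-0.55],[0,0,0,0,-0.55],[0,0,0,0,-0.55]]
  ]
}}

```text
t: 3.95
tcp_pos: [0.5806, -0.0215, 0.0141]
tcp_rot: [0.0, 0.995, 0.096, 0.001]
force: [0.1, -0.8, 0.6]
gripper_width: 0.0702
```

Call:
{"fn": "apply_moves", "kwargs": {
  "commands": [
    [[0,0,0,0,0],[0,0,0,0,0.3],[0,0,0,0,0.3],[0,0,0,0,0.3],[0,0,0,0,0.3],[0,0,0,0,0.3]]
  ],
  "grip_force": 5
}}

```text
t: 4.55
tcp_pos: [0.5803, -0.0219, 0.0136]
tcp_rot: [0.0, 0.995, 0.096, 0.0]
force: [-1.3, 0.3, 7.0]
gripper_width: 0.0502
```

```bash
python3 - <<'E'
from h import *
snap("w2"); crop("side","s2",180,100,360,260,4)
E
```

```text
t 4.55 tcp [ 0.5803 -0.0219  0.0136] xaz 11.01 zt [ 0.001  0.    -1.   ] F [-1.3  0.3  7. ] w 0.0502 j [-0.08  0.5   2.02  0.    0.61 -0.27]
```

View pics/s2.png

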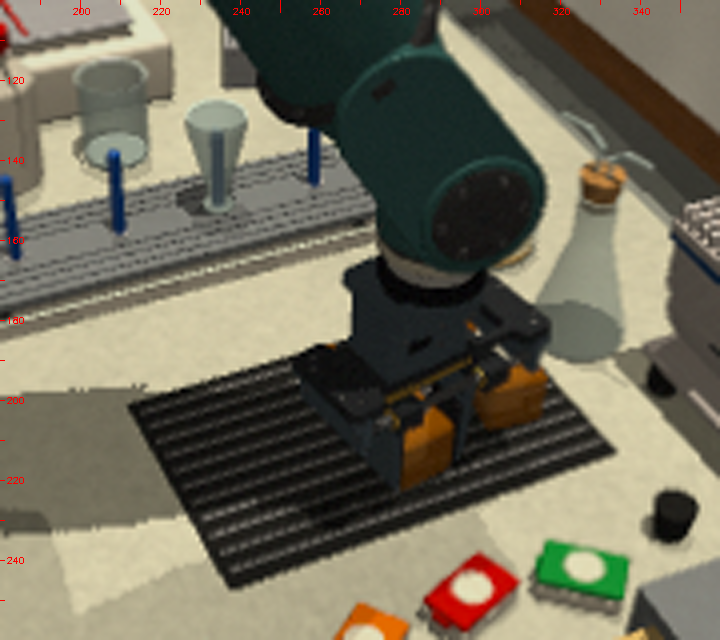

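View pics/w2.png

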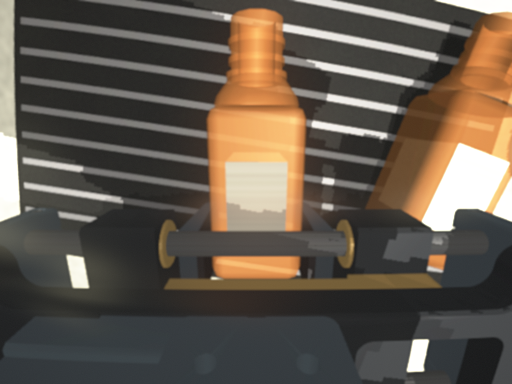

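Call:
{"fn": "apply_moves", "kwargs": {
  "commands": [
    [[0,0,0,0,-0.3],[0,0,0,0,-0.3],[0,0,0.003,0,-0.3],[0,0,0,0,-0.3],[0,0,0,0,0.3],[0,0,0,0,0.3],[0,0,0,0,0.3],[0,0,0,0,0.3]]
  ],
  "grip_force": 5
}}

```text
t: 5.45
tcp_pos: [0.5798, -0.0219, 0.0099]
tcp_rot: [-0.0, 0.995, 0.096, -0.0]
force: [-0.5, 0.3, -1.5]
gripper_width: 0.0505
```

Call:
{"fn": "apply_moves", "kwargs": {
  "commands": [
    [[0,0,-0.01,0,0.3],[0,0,-0.01,0,0.3],[0,0,-0.01,0,0.3],[0,0,-0.01,0,0.3],[0,0,-0.01,0,0.3],[0,0,0,0,0.3]]
  ]
}}

```text
t: 6.05
tcp_pos: [0.5808, -0.022, 0.0617]
tcp_rot: [0.0, 0.995, 0.096, 0.001]
force: [0.5, -0.2, -1.9]
gripper_width: 0.0498
```

```bash
python3 - <<'E'
from h import *
snap("w3"); crop("side","s3",180,100,360,260,4)
E
```

```text
t 6.05 tcp [ 0.5808 -0.022   0.0617] xaz 11.01 zt [ 0.002 -0.    -1.   ] F [ 0.5 -0.2 -1.9] w 0.0498 j [-0.08  0.42  2.03  0.    0.69 -0.27]
```

View pics/s3.png

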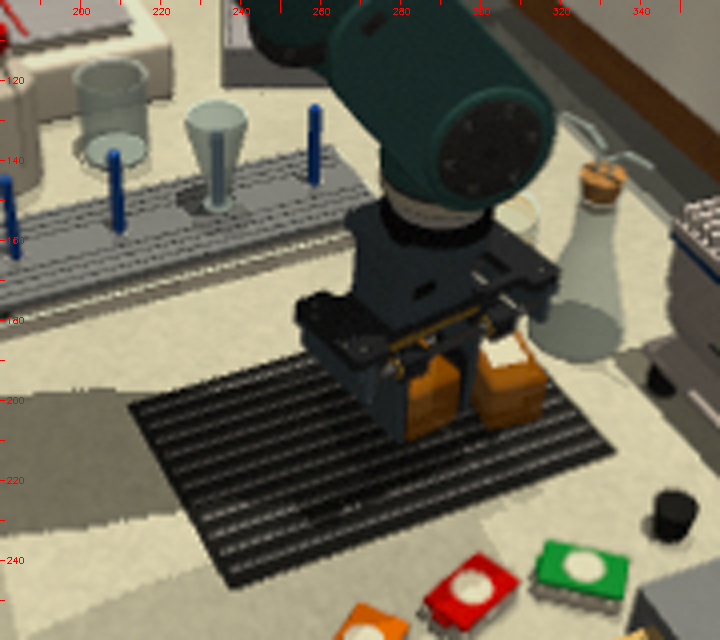

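View pics/w3.png

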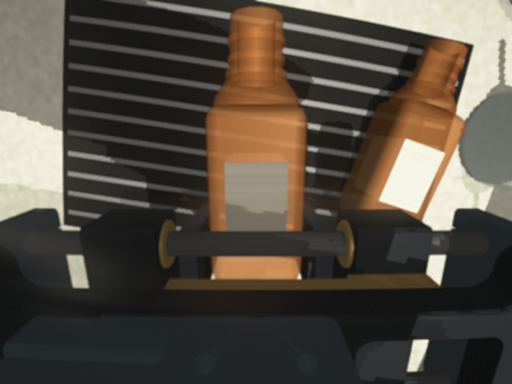

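Call:
{"fn": "apply_moves", "kwargs": {
  "commands": [
    [[0,0,-0.01,0,0.3],[0,0,-0.01,0,0.3],[0,0,-0.01,0,0.3],[0,0,-0.01,0,0.3],[0,0,-0.01,0,0.3],[0,0,0,0,0.3]]
  ],
  "grip_force": 3
}}

```text
t: 6.75
tcp_pos: [0.5808, -0.022, 0.1117]
tcp_rot: [0.0, 0.995, 0.096, 0.001]
force: [-0.2, -0.7, -2.1]
gripper_width: 0.0502
```

```bash
python3 - <<'E'
from h import *
snap("w4"); crop("side","s4",180,100,360,260,4)
E
```

```text
t 6.75 tcp [ 0.5808 -0.022   0.1117] xaz 11.01 zt [ 0.002 -0.    -1.   ] F [-0.2 -0.7 -2.1] w 0.0502 j [-0.08  0.34  2.02  0.    0.78 -0.27]
```

View pics/s4.png

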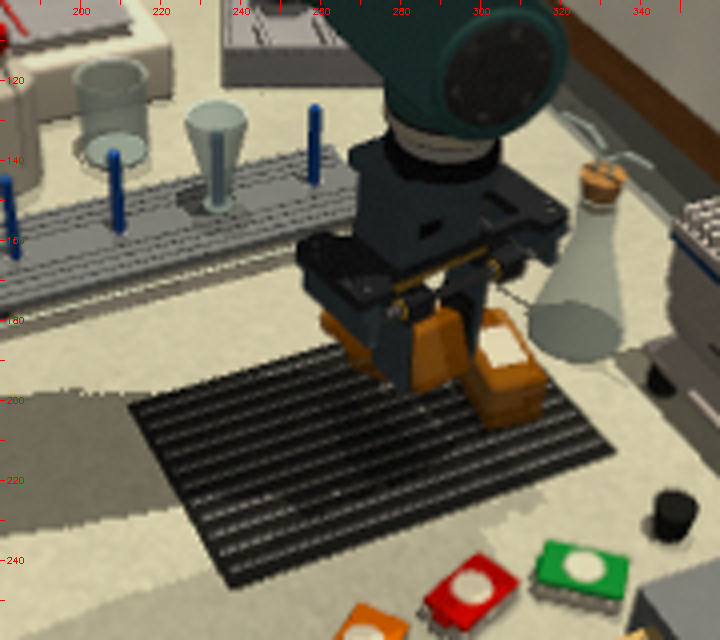

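View pics/w4.png

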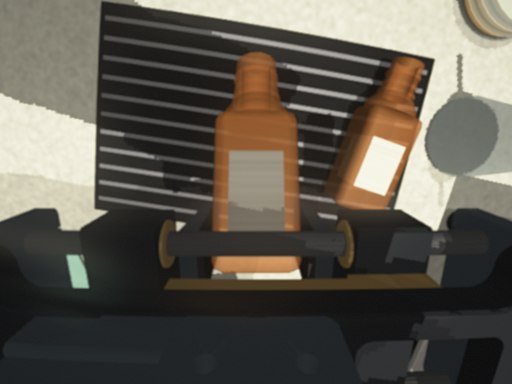

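Call:
{"fn": "apply_moves", "kwargs": {
  "commands": [
    [[0,0,-0.02,0,0.3],[0,0,-0.02,0,0.3],[0,0,-0.02,0,0.3],[0,0,-0.02,0,0.3],[0,0,-0.02,0,0.3],[0,0,0,0,0.3],[0,0,0,0,0.3]]
  ],
  "grip_force": 3
}}

```text
t: 7.55
tcp_pos: [0.5796, -0.0219, 0.2091]
tcp_rot: [-0.0, 0.995, 0.096, -0.0]
force: [0.3, 0.8, -1.5]
gripper_width: 0.0499
```

```bash
python3 - <<'E'
from h import *
snap("w5"); crop("side","s5",180,60,360,220,4)
E
```

```text
t 7.55 tcp [ 0.5796 -0.0219  0.2091] xaz 11.01 zt [-0.  0. -1.] F [ 0.3  0.8 -1.5] w 0.0499 j [-0.08  0.2   1.98  0.    0.96 -0.27]
```

View pics/s5.png

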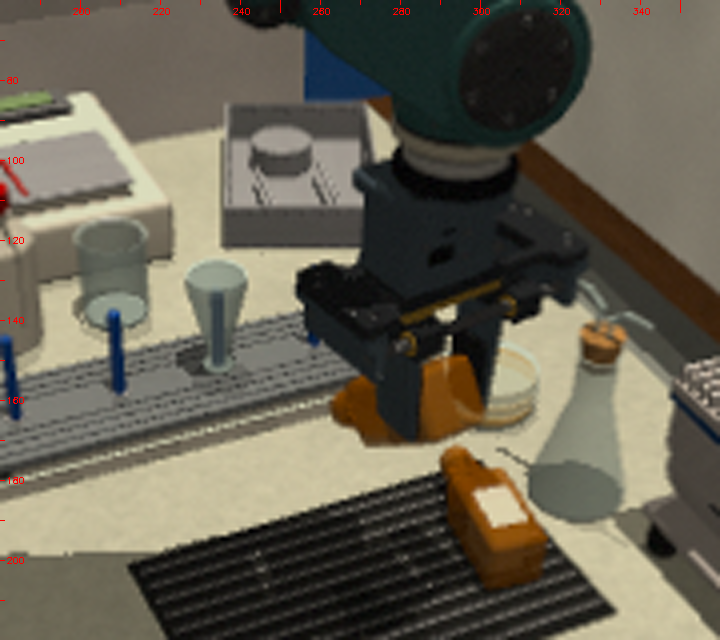

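View pics/w5.png

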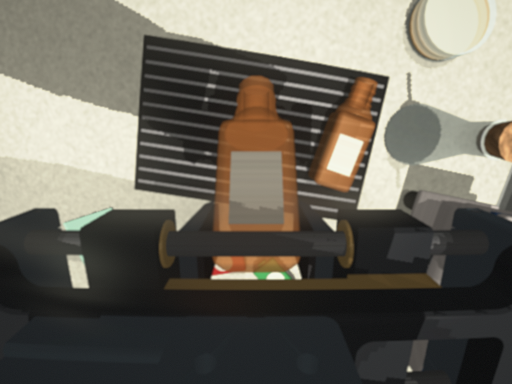

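Call:
{"fn": "apply_moves", "kwargs": {
  "commands": [
    [[0,0,0,0,0.3],[0,0,0,0,0.3],[0,0,0,0,0.3],[0,0,0,0,0.3],[0,0,0,0,0.3],[0,0,0,0,0.3],[0,0,0,0,0.3],[0,0,0,0,0.3],[0,0,0,0,0.3],[0,0,0,0,0.3]]
  ],
  "grip_force": 3
}}

```text
t: 8.65
tcp_pos: [0.5798, -0.0219, 0.2099]
tcp_rot: [0.0, 0.995, 0.096, 0.0]
force: [0.1, -0.6, -1.9]
gripper_width: 0.0501
```

```bash
python3 - <<'E'
from h import *
snap("w6"); crop("side","s6",180,60,360,220,4)
E
```

```text
t 8.65 tcp [ 0.5798 -0.0219  0.2099] xaz 11.01 zt [ 0. -0. -1.] F [ 0.1 -0.6 -1.9] w 0.0501 j [-0.08  0.2   1.98 -0.    0.96 -0.27]
```

View pics/s6.png

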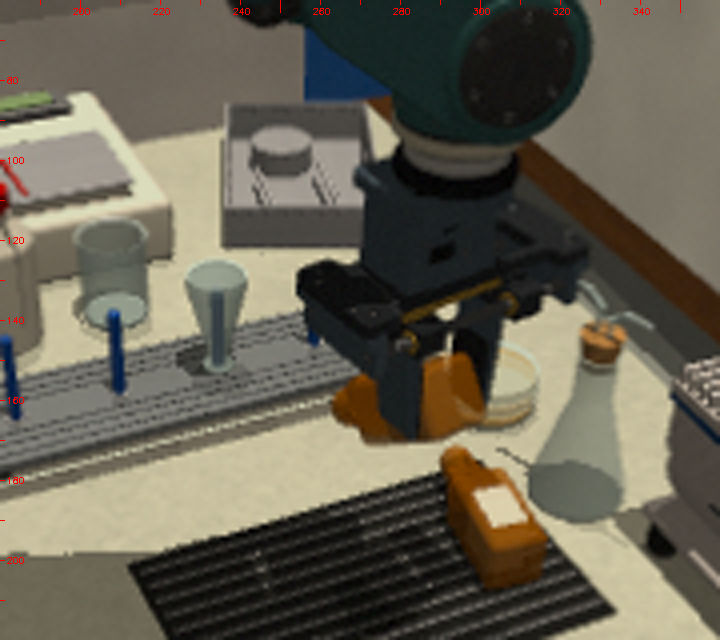

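Call:
{"fn": "apply_moves", "kwargs": {
  "commands": [
    [[0.005,0.027,-0.005,0,0.3],[0.005,0.027,-0.005,0,0.3],[0.005,0.027,0,0,0.3],[0.005,0.027,0,0,0.3],[0.005,0.027,0,0,0.3],[0,0,0,8.5,0.3],[0,0,0,8.5,0.3],[0,0,0,8.5,0.3],[0,0,0,8.5,0.3],[0,0,0,8.5,0.3],[0,0,0,8.5,0.3],[0,0,0,8.5,0.3]]
  ]
}}

```text
t: 9.95
tcp_pos: [0.6301, -0.1496, 0.2198]
tcp_rot: [0.0, 0.911, -0.413, -0.0]
force: [-0.3, 0.7, -2.0]
gripper_width: 0.0503
```

Call:
{"fn": "apply_moves", "kwargs": {
  "commands": [
    [[0,0,0,8.5,0.3],[0,0,0,8.5,0.3],[0,0,0,8.5,0.3],[0,0,0,8.5,0.3],[0,0,0,8.5,0.3],[0,0,0,8.5,0.3],[0,0,0,8.5,0.3],[0,0,0,8.5,0.3],[0,0,0,8.5,0.3],[0,0,0,8.5,0.3],[0,0,0,8.5,0.3]]
  ]
}}

```text
t: 11.05
tcp_pos: [0.6302, -0.1496, 0.2199]
tcp_rot: [-0.0, -0.323, 0.946, 0.0]
force: [0.1, -0.0, -1.8]
gripper_width: 0.0495
```

```bash
python3 - <<'E'
from h import *
to([.66,-.13,.166])
snap("w7"); crop("side","s7",220,60,420,280,3)
E
```

```text
t 11.05 tcp [ 0.6302 -0.1496  0.2199] xaz -142.34 zt [-0.  0. -1.] F [ 0.1 -0.  -1.8] w 0.0495 j [-0.27  0.29  1.84  0.    1.01  2.22]
delta tool [-0.0356 -0.0027  0.0539]
t 11.05 tcp [ 0.6302 -0.1496  0.2199] xaz -142.34 zt [-0.  0. -1.] F [ 0.1 -0.  -1.8] w 0.0495 j [-0.27  0.29  1.84  0.    1.01  2.22]
```

View pics/s7.png

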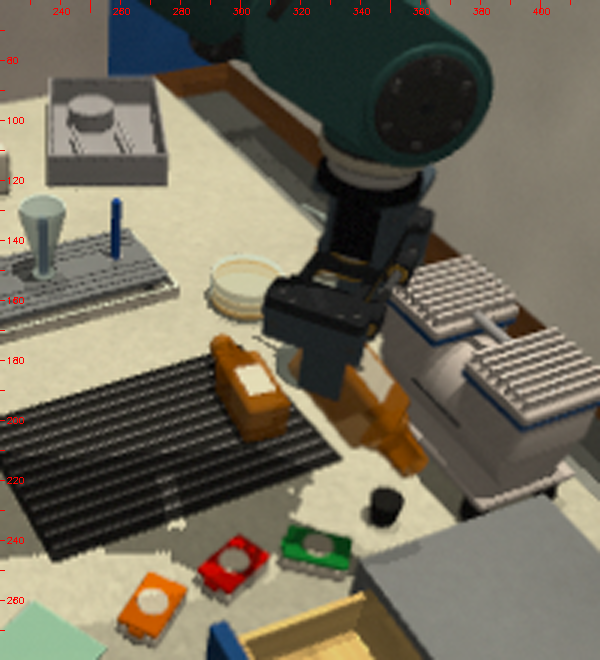

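View pics/w7.png

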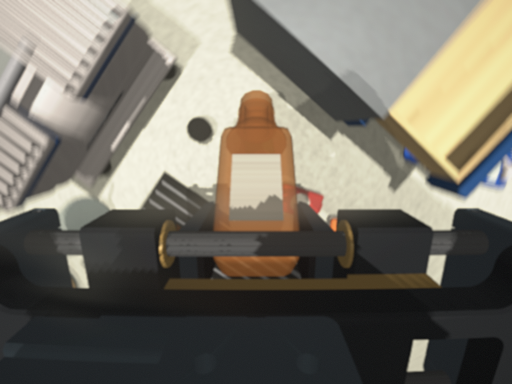

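Call:
{"fn": "apply_moves", "kwargs": {
  "commands": [
    [[0,0,0,7.54,0.3],[0,0,0,7.54,0.3],[0,0,0,7.54,0.3],[0,0,0,7.54,0.3],[0,0,0,7.54,0.3],[-0.01,0.01,0.018,0,0.3],[-0.01,0.01,0.018,0,0.3],[-0.01,0,0.018,0,0.3],[0,0,0,0,0.3]]
  ]
}}

```text
t: 12.05
tcp_pos: [0.6595, -0.1289, 0.1635]
tcp_rot: [-0.002, -0.005, 1.0, 0.0]
force: [-0.5, -0.2, -1.7]
gripper_width: 0.0498
```

```bash
python3 - <<'E'
from h import *
to([.66,-.256,.166])
snap("w8"); crop("side","s8",220,60,420,280,3)
E
```

```text
t 12.05 tcp [ 0.6595 -0.1289  0.1635] xaz -179.4 zt [-0.003  0.001 -1.   ] F [-0.5 -0.2 -1.7] w 0.0498 j [-0.23  0.4   1.81  0.    0.93  2.9 ]
delta tool [ 0.0009 -0.1271 -0.0026]
t 12.05 tcp [ 0.6595 -0.1289  0.1635] xaz -179.4 zt [-0.003  0.001 -1.   ] F [-0.5 -0.2 -1.7] w 0.0498 j [-0.23  0.4   1.81  0.    0.93  2.9 ]
```

View pics/s8.png

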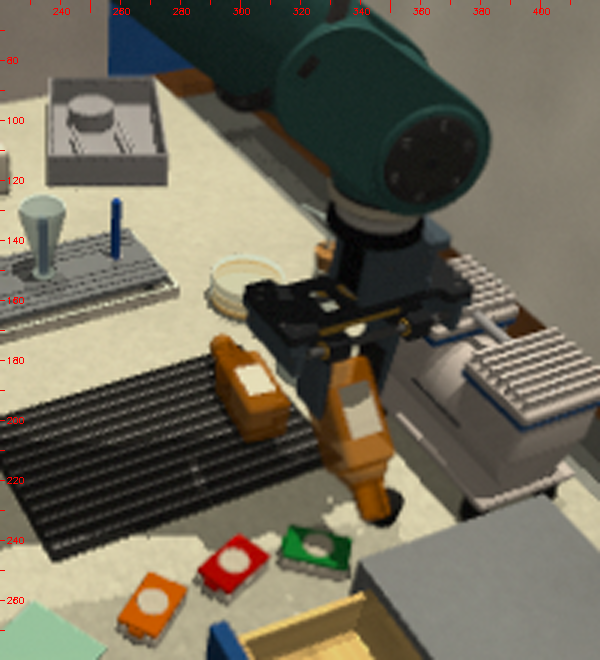

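View pics/w8.png

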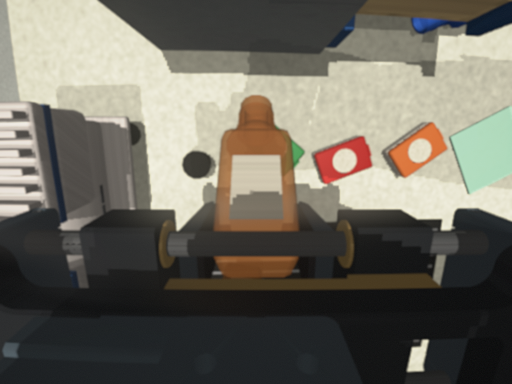

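Call:
{"fn": "apply_moves", "kwargs": {
  "commands": [
    [[0,-0.02,-0.002,0,0.3],[0,-0.015,0,0,0.3],[0,-0.012,0,0,0.3],[0,-0.012,0,0,0.3],[0,-0.012,0,0,0.3],[0,-0.01,0,0,0.3],[0,-0.01,0,0,0.3],[0,-0.01,0,0,0.3],[0,-0.01,0,0,0.3],[0,-0.005,0,0,0.3],[0,0,0,0,0.3]]
  ]
}}

```text
t: 13.25
tcp_pos: [0.6607, -0.2462, 0.1679]
tcp_rot: [-0.0, -0.002, 1.0, -0.0]
force: [-0.5, -0.1, -2.5]
gripper_width: 0.0503
```

```bash
python3 - <<'E'
from h import *
to([.66,-.256,.166])
snap("w9"); crop("side","s9",260,100,480,320,3)
E
```

```text
t 13.25 tcp [ 0.6607 -0.2462  0.1679] xaz -179.72 zt [-0. -0. -1.] F [-0.5 -0.1 -2.5] w 0.0503 j [-0.39  0.44  1.74 -0.    0.96  2.75]
delta tool [ 0.0007 -0.0098  0.0019]
t 13.25 tcp [ 0.6607 -0.2462  0.1679] xaz -179.72 zt [-0. -0. -1.] F [-0.5 -0.1 -2.5] w 0.0503 j [-0.39  0.44  1.74 -0.    0.96  2.75]
```

View pics/s9.png

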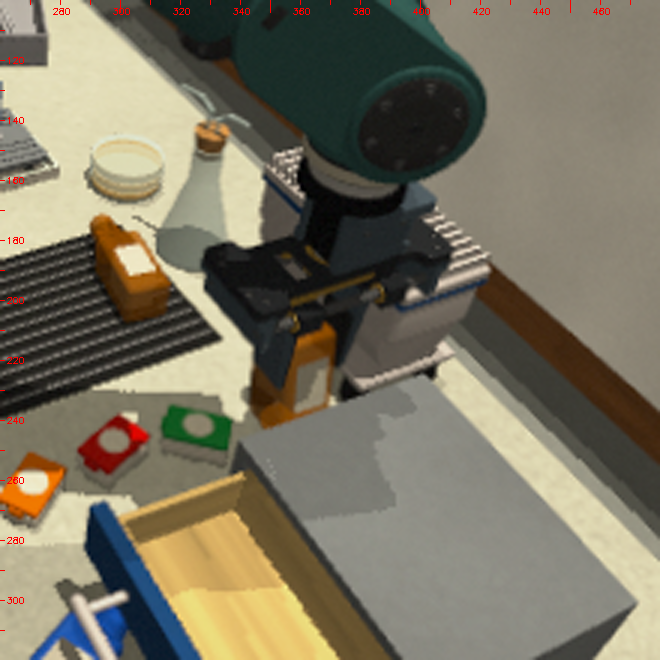

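View pics/w9.png

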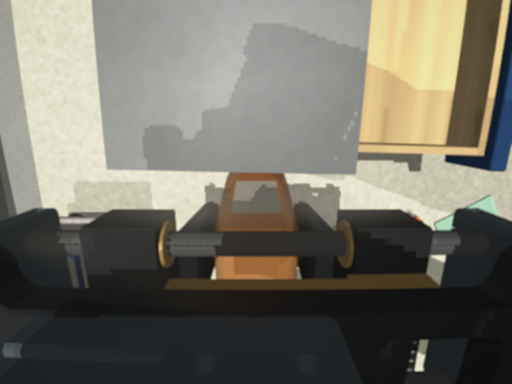

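Call:
{"fn": "apply_moves", "kwargs": {
  "commands": [
    [[0,-0.003,0,0,0.3],[0,-0.003,0,0,0.3],[0,-0.002,0,0,0.3],[0,0,0,0,0.3]]
  ]
}}

```text
t: 13.75
tcp_pos: [0.6608, -0.2537, 0.168]
tcp_rot: [0.0, -0.003, 1.0, -0.0]
force: [-1.2, 1.0, -1.2]
gripper_width: 0.0499
```

```bash
python3 - <<'E'
from h import *
snap("w10"); crop("side","s10",260,100,480,320,3)
E
```

```text
t 13.75 tcp [ 0.6608 -0.2537  0.168 ] xaz -179.69 zt [ 0. -0. -1.] F [-1.2  1.  -1.2] w 0.0499 j [-0.4   0.44  1.74 -0.    0.96  2.74]
```

View pics/s10.png

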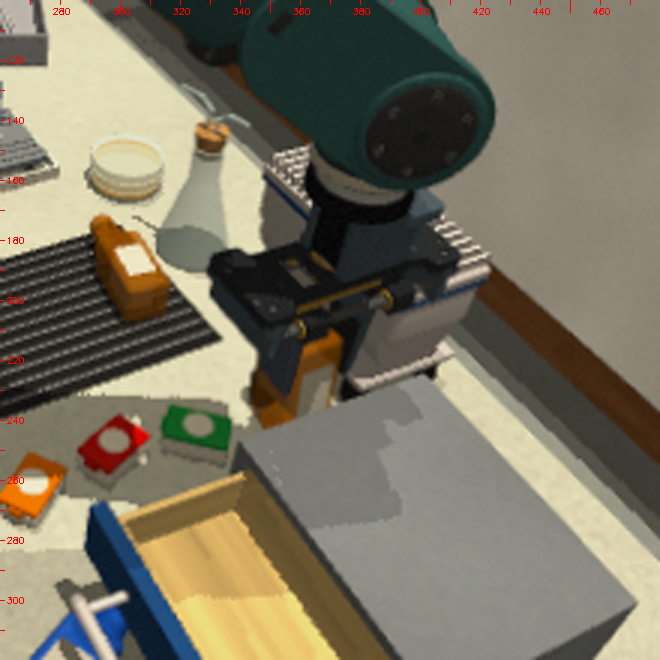

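View pics/w10.png

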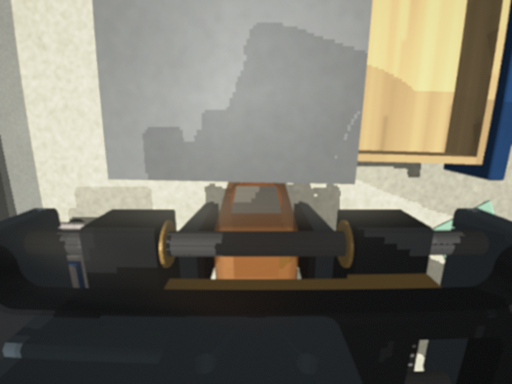

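Call:
{"fn": "apply_moves", "kwargs": {
  "commands": [
    [[0,-0.002,0,0,0.3],[0,-0.002,0,0,0.3],[0,0,0,0,0.3]]
  ]
}}

```text
t: 14.15
tcp_pos: [0.6608, -0.2577, 0.168]
tcp_rot: [0.0, -0.003, 1.0, -0.0]
force: [-0.1, 0.7, -1.6]
gripper_width: 0.0502
```

Call:
{"fn": "apply_moves", "kwargs": {
  "commands": [
    [[0,-0.002,0,0,0.3],[0,0,0,0,0.3]]
  ]
}}

```text
t: 14.35
tcp_pos: [0.6608, -0.2597, 0.1679]
tcp_rot: [0.0, -0.003, 1.0, -0.0]
force: [-0.5, -0.6, -1.5]
gripper_width: 0.0501
```

```bash
python3 - <<'E'
from h import *
snap("w11"); crop("side","s11",320,180,420,260,7)
E
```

```text
t 14.35 tcp [ 0.6608 -0.2597  0.1679] xaz -179.69 zt [ 0. -0. -1.] F [-0.5 -0.6 -1.5] w 0.0501 j [-0.41  0.45  1.73 -0.    0.96  2.73]
```

View pics/s11.png

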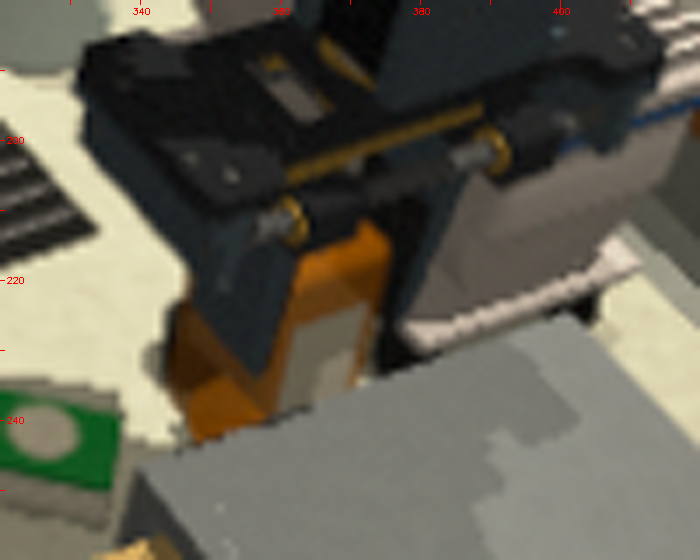

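View pics/w11.png

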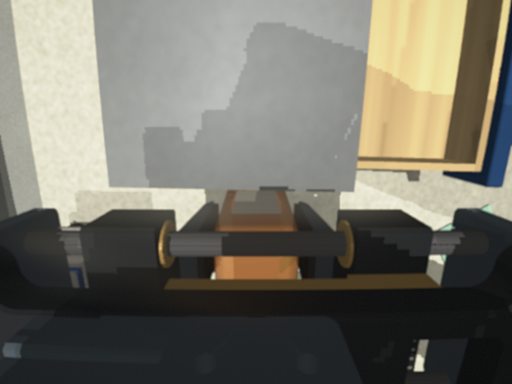

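```bash
python3 - <<'E'
from h import *
PP=snapP("w11")
for uv in [(200,188.5),(330,190)]: print(pw("w",uv,.144,PP).round(4))
for uv in [(225,192),(291,192)]: print(pw("w",uv,.144,PP).round(4))
E
```

```text
[ 0.7016 -0.2806  0.144 ]
[ 0.6037 -0.28    0.144 ]
[ 0.6828 -0.278   0.144 ]
[ 0.6331 -0.2783  0.144 ]
```

```bash
python3 - <<'E'
from h import *
im=cv2.imread("pics/w11.png")
crop("w","w11c",200,170,320,290,6,im)
E
```

```text
(no output)
```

View pics/w11c.png

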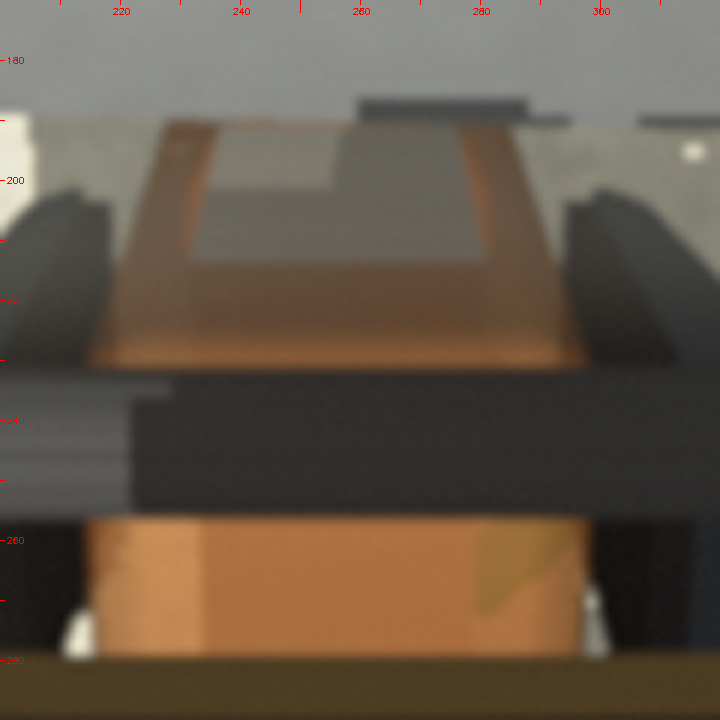

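```bash
python3 - <<'E'
from h import *
K,D,R,t=P("side")
def px(uv,X):
    x=cv2.undistortPoints(np.array([[uv]],float),K,D)[0,0]; d=R.T@np.array([x[0],x[1],1]); c=-R.T@t
    return (c+d*(X-c[0])/d[0]).round(4)
for uv in [(375.5,214),(373.5,225),(371,235)]: print(uv,px(uv,.686))
for X in [(.66,-.26,.168),(.66,-.2757,.168),(.636,-.2757,.168),(.636,-.2757,.187),(.686,-.285,.2),(.686,-.27,.19)]: print(X,wp("side",X).round(1))
E
```

```text
(375.5, 214) [ 0.686  -0.2671  0.2008]
(373.5, 225) [ 0.686  -0.2721  0.1682]
(371, 235) [ 0.686  -0.2749  0.1353]
(0.66, -0.26, 0.168) [361.7 224.8]
(0.66, -0.2757, 0.168) [365.7 229.2]
(0.636, -0.2757, 0.168) [357.4 232.2]
(0.636, -0.2757, 0.187) [359.1 226.7]
(0.686, -0.285, 0.2) [380.2 219.3]
(0.686, -0.27, 0.19) [375.2 218.1]
```

Call:
{"fn": "apply_moves", "kwargs": {
  "commands": [
    [[0,0,0,0,0.3],[0,0,0,0,0.3],[0,0.01,0,0,0.3],[0,0.02,0,0,0.3],[0,0.03,0,0,0.3],[0,0.02,-0.02,0,0.3],[0,0,-0.02,-7.5,0.3],[0,0,-0.02,-7.5,0.3],[0,0,-0.02,-7.5,0.3],[0,0,-0.02,-7.5,0.3],[0,0,-0.02,-7.5,0.3],[0,0,0,-7.5,0.3]]
  ],
  "grip_force": 6
}}

```text
t: 15.65
tcp_pos: [0.6614, -0.1782, 0.2911]
tcp_rot: [0.002, -0.388, 0.922, -0.001]
force: [-0.1, 0.1, -1.1]
gripper_width: 0.0502
```

Call:
{"fn": "apply_moves", "kwargs": {
  "commands": [
    [[0,0,0,-7.5,0.3],[0,0,0,-7.5,0.3],[0,0,0,-7.5,0.3],[0,0,0,-7.5,0.3],[0,0,0,-7.5,0.3],[0,0,0,-7.5,0.3],[0,0,0,0,0.3],[0,0,0,0,0.3]]
  ]
}}

```text
t: 16.45
tcp_pos: [0.6602, -0.1784, 0.2879]
tcp_rot: [-0.0, 0.708, -0.706, -0.0]
force: [-0.3, 0.2, -2.1]
gripper_width: 0.0499
```

```bash
python3 - <<'E'
from h import *
to([.647,.25,.285])
snap("w12"); crop("side","s12",240,60,460,280,3)
E
```

```text
t 16.45 tcp [ 0.6602 -0.1784  0.2879] xaz -89.87 zt [-0.  0. -1.] F [-0.3  0.2 -2.1] w 0.0499 j [-0.3   0.28  1.72  0.    1.14  1.27]
delta tool [-0.4285  0.0123  0.003 ]
t 16.45 tcp [ 0.6602 -0.1784  0.2879] xaz -89.87 zt [-0.  0. -1.] F [-0.3  0.2 -2.1] w 0.0499 j [-0.3   0.28  1.72  0.    1.14  1.27]
```

View pics/s12.png

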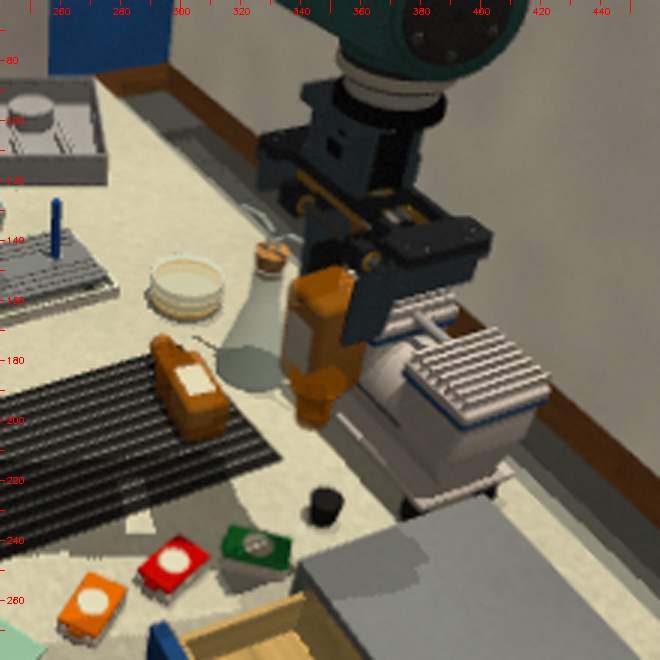

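```bash
python3 - <<'E'
from h import *
im=ctrl.read_camera("side"); crop("side","s13",320,110,400,210,6,im)
crop("top","t13",250,60,420,260,3)
E
```

```text
(no output)
```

View pics/s13.png

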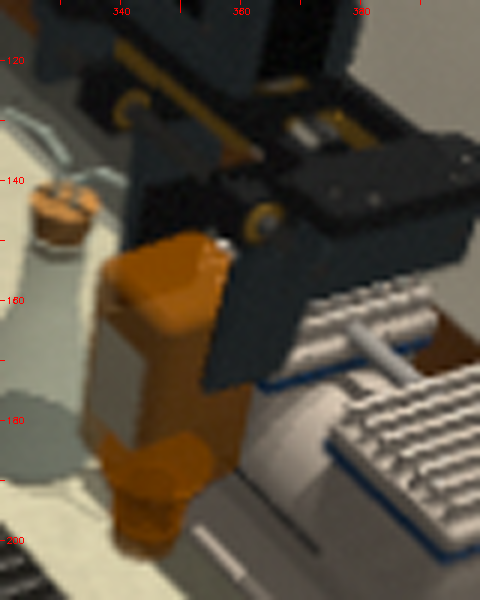

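View pics/t13.png

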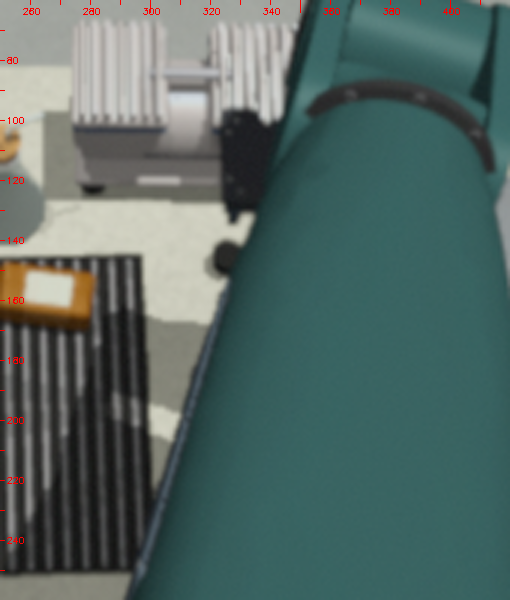

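View pics/w12.png

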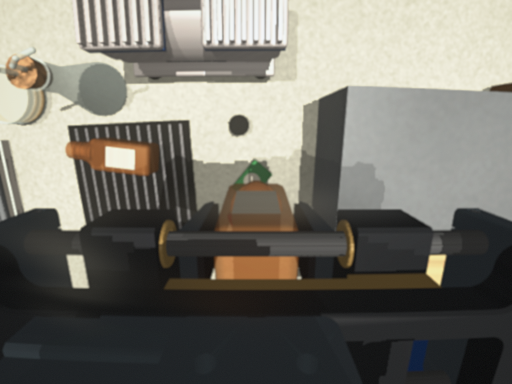

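```bash
cat >> h.py <<'E'
def py(n,uv,Y,PP=None):
    K,D,R,t=PP or P(n)
    x=cv2.undistortPoints(np.array([[uv]],float),K,D)[0,0]; d=R.T@np.array([x[0],x[1],1]); c=-R.T@t
    return (c+d*(Y-c[1])/d[1]).round(4)
def px(n,uv,X,PP=None):
    K,D,R,t=PP or P(n)
    x=cv2.undistortPoints(np.array([[uv]],float),K,D)[0,0]; d=R.T@np.array([x[0],x[1],1]); c=-R.T@t
    return (c+d*(X-c[0])/d[0]).round(4)
E
python3 - <<'E'
from h import *
print('mouth',py("side",(344.5,200),-.1784), 'spread',py("side",(346,201),-.1784))
print('tcp pred px',wp("side",[.6602,-.1784-.025-.0135,.2879]))
for uv in [(337.5,154)]: print('base corner -x,+y',py("side",uv,-.1534))
for uv in [(349,165)]: print('base corner -x,-y',py("side",uv,-.2034))
print('shoulder corner',py("side",(334,182),-.1534),py("side",(348,190),-.2034))
E
```

```text
mouth [ 0.6636 -0.1784  0.1776] spread [ 0.6694 -0.1784  0.1721]
tcp pred px [361.74471513 175.14433226]
base corner -x,+y [ 0.6323 -0.1534  0.3114]
base corner -x,-y [ 0.6284 -0.2034  0.316 ]
shoulder corner [ 0.6391 -0.1534  0.2253] [ 0.6432 -0.2034  0.2382]
```

Call:
{"fn": "apply_moves", "kwargs": {
  "commands": [
    [[-0.03,0.0016,0,0,0.3],[-0.045,0.0016,0,0,0.3],[-0.045,0.0016,0,0,0.3],[-0.045,0.0016,0,0,0.3],[-0.045,0.0016,0,0,0.3],[-0.045,0.0016,0,0,0.3],[-0.045,0.0016,0,0,0.3],[-0.045,0.0016,0,0,0.3],[-0.045,0.0016,0,0,0.3],[-0.045,0.0016,0,0,0.3],[-0.04,0.0016,0,0,0.3],[-0.029,0.0016,0,0,0.3]]
  ]
}}

```text
t: 17.85
tcp_pos: [0.6379, 0.3269, 0.2879]
tcp_rot: [-0.0, 0.709, -0.705, -0.0]
force: [-0.5, 0.1, -3.0]
gripper_width: 0.0499
```

Call:
{"fn": "apply_moves", "kwargs": {
  "commands": [
    [[0,0,0,0,0.3],[0,0,0,0,0.3]]
  ]
}}

```text
t: 18.05
tcp_pos: [0.6381, 0.3248, 0.2877]
tcp_rot: [0.0, 0.709, -0.705, -0.0]
force: [-0.0, -0.6, -1.7]
gripper_width: 0.05
```

```bash
python3 - <<'E'
from h import *
to([.641,.326,.285])
snap("w14"); crop("side","s14",200,40,340,180,5)
crop("top","t14",130,90,250,250,4)
E
```

```text
t 18.05 tcp [0.6381 0.3248 0.2877] xaz -89.68 zt [-0. -0. -1.] F [-0.  -0.6 -1.7] w 0.05 j [ 0.44  0.33  1.65 -0.    1.15  2.  ]
delta tool [-0.0012 -0.0029  0.0027]
t 18.05 tcp [0.6381 0.3248 0.2877] xaz -89.68 zt [-0. -0. -1.] F [-0.  -0.6 -1.7] w 0.05 j [ 0.44  0.33  1.65 -0.    1.15  2.  ]
```

View pics/s14.png

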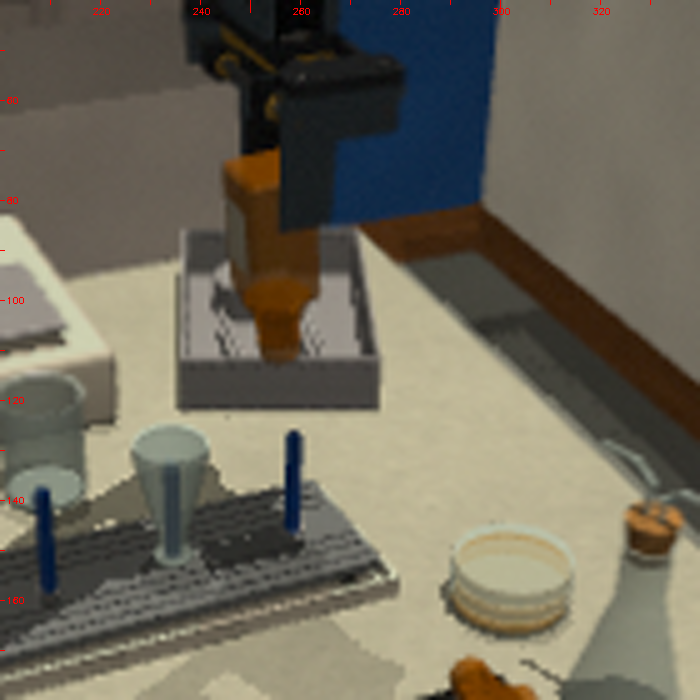

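View pics/w14.png

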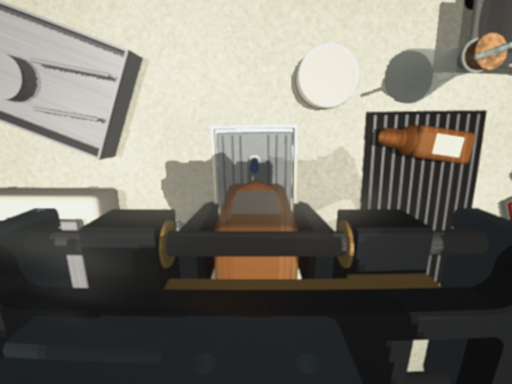

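View pics/t14.png

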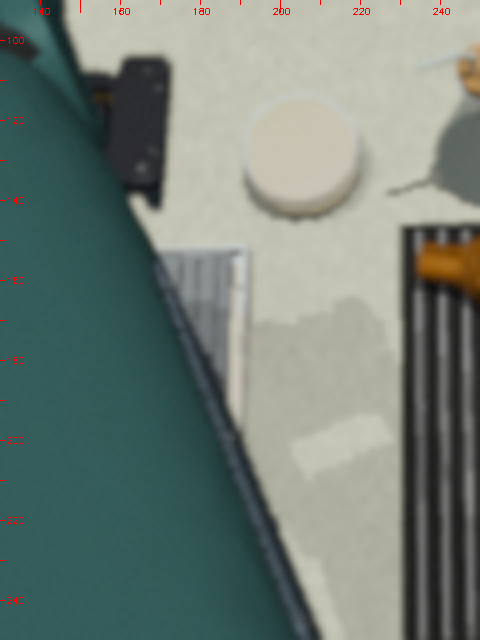

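```bash
python3 - <<'E'
from h import *
im=cv2.imread("pics/w14.png"); crop("w","w14c",215,120,300,200,8,im)
im=ctrl.read_camera("side"); crop("side","s15",225,70,285,155,8,im)
E
```

```text
(no output)
```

View pics/w14c.png

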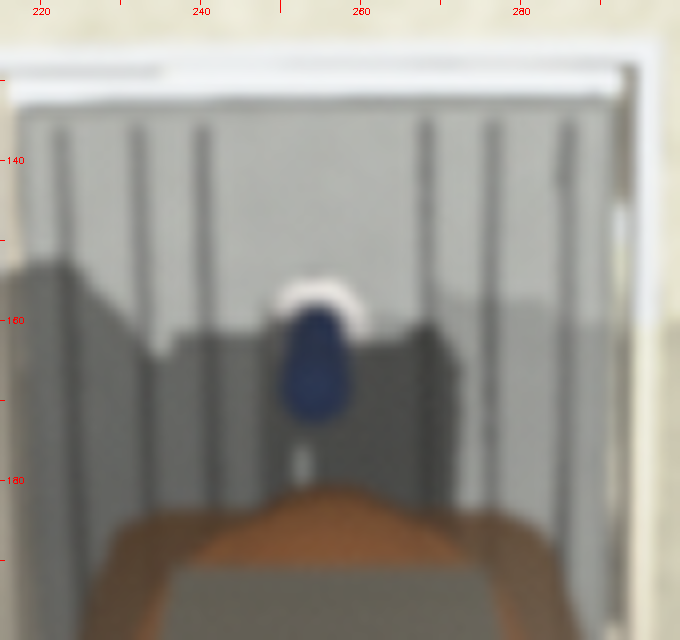

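View pics/s15.png

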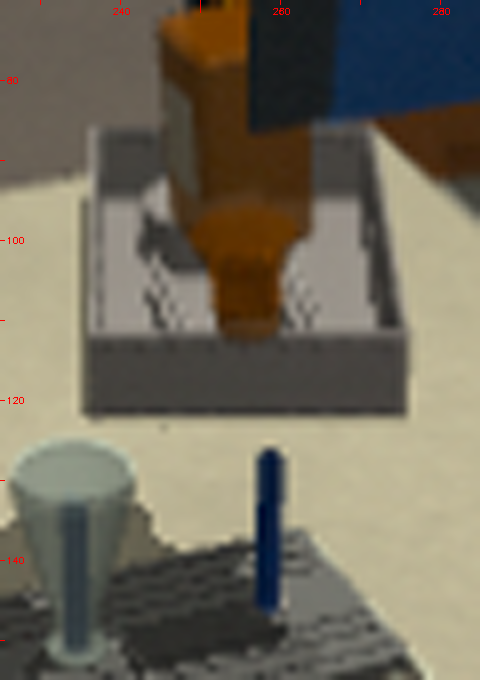

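```bash
python3 - <<'E'
from h import *
PP=snapP("w14")
print('peg top wrist',pw("w",(254,168),.113,PP).round(4),'foot',pw("w",(254.3,160),.03,PP).round(4))
print('side peg top',py("side",(258.4,126.3),.325),py("side",(258.4,126.3),.328),'foot',py("side",(258.3,145.5),.325))
print('foot by z',pw("side",(258.3,145.5),.03).round(4),'top',pw("side",(258.5,127),.113).round(4))
print('mouth',py("side",(256,110.5),.325),'neck/shoulder',py("side",(255.5,103),.325))
print('flask foot',pw("side",(234.5,150.5),.03).round(4))
E
```

```text
peg top wrist [0.6497 0.3266 0.113 ] foot [0.65   0.3267 0.03  ]
side peg top [0.6493 0.325  0.114 ] [0.6507 0.328  0.112 ] foot [0.6509 0.325  0.0302]
foot by z [0.651  0.3253 0.03  ] top [0.6483 0.3219 0.113 ]
mouth [0.6386 0.325  0.1801] neck/shoulder [0.6361 0.325  0.2095]
flask foot [0.5564 0.3283 0.03  ]
```

Call:
{"fn": "apply_moves", "kwargs": {
  "commands": [
    [[-0.0015,-0.005,0,0,0.3],[0,-0.0045,0.015,0,0.3],[0,0,0.015,0,0.3],[0,0,0.015,0,0.3],[0,0,0.006,0,0.3],[0,0,0,0,0.3],[0,0,0,0,0.3]]
  ]
}}

```text
t: 18.95
tcp_pos: [0.648, 0.3261, 0.2371]
tcp_rot: [-0.0, 0.709, -0.705, 0.0]
force: [1.2, -0.5, -2.2]
gripper_width: 0.0502
```

```bash
python3 - <<'E'
from h import *
snap("w16")
im=ctrl.read_camera("side"); crop("side","s16",225,80,285,155,8,im)
E
```

```text
t 18.95 tcp [0.648  0.3261 0.2371] xaz -89.68 zt [ 0.  0. -1.] F [ 1.2 -0.5 -2.2] w 0.0502 j [ 0.43  0.39  1.67 -0.    1.08  2.  ]
```

View pics/s16.png

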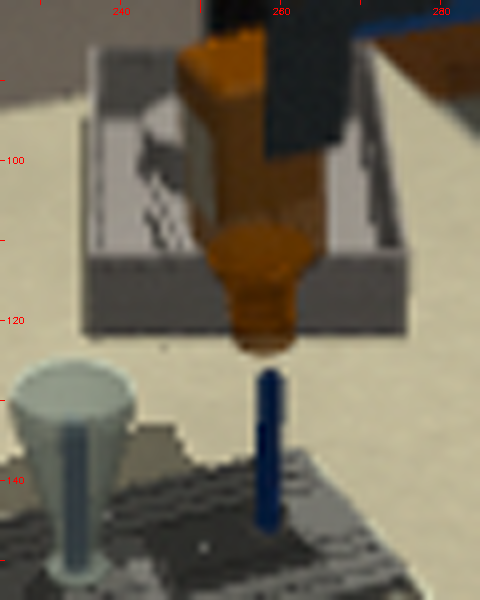

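View pics/w16.png

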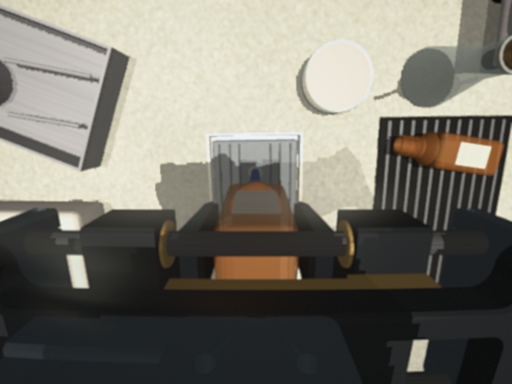

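Call:
{"fn": "apply_moves", "kwargs": {
  "commands": [
    [[0,-0.001,0.005,0,0.3],[0,0,0.006,0,0.3],[0,0,0.006,0,0.3],[0,0,0.006,0,0.3],[0,0,0.006,0,0.3],[0,0,0.006,0,0.3],[0,0,0,0,0.3]]
  ]
}}

```text
t: 19.75
tcp_pos: [0.6486, 0.3258, 0.2008]
tcp_rot: [0.001, 0.709, -0.705, -0.0]
force: [-0.2, -0.3, -1.5]
gripper_width: 0.0501
```

```bash
python3 - <<'E'
from h import *
st()
im=ctrl.read_camera("side"); crop("side","s17",225,80,285,155,8,im)
E
```

```text
t 19.75 tcp [0.6486 0.3258 0.2008] xaz -89.69 zt [-0.001 -0.    -1.   ] F [-0.2 -0.3 -1.5] w 0.0501 j [0.43 0.43 1.68 0.   1.03 2.  ]
```

View pics/s17.png

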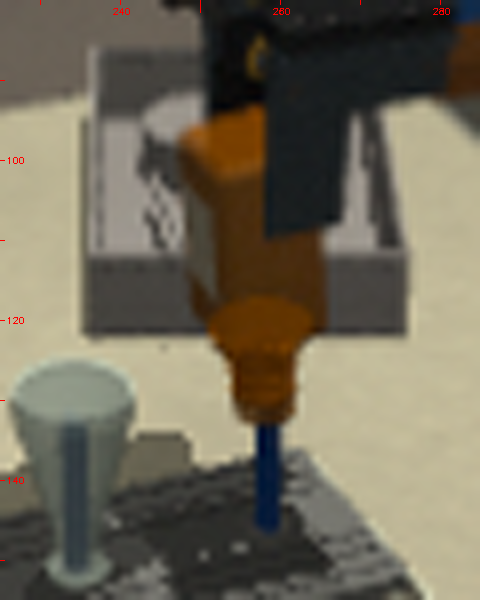

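Call:
{"fn": "apply_moves", "kwargs": {
  "commands": [
    [[0,0,0.008,0,0.3],[0,0,0.008,0,0.3],[0,0,0.008,0,0.3],[0,0,0.008,0,0.3],[0,0,0.008,0,0.3],[0,0,0.007,0,0.3],[0,0,0.005,0,0.3],[0,0,0,0,0.3]]
  ]
}}

```text
t: 20.6
tcp_pos: [0.6485, 0.3258, 0.1489]
tcp_rot: [0.001, 0.709, -0.705, -0.0]
force: [0.4, -0.6, -2.4]
gripper_width: 0.05
```

Call:
{"fn": "apply_moves", "kwargs": {
  "commands": [
    [[0,0,0.003,0,0.3],[0,0,0.003,0,0.3],[0,0,0,0,0.3]]
  ]
}}

```text
t: 20.9
tcp_pos: [0.6486, 0.3258, 0.1435]
tcp_rot: [0.0, 0.709, -0.705, -0.0]
force: [0.1, -0.3, -1.7]
gripper_width: 0.0501
```

```bash
python3 - <<'E'
from h import *
st()
im=ctrl.read_camera("side"); crop("side","s18",225,90,285,165,8,im)
E
```

```text
t 20.9 tcp [0.6486 0.3258 0.1435] xaz -89.68 zt [-0.001 -0.    -1.   ] F [ 0.1 -0.3 -1.7] w 0.0501 j [0.43 0.5  1.71 0.   0.94 2.  ]
```

View pics/s18.png

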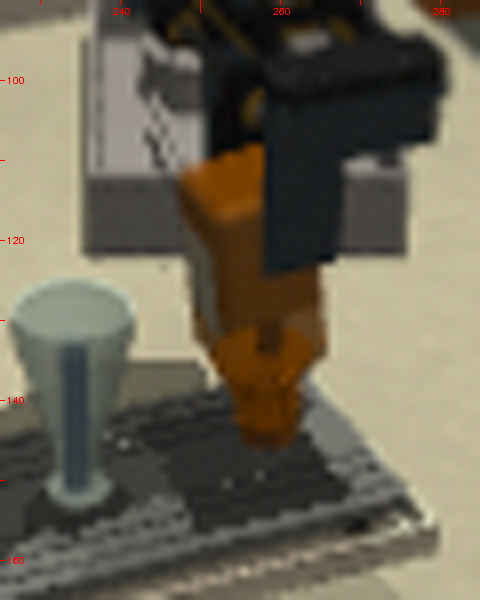

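Call:
{"fn": "apply_moves", "kwargs": {
  "commands": [
    [[0,0,0.0015,0,0.3],[0,0,0.0015,0,0.3],[0,0,0,0,0.3]]
  ]
}}

```text
t: 21.25
tcp_pos: [0.6487, 0.3259, 0.1407]
tcp_rot: [0.0, 0.709, -0.705, -0.0]
force: [-0.3, 0.5, -1.9]
gripper_width: 0.0499
```

Call:
{"fn": "apply_moves", "kwargs": {
  "commands": [
    [[0,0,0.0015,0,0.3],[0,0,0.0015,0,0.3],[0,0,0,0,0.3]]
  ]
}}

```text
t: 21.55
tcp_pos: [0.6487, 0.3259, 0.1376]
tcp_rot: [0.0, 0.709, -0.705, -0.0]
force: [-0.5, -0.6, -2.2]
gripper_width: 0.05
```

Call:
{"fn": "apply_moves", "kwargs": {
  "commands": [
    [[0,0,0.0015,0,0.3],[0,0,0.0015,0,0.3],[0,0,0,0,0.3]]
  ]
}}

```text
t: 21.85
tcp_pos: [0.6498, 0.3261, 0.1359]
tcp_rot: [-0.001, 0.709, -0.705, 0.0]
force: [0.5, -0.7, 5.7]
gripper_width: 0.05
```

```bash
python3 - <<'E'
from h import *
st()
im=ctrl.read_camera("side"); crop("side","s19",225,90,285,165,8,im)
E
```

```text
t 21.85 tcp [0.6498 0.3261 0.1359] xaz -89.68 zt [ 0.002  0.    -1.   ] F [ 0.5 -0.7  5.7] w 0.05 j [ 0.43  0.51  1.71 -0.    0.93  2.  ]
```

View pics/s19.png

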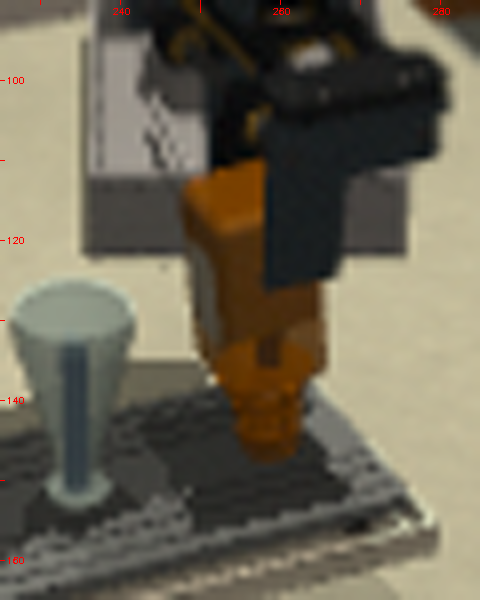

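Call:
{"fn": "apply_moves", "kwargs": {
  "commands": [
    [[0,0,0,0,-0.15],[0,0,0,0,-0.3],[0,0,0,0,-0.3],[0,0,0,0,-0.4],[0,0,0,0,-0.5],[0,0,0,0,-0.5]]
  ]
}}

```text
t: 22.5
tcp_pos: [0.6488, 0.3259, 0.1349]
tcp_rot: [0.0, 0.709, -0.705, -0.0]
force: [0.5, -0.1, 0.3]
gripper_width: 0.0681
```

```bash
python3 - <<'E'
from h import *
st()
im=ctrl.read_camera("side"); crop("side","s20",225,90,285,165,8,im)
E
```

```text
t 22.5 tcp [0.6488 0.3259 0.1349] xaz -89.68 zt [-0. -0. -1.] F [ 0.5 -0.1  0.3] w 0.0681 j [ 0.43  0.51  1.71 -0.    0.93  2.  ]
```

View pics/s20.png

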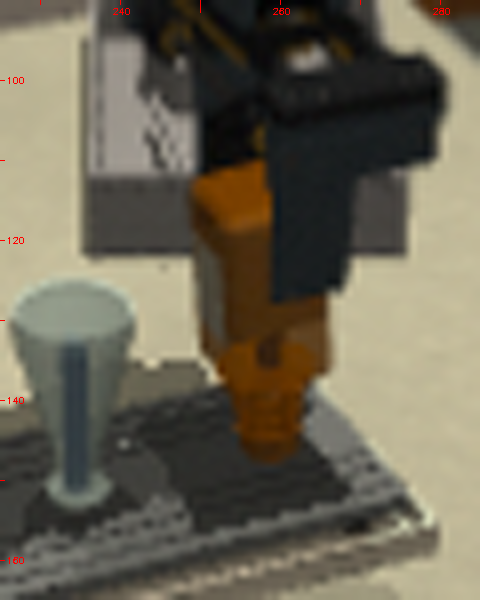

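Call:
{"fn": "apply_moves", "kwargs": {
  "commands": [
    [[0,0,-0.01,0,-0.5],[0,0,-0.03,0,-0.5],[0,0,-0.04,0,-0.5],[0,0,-0.04,0,-0.5],[0,0,-0.02,-8.5,-0.5],[0,0,0,-8.5,-0.5],[0,0,0,-8.5,-0.5],[0,0,0,-8.5,-0.5],[0,0,0,-8.5,-0.5],[0,0,0,-8.5,-0.5],[0,0,0,-8.5,-0.5],[0,0,0,-8.5,-0.5]]
  ]
}}

```text
t: 23.75
tcp_pos: [0.6489, 0.326, 0.2758]
tcp_rot: [-0.0, 0.983, -0.185, 0.0]
force: [-0.8, -0.8, -0.0]
gripper_width: 0.0681
```

Call:
{"fn": "apply_moves", "kwargs": {
  "commands": [
    [[0,0,0,-8.5,-0.5],[0,0,0,-8.5,-0.5],[0,0,0,0,-0.5]]
  ]
}}

```text
t: 24.05
tcp_pos: [0.6489, 0.326, 0.2757]
tcp_rot: [-0.0, 0.999, -0.04, 0.0]
force: [-0.1, 0.4, 0.4]
gripper_width: 0.0682
```

```bash
python3 - <<'E'
from h import *
to([.674,0.0,.21]); crop("top","t21",130,130,350,260,3)
im=ctrl.read_camera("side"); crop("side","s21",225,90,345,190,6,im)
E
```

```text
t 24.05 tcp [0.6489 0.326  0.2757] xaz -4.54 zt [ 0.001  0.    -1.   ] F [-0.1  0.4  0.4] w 0.0682 j [ 0.43  0.36  1.64 -0.    1.14  0.51]
delta tool [0.0508 0.323  0.0657]
```

View pics/s21.png

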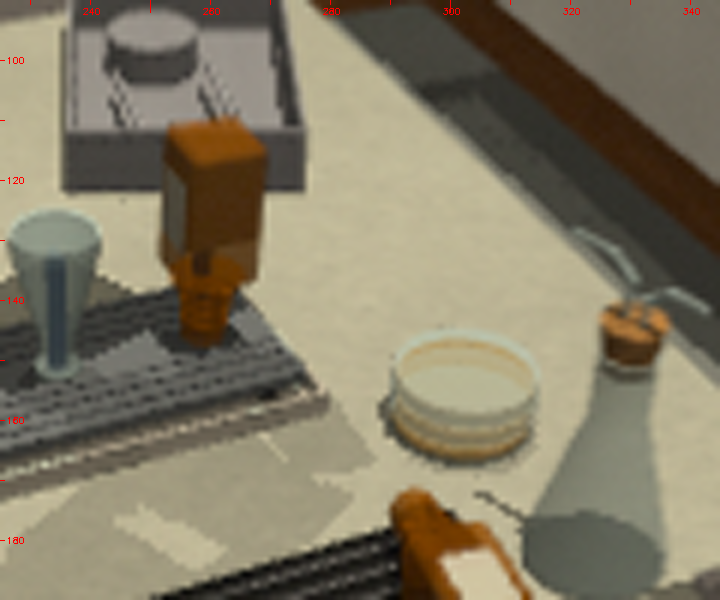

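```bash
python3 - <<'E'
from h import *
PP=snapP("w1")
print('trap base edges', [pw("w",u,.005,PP).round(3) for u in [(388,133),(415,162),(430,104)]])
print('top cam base bottom edge', pw("top",(251,142),.0).round(3), pw("top",(238,128),.01).round(3),pw("top",(265,128),.01).round(3))
print('stopper', pw("top",(250.5,106),.125).round(3), 'side stopper', pw("side",(330,146),.12).round(3), 'side base bottom', pw("side",(324,189),0).round(3),pw("side",(312,183),0).round(3),pw("side",(335.5,185),0).round(3))
E
python3 - <<'E'
import cv2;from h import *
im=cv2.imread("pics/w1.png"); crop("w","w1c",310,60,450,215,5,im)
E
```

```text
trap base edges [array([0.744, 0.069, 0.005]), array([0.795, 0.038, 0.005]), array([0.79 , 0.118, 0.005])]
top cam base bottom edge [0.742 0.077 0.   ] [0.784 0.118 0.01 ] [0.785 0.034 0.01 ]
stopper [0.805 0.077 0.125] side stopper [0.817 0.112 0.12 ] side base bottom [0.771 0.044 0.   ] [0.749 0.087 0.   ] [0.819 0.047 0.   ]
```

View pics/w1c.png

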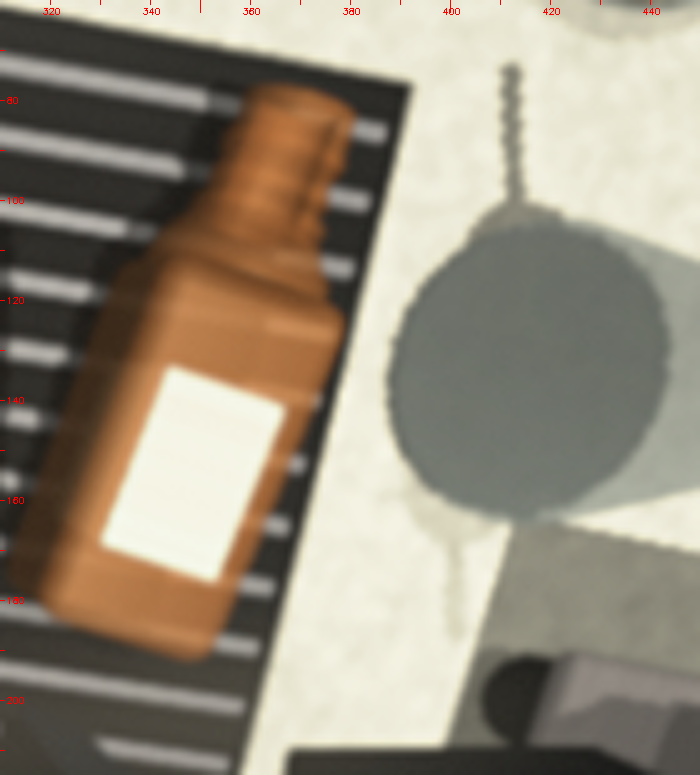

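```bash
python3 - <<'E'
from h import *
print([pw("top",u,z).round(3) for u,z in [((280,124),0),((278,118),.03),((278,100),.08),((276,92),.12)]])
PP=snapP("w1")
for uv,z in [((318,178),.054),((353,190),.054),((338,184),.054),((346,112),.054),((379,124),.054),((370,80),.043)]: print(uv,pw("w",uv,z,PP).round(4))
E
```

```text
[array([ 0.804, -0.013,  0.   ]), array([ 0.811, -0.005,  0.03 ]), array([ 0.847, -0.003,  0.08 ]), array([0.853, 0.004, 0.12 ])]
(318, 178) [ 0.6502 -0.0056  0.054 ]
(353, 190) [ 0.6976 -0.0119  0.054 ]
(338, 184) [ 0.6768 -0.0081  0.054 ]
(346, 112) [0.6635 0.0782 0.054 ]
(379, 124) [0.7064 0.0729 0.054 ]
(370, 80) [0.6858 0.1214 0.043 ]
```

Call:
{"fn": "apply_moves", "kwargs": {
  "commands": [
    [[0.005,0.025,0,0,-0.5],[0.0057,0.037,0,0,-0.5],[0.0057,0.037,0,0,-0.5],[0.0057,0.037,0,0,-0.5],[0.0057,0.037,0,0,-0.5],[0.0057,0.037,0.01,0,-0.5],[0.0057,0.037,0.015,0,-0.5],[0.0057,0.037,0.02,0,-0.5],[0.0057,0.037,0.02,0,-0.5],[0,0,0,0,-0.5],[0,0,0,0,-0.5]]
  ]
}}

```text
t: 25.25
tcp_pos: [0.673, 0.0013, 0.2099]
tcp_rot: [-0.0, 0.999, -0.043, -0.0]
force: [0.0, -0.8, 0.5]
gripper_width: 0.0682
```

```bash
python3 - <<'E'
from h import *
snap("w22"); to([.6737,.002,.01])
im=cv2.imread("pics/w22.png"); crop("w","w22c",200,60,330,215,5,im)
E
```

```text
t 25.25 tcp [0.673  0.0013 0.2099] xaz -4.94 zt [-0.001  0.    -1.   ] F [ 0.  -0.8  0.5] w 0.0682 j [-0.03  0.34  1.79  0.    1.01  0.05]
t 25.3 tcp [0.6733 0.0022 0.2105] xaz -4.84 zt [ 0.  0. -1.] F [-0.4  0.2  0.1] w 0.0685 j [-0.03  0.34  1.79  0.    1.01  0.05]
delta tool [3.000e-04 2.000e-04 2.005e-01]
```

View pics/w22c.png

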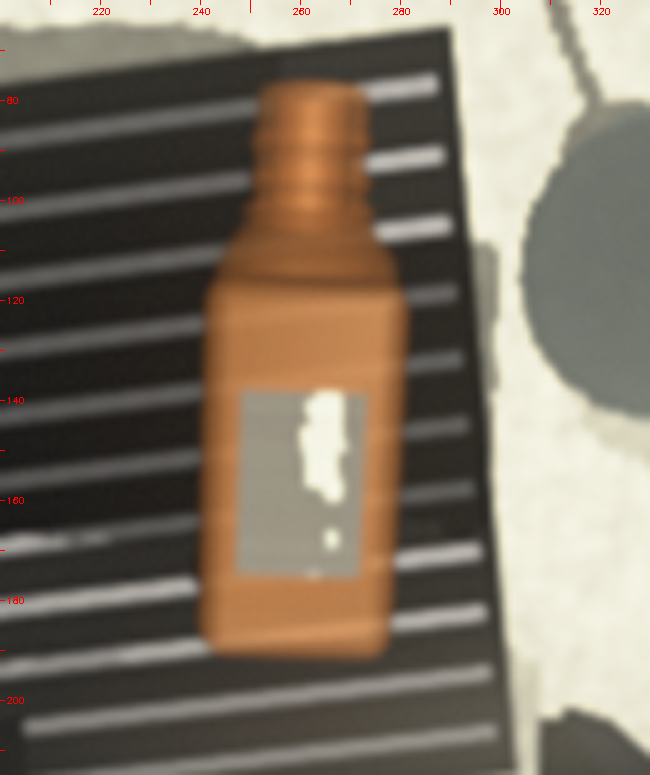

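```bash
python3 - <<'E'
from h import *
PP=snapP("w22")
for uv,z in [((258.7,190.5),.054),((241,189),.054),((277,191.5),.054),((261,118),.054),((262,79),.043)]: print(uv,pw("w",uv,z,PP).round(4))
E
```

```text
(258.7, 190.5) [ 0.6742 -0.0123  0.054 ]
(241, 189) [ 0.6522 -0.0085  0.054 ]
(277, 191.5) [ 0.6971 -0.0156  0.054 ]
(261, 118) [0.6843 0.0756 0.054 ]
(262, 79) [0.6894 0.1209 0.043 ]
```

Call:
{"fn": "apply_moves", "kwargs": {
  "commands": [
    [[0.0025,0,0.035,1.5,-0.5],[0,0,0.035,0,-0.5],[0,0,0.035,0,-0.5],[0,0,0.035,0,-0.5],[0,0,0.03,0,-0.5],[0,0,0.02,0,-0.5],[0,0,0.009,0,-0.5],[0,0,0.001,0,-0.5],[0,0,0,0,-0.5],[0,0,0,0,-0.5]]
  ]
}}

```text
t: 26.3
tcp_pos: [0.6765, 0.0019, 0.0114]
tcp_rot: [-0.0, 0.999, -0.054, 0.001]
force: [0.6, -0.9, 1.3]
gripper_width: 0.0684
```

```bash
python3 - <<'E'
from h import *
st()
E
```

```text
t 26.3 tcp [0.6765 0.0019 0.0114] xaz -6.18 zt [ 0.002 -0.    -1.   ] F [ 0.6 -0.9  1.3] w 0.0684 j [-0.03  0.61  1.83  0.    0.7   0.08]
```

Call:
{"fn": "apply_moves", "kwargs": {
  "commands": [
    [[0,0,0.0015,0,-0.5],[0,0,0,0,0.3],[0,0,0,0,0.3],[0,0,0,0,0.3],[0,0,0,0,0.3],[0,0,0,0,0.3],[0,0,-0.01,0,0.3],[0,0,-0.02,0,0.3],[0,0,-0.02,0,0.3],[0,0,-0.02,0,0.3],[0,0,-0.02,0,0.3],[0,0,0,0,0.3]]
  ],
  "grip_force": 4
}}

```text
t: 27.5
tcp_pos: [0.6773, 0.0017, 0.102]
tcp_rot: [-0.0, 0.999, -0.054, 0.002]
force: [0.8, 0.5, -1.0]
gripper_width: 0.05
```

```bash
python3 - <<'E'
from h import *
st(); crop("side","s23",240,60,400,220,4)
E
```

```text
t 27.5 tcp [0.6773 0.0017 0.102 ] xaz -6.18 zt [ 0.005 -0.    -1.   ] F [ 0.8  0.5 -1. ] w 0.05 j [-0.03  0.48  1.82  0.    0.83  0.08]
```

View pics/s23.png

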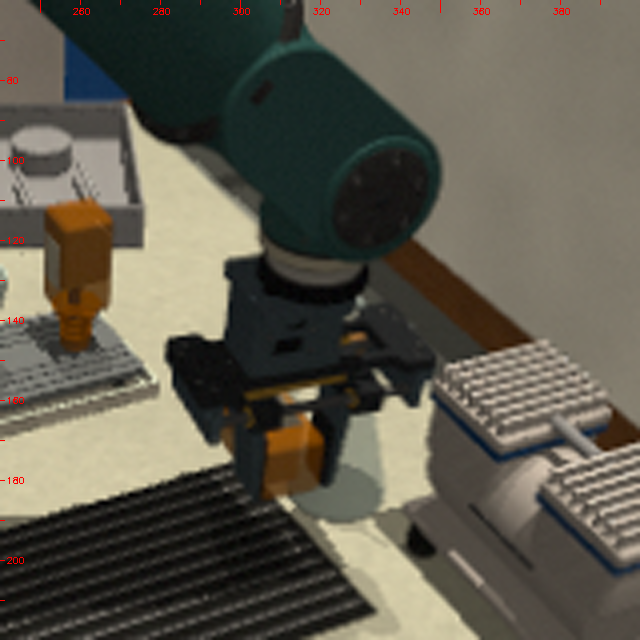

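Call:
{"fn": "apply_moves", "kwargs": {
  "commands": [
    [[0,0,-0.03,0,0.3],[0,0,-0.04,0,0.3],[0,0,-0.04,0,0.3],[0,0.025,-0.01,0,0.3],[0,0.03,0,0,0.3],[0,0.03,0,0,0.3],[0,0.03,0,0,0.3],[0,0.03,0,0,0.3],[0,0,0,8.5,0.3],[0,0,0,8.5,0.3],[0,0,0,8.5,0.3],[0,0,0,8.5,0.3]]
  ],
  "grip_force": 3
}}

```text
t: 28.75
tcp_pos: [0.6593, -0.1424, 0.2171]
tcp_rot: [0.0, 0.938, -0.347, -0.001]
force: [-0.5, 0.2, -2.1]
gripper_width: 0.0499
```

Call:
{"fn": "apply_moves", "kwargs": {
  "commands": [
    [[0,0,0,8.5,0.3],[0,0,0,8.5,0.3],[0,0,0,8.5,0.3],[0,0,0,8.5,0.3],[0,0,0,8.5,0.3],[0,0,0,8.5,0.3],[0,0,0,8.5,0.3],[0,0,0,8.5,0.3],[0,0,0,8.5,0.3],[0,0,0,8.5,0.3],[0,0,0,8.5,0.3],[0,0,0,8.5,0.3]]
  ]
}}

```text
t: 29.95
tcp_pos: [0.6594, -0.1423, 0.2171]
tcp_rot: [-0.001, -0.321, 0.947, 0.0]
force: [-0.6, -0.1, -0.8]
gripper_width: 0.0499
```

Call:
{"fn": "apply_moves", "kwargs": {
  "commands": [
    [[0,0,0,8.5,0.3],[0,0,0,8.5,0.3],[0,0,0,8.5,0.3],[0,0,0,8.5,0.3],[0,0,0,3.5,0.3],[0,0,0,0,0.3]]
  ]
}}

```text
t: 30.55
tcp_pos: [0.6594, -0.1423, 0.2172]
tcp_rot: [-0.001, -0.002, 1.0, 0.0]
force: [0.2, 0.3, -1.7]
gripper_width: 0.0503
```

```bash
python3 - <<'E'
from h import *
snap("w24"); crop("side","s24",240,60,440,280,3);to([.665,-.13,.170])
E
```

```text
t 30.55 tcp [ 0.6594 -0.1423  0.2172] xaz -179.73 zt [-0.002  0.    -1.   ] F [ 0.2  0.3 -1.7] w 0.0503 j [-0.25  0.34  1.79  0.    1.02  2.89]
t 30.65 tcp [ 0.6596 -0.1424  0.2176] xaz -179.56 zt [-0.001  0.    -1.   ] F [ 0.9 -0.9 -1.9] w 0.0501 j [-0.25  0.34  1.79  0.    1.02  2.89]
delta tool [-0.0055  0.0123  0.0476]
```

View pics/s24.png

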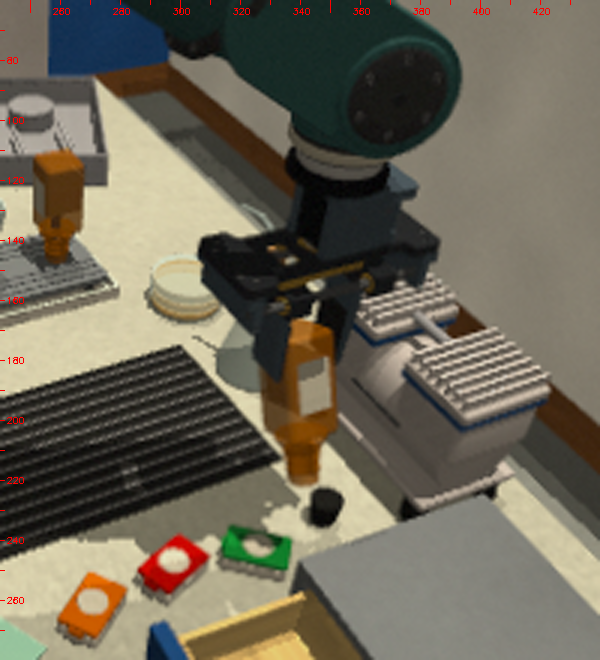

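View pics/w24.png

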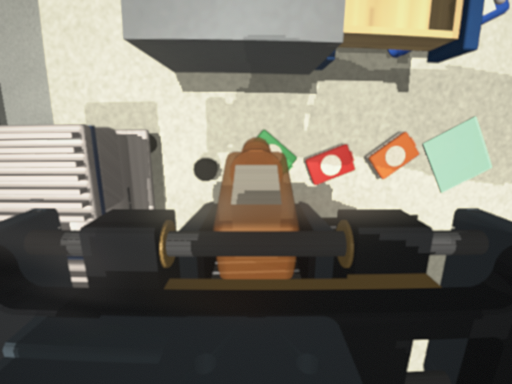

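Call:
{"fn": "apply_moves", "kwargs": {
  "commands": [
    [[0,0,0.024,0,0.3],[0,-0.01,0.024,0,0.3],[0,-0.012,0,0,0.3],[0,-0.012,0,0,0.3],[0,-0.012,0,0,0.3],[0,-0.01,0,0,0.3],[0,-0.01,0,0,0.3],[0,-0.01,0,0,0.3],[0,-0.01,0,0,0.3],[0,-0.01,0,0,0.3],[0,-0.008,0,0,0.3],[0,0,0,0,0.3]]
  ]
}}

```text
t: 31.85
tcp_pos: [0.6605, -0.2475, 0.1704]
tcp_rot: [0.0, -0.002, 1.0, -0.0]
force: [0.4, -0.0, -1.3]
gripper_width: 0.0504
```

Call:
{"fn": "apply_moves", "kwargs": {
  "commands": [
    [[0,-0.003,0,0,0.3],[0,-0.003,0,0,0.3],[0,-0.002,0,0,0.3],[0,0,0,0,0.3]]
  ]
}}

```text
t: 32.25
tcp_pos: [0.6606, -0.2545, 0.1704]
tcp_rot: [0.0, -0.003, 1.0, -0.0]
force: [-0.5, 0.9, -1.3]
gripper_width: 0.0501
```

```bash
python3 - <<'E'
from h import *
snap("w25"); crop("side","s25",320,160,420,260,7)
im=cv2.imread("pics/w25.png"); crop("w","w25c",200,170,320,290,6,im)
E
```

```text
t 32.25 tcp [ 0.6606 -0.2545  0.1704] xaz -179.68 zt [ 0. -0. -1.] F [-0.5  0.9 -1.3] w 0.0501 j [-0.4   0.44  1.74 -0.    0.97  2.74]
```

View pics/s25.png

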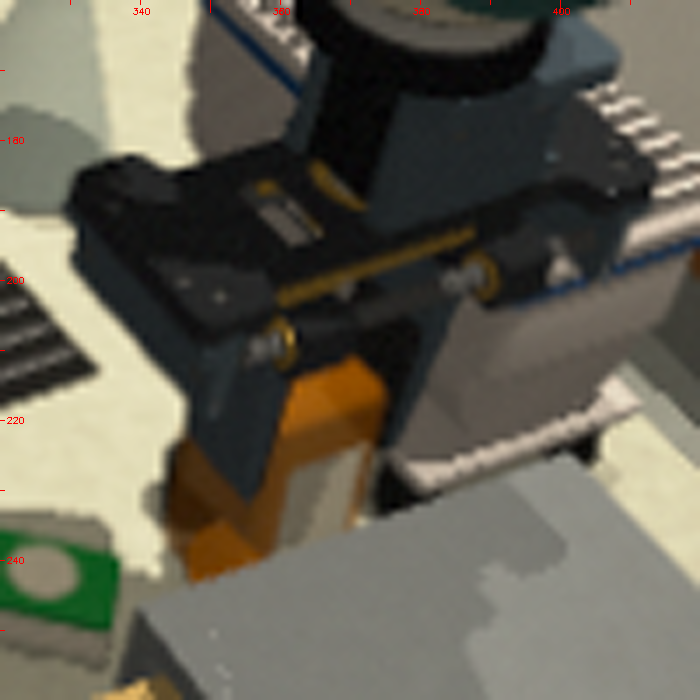

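View pics/w25c.png

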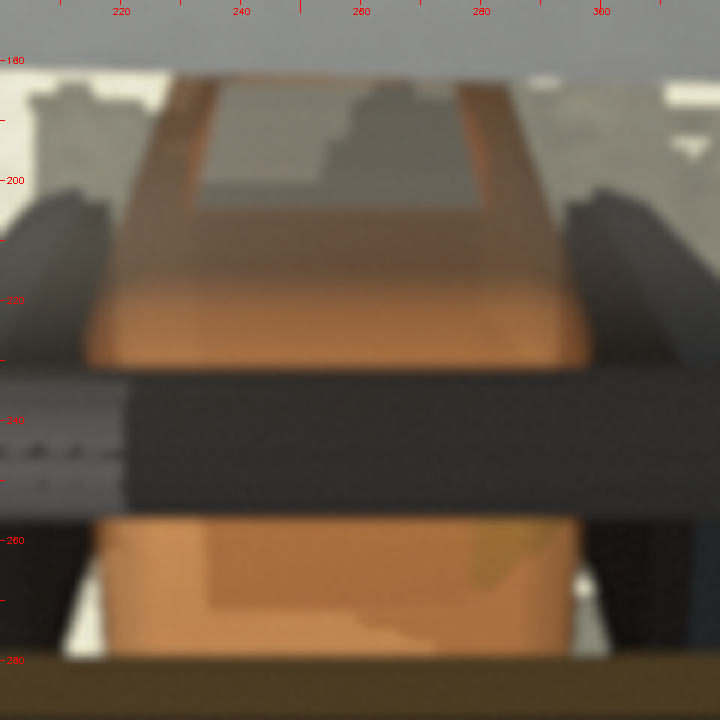

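```bash
python3 - <<'E'
from h import *
for uv in [(375.3,217),(374,225),(372,233.5)]: print(px("side",uv,.6855))
E
```

```text
[ 0.6855 -0.2698  0.1936]
[ 0.6855 -0.2739  0.1702]
[ 0.6855 -0.2767  0.1428]
```

Call:
{"fn": "apply_moves", "kwargs": {
  "commands": [
    [[0,-0.002,0,0,0.3],[0,-0.002,0,0,0.3],[0,-0.002,0,0,0.3],[0,0,0,0,0.3]]
  ]
}}

```text
t: 32.75
tcp_pos: [0.6606, -0.2608, 0.1704]
tcp_rot: [0.0, -0.003, 1.0, -0.0]
force: [-0.2, 0.5, -1.8]
gripper_width: 0.0496
```

```bash
python3 - <<'E'
from h import *
st(); crop("side","s26",340,190,400,250,10)
E
```

```text
t 32.75 tcp [ 0.6606 -0.2608  0.1704] xaz -179.69 zt [ 0. -0. -1.] F [-0.2  0.5 -1.8] w 0.0496 j [-0.41  0.44  1.73 -0.    0.97  2.73]
```

View pics/s26.png

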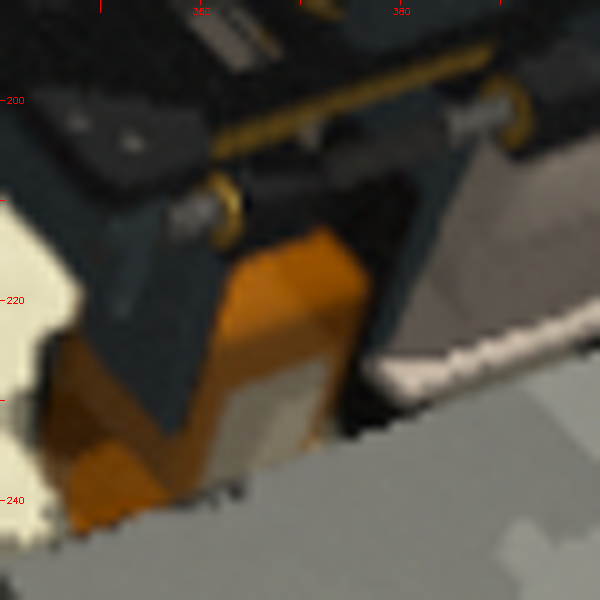

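```bash
python3 - <<'E'
from h import *
for uv in [(376.8,219),(375.2,226),(372.3,235)]: print(px("side",uv,.6855))
E
```

```text
[ 0.6855 -0.2759  0.1926]
[ 0.6855 -0.2783  0.171 ]
[ 0.6855 -0.279   0.1398]
```

Call:
{"fn": "apply_moves", "kwargs": {
  "commands": [
    [[0,0,0,0,0.3],[0,0,0,0,0.3],[0,0.01,0,0,0.3],[0,0.02,0,0,0.3],[0,0.03,0,0,0.3],[0,0.02,-0.02,0,0.3],[0,0,-0.02,-7.5,0.3],[0,0,-0.02,-7.5,0.3],[0,0,-0.02,-7.5,0.3],[0,0,-0.02,-7.5,0.3],[0,0,-0.02,-7.5,0.3],[0,0,0,-7.5,0.3]]
  ],
  "grip_force": 6
}}

```text
t: 34.0
tcp_pos: [0.6612, -0.1792, 0.2936]
tcp_rot: [0.002, -0.388, 0.922, -0.001]
force: [0.8, 0.1, -1.3]
gripper_width: 0.0499
```

Call:
{"fn": "apply_moves", "kwargs": {
  "commands": [
    [[0,0,0,-7.5,0.3],[0,0,0,-7.5,0.3],[0,0,0,-7.5,0.3],[0,0,0,-7.5,0.3],[0,0,0,-7.5,0.3],[0,0,0,-7.5,0.3],[0,0,0,0,0.3],[0,0,0,0,0.3]]
  ]
}}

```text
t: 34.8
tcp_pos: [0.6601, -0.1794, 0.2904]
tcp_rot: [-0.0, 0.708, -0.706, -0.0]
force: [-0.0, 0.3, -1.4]
gripper_width: 0.0498
```

```bash
python3 - <<'E'
from h import *
to([.45,.324,.29])
crop("side","s27",320,100,400,200,7)
E
```

```text
t 34.8 tcp [ 0.6601 -0.1794  0.2904] xaz -89.88 zt [-0.  0. -1.] F [-0.   0.3 -1.4] w 0.0498 j [-0.3   0.28  1.72  0.    1.14  1.27]
delta tool [-5.039e-01  2.090e-01  5.000e-04]
```

View pics/s27.png

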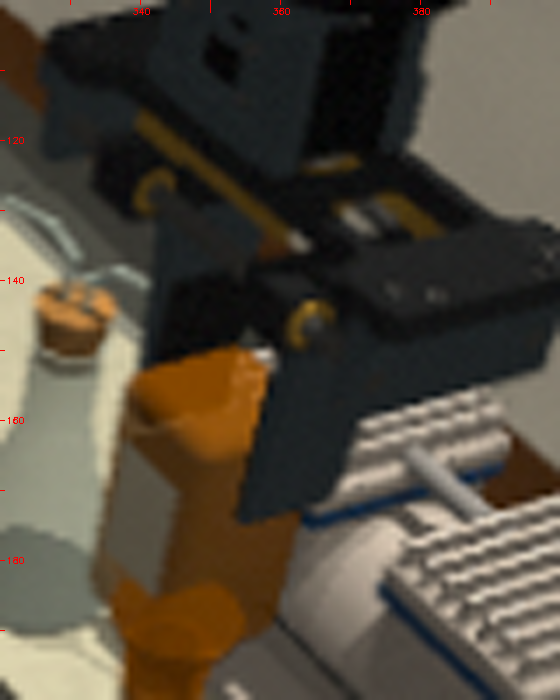

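Call:
{"fn": "apply_moves", "kwargs": {
  "commands": [
    [[-0.03,0.013,0,0,0.3],[-0.045,0.0185,0,0,0.3],[-0.045,0.0185,0,0,0.3],[-0.045,0.0185,0,0,0.3],[-0.045,0.0185,0,0,0.3],[-0.045,0.0185,0,0,0.3],[-0.045,0.0185,0,0,0.3],[-0.045,0.0185,0,0,0.3],[-0.045,0.0185,0,0,0.3],[-0.045,0.0185,0,0,0.3],[-0.04,0.017,0,0,0.3],[-0.029,0.0125,0,0,0.3]]
  ]
}}

```text
t: 36.05
tcp_pos: [0.4469, 0.3247, 0.2906]
tcp_rot: [-0.0, 0.708, -0.706, -0.0]
force: [-0.5, 0.7, -2.0]
gripper_width: 0.0503
```

Call:
{"fn": "apply_moves", "kwargs": {
  "commands": [
    [[0,0,0,0,0.3],[0,0,0,0,0.3]]
  ]
}}

```text
t: 36.25
tcp_pos: [0.448, 0.3229, 0.2904]
tcp_rot: [0.0, 0.709, -0.705, 0.0]
force: [-0.3, -0.3, -1.8]
gripper_width: 0.0497
```

```bash
python3 - <<'E'
from h import *
snap("w28"); crop("side","s28",170,80,260,180,7); to([.455,.324,.235])
E
```

```text
t 36.25 tcp [0.448  0.3229 0.2904] xaz -89.71 zt [ 0. -0. -1.] F [-0.3 -0.3 -1.8] w 0.0497 j [ 0.58  0.06  1.98 -0.    1.1   2.15]
t 36.35 tcp [0.4485 0.3218 0.2904] xaz -89.78 zt [-0. -0. -1.] F [-0.2 -0.9 -1.7] w 0.0501 j [ 0.58  0.06  1.98 -0.    1.1   2.15]
delta tool [-0.0022 -0.0065  0.0554]
```

View pics/s28.png

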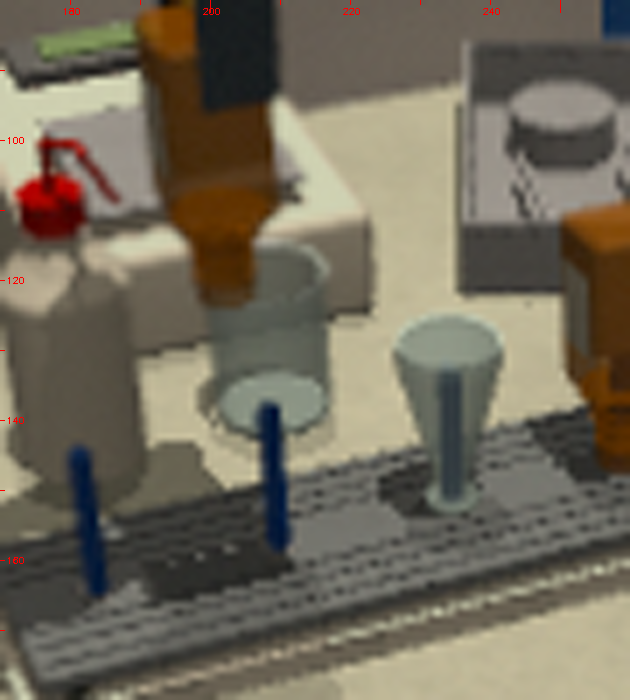

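View pics/w28.png

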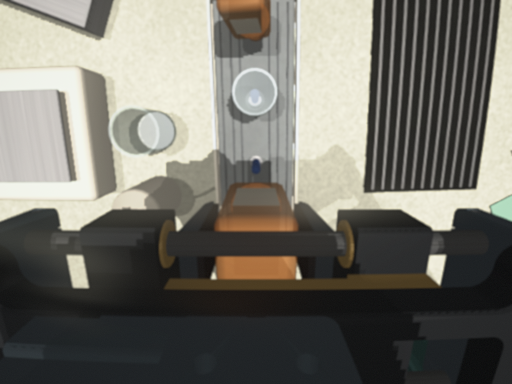

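```bash
python3 - <<'E'
from h import *
PP=snapP("w28")
print('wrist peg',pw("w",(256,167),.113,PP).round(4))
print('side top',pw("side",(208.3,138.3),.113).round(4),py("side",(208.3,138.3),.3235),'foot',pw("side",(209.8,157.5),.03).round(4))
print('mouth',py("side",(201.8,122),.3218))
E
```

```text
wrist peg [0.4605 0.322  0.113 ]
side top [0.4584 0.3186 0.113 ] [0.4597 0.3235 0.1097] foot [0.4588 0.3209 0.03  ]
mouth [0.4415 0.3218 0.1792]
```

Call:
{"fn": "apply_moves", "kwargs": {
  "commands": [
    [[0,-0.008,0.01,0,0.3],[0,-0.008,0.015,0,0.3],[0,0,0.015,0,0.3],[0,0,0.01,0,0.3],[0,0,0.003,0,0.3],[0,0,0,0,0.3],[0,0,0,0,0.3]]
  ]
}}

```text
t: 37.05
tcp_pos: [0.4645, 0.3227, 0.2378]
tcp_rot: [-0.0, 0.709, -0.705, 0.0]
force: [-0.6, -0.3, -1.3]
gripper_width: 0.0502
```

```bash
python3 - <<'E'
from h import *
snap("w29"); crop("side","s29",180,90,240,165,8); im=cv2.imread("pics/w29.png"); crop("w","w29c",215,120,300,200,8,im)
E
```

```text
t 37.05 tcp [0.4645 0.3227 0.2378] xaz -89.68 zt [ 0.  0. -1.] F [-0.6 -0.3 -1.3] w 0.0502 j [0.57 0.14 1.99 0.   1.01 2.13]
```

View pics/s29.png

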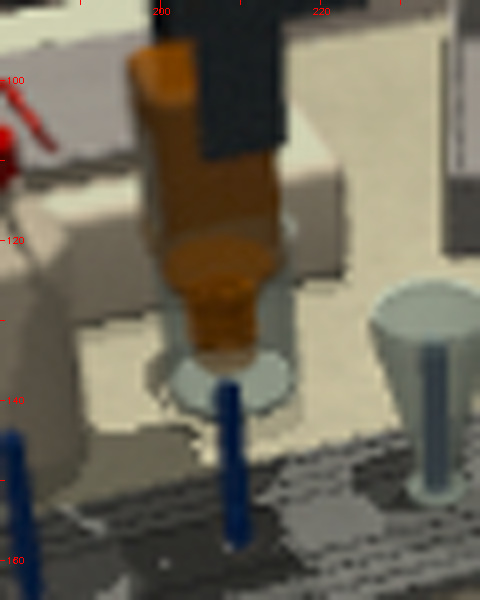

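View pics/w29c.png

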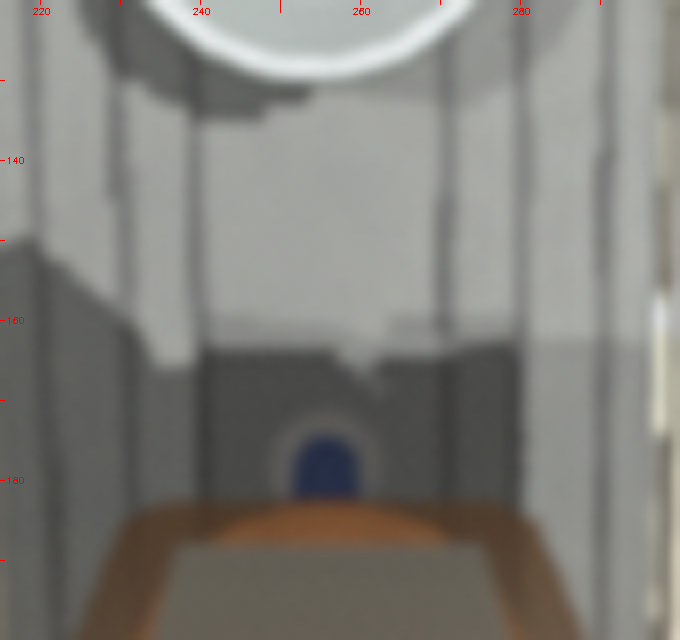

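Call:
{"fn": "apply_moves", "kwargs": {
  "commands": [
    [[0,-0.001,0.004,0,0.3],[0,0,0.005,0,0.3],[0,0,0.005,0,0.3],[0,0,0.005,0,0.3],[0,0,0.005,0,0.3],[0,0,0.005,0,0.3],[0,0,0,0,0.3]]
  ]
}}

```text
t: 37.85
tcp_pos: [0.465, 0.3223, 0.2076]
tcp_rot: [0.001, 0.709, -0.705, -0.0]
force: [-0.1, 0.8, -3.5]
gripper_width: 0.0501
```

```bash
python3 - <<'E'
from h import *
st(); crop("side","s30",180,90,240,165,8)
E
```

```text
t 37.85 tcp [0.465  0.3223 0.2076] xaz -89.68 zt [-0.001 -0.001 -1.   ] F [-0.1  0.8 -3.5] w 0.0501 j [0.56 0.18 2.01 0.   0.95 2.13]
```

View pics/s30.png

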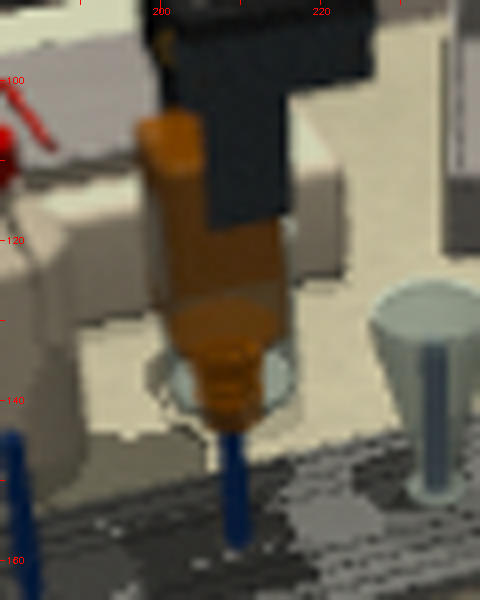

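Threaded cleanly; lower on.

Call:
{"fn": "apply_moves", "kwargs": {
  "commands": [
    [[0,0,0.008,0,0.3],[0,0,0.008,0,0.3],[0,0,0.008,0,0.3],[0,0,0.008,0,0.3],[0,0,0.008,0,0.3],[0,0,0.008,0,0.3],[0,0,0.005,0,0.3],[0,0,0.004,0,0.3],[0,0,0,0,0.3]]
  ]
}}

```text
t: 38.8
tcp_pos: [0.4652, 0.3223, 0.1509]
tcp_rot: [0.0, 0.709, -0.705, -0.0]
force: [0.1, -0.8, -1.1]
gripper_width: 0.0499
```

Call:
{"fn": "apply_moves", "kwargs": {
  "commands": [
    [[0,0,0.003,0,0.3],[0,0,0.003,0,0.3],[0,0,0,0,0.3]]
  ]
}}

```text
t: 39.1
tcp_pos: [0.4653, 0.3224, 0.1452]
tcp_rot: [0.0, 0.709, -0.705, -0.0]
force: [0.3, -0.1, -2.6]
gripper_width: 0.05
```

Call:
{"fn": "apply_moves", "kwargs": {
  "commands": [
    [[0,0,0.002,0,0.3],[0,0,0.002,0,0.3],[0,0,0,0,0.3]]
  ]
}}

```text
t: 39.4
tcp_pos: [0.4653, 0.3224, 0.1412]
tcp_rot: [0.0, 0.709, -0.705, -0.0]
force: [0.6, 0.2, -2.2]
gripper_width: 0.0499
```

```bash
python3 - <<'E'
from h import *
st(); crop("side","s31",180,90,240,165,8)
E
```

```text
t 39.4 tcp [0.4653 0.3224 0.1412] xaz -89.69 zt [-0. -0. -1.] F [ 0.6  0.2 -2.2] w 0.0499 j [0.56 0.27 2.04 0.   0.83 2.13]
```

View pics/s31.png

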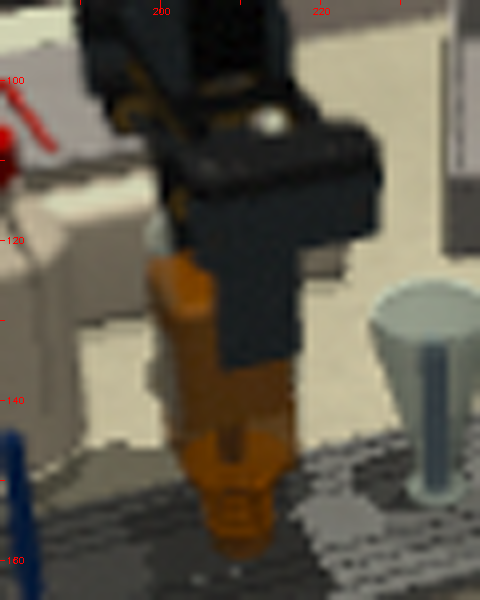

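Call:
{"fn": "apply_moves", "kwargs": {
  "commands": [
    [[0,0,0.0015,0,0.3],[0,0,0.0015,0,0.3],[0,0,0,0,0.3]]
  ]
}}

```text
t: 39.75
tcp_pos: [0.4663, 0.3229, 0.1392]
tcp_rot: [-0.001, 0.709, -0.705, 0.0]
force: [0.9, -1.2, 6.2]
gripper_width: 0.0498
```

Call:
{"fn": "apply_moves", "kwargs": {
  "commands": [
    [[0,0,0.0015,0,0.3],[0,0,0,0,0.3]]
  ]
}}

```text
t: 39.95
tcp_pos: [0.4664, 0.3229, 0.1379]
tcp_rot: [-0.001, 0.709, -0.705, 0.0]
force: [1.8, -1.0, 5.9]
gripper_width: 0.0499
```

Call:
{"fn": "apply_moves", "kwargs": {
  "commands": [
    [[0,0,0.0015,0,0.3],[0,0,0,0,0.3]]
  ]
}}

```text
t: 40.15
tcp_pos: [0.4664, 0.3229, 0.1364]
tcp_rot: [-0.001, 0.709, -0.705, 0.0]
force: [0.9, -1.7, 6.6]
gripper_width: 0.0499
```

Deck contact (force +6 N). Release.

Call:
{"fn": "apply_moves", "kwargs": {
  "commands": [
    [[0,0,0,0,-0.15],[0,0,0,0,-0.3],[0,0,0,0,-0.3],[0,0,0,0,-0.4],[0,0,0,0,-0.5],[0,0,0,0,-0.5],[0,0,-0.01,0,-0.5],[0,0,-0.03,0,-0.5],[0,0,-0.04,0,-0.5],[0,0,-0.04,0,-0.5],[0,0,-0.02,0,-0.5],[0,0,0,0,-0.5]]
  ]
}}

```text
t: 41.35
tcp_pos: [0.4667, 0.3233, 0.2795]
tcp_rot: [-0.003, 0.709, -0.705, 0.001]
force: [0.9, -0.2, -0.1]
gripper_width: 0.0681
```

```bash
python3 - <<'E'
from h import *
st(); crop("side","s32",170,70,290,170,6);crop("top","t32",310,110,470,260,5)
E
```

```text
t 41.35 tcp [0.4667 0.3233 0.2795] xaz -89.68 zt [ 0.005  0.003 -1.   ] F [ 0.9 -0.2 -0.1] w 0.0681 j [0.56 0.09 1.96 0.   1.08 2.13]
```

View pics/s32.png

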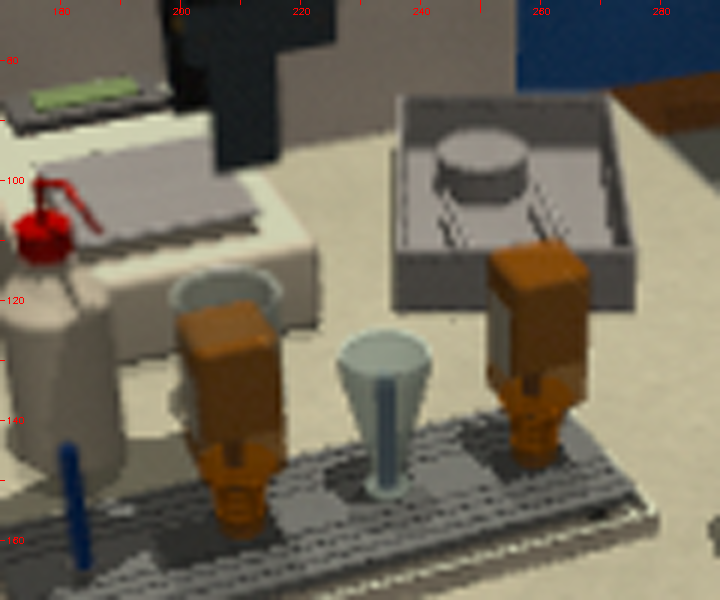

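View pics/t32.png

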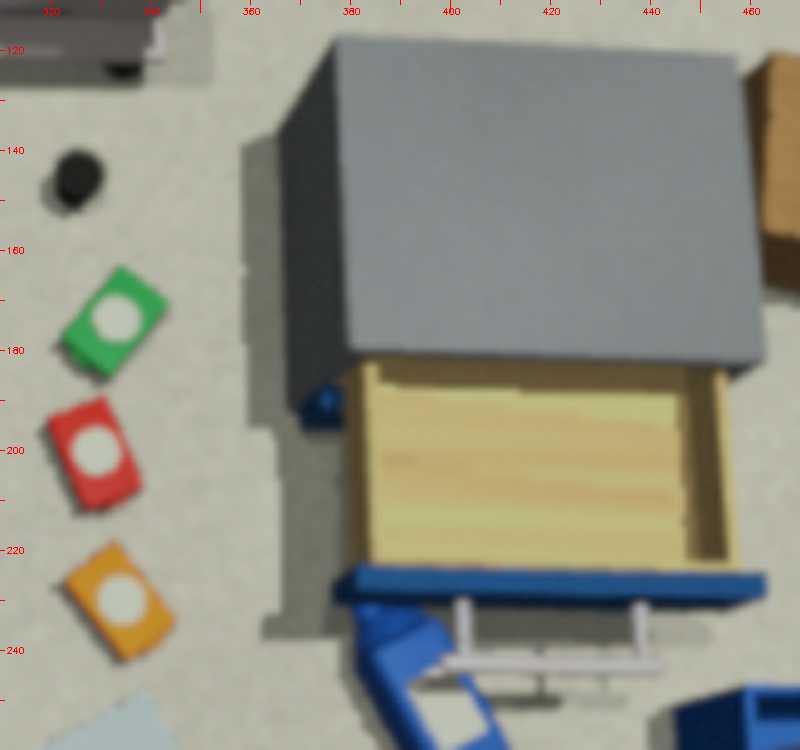

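Call:
{"fn": "apply_moves", "kwargs": {
  "commands": [
    [[0.03,0,0,0,-0.32],[0.042,0,0,0,-0.32],[0.042,0,0,0,-0.32],[0.042,0,0,0,-0.32],[0.042,0,0,0,-0.32],[0.042,0,0,0,-0.32],[0.042,0,0,0,-0.32],[0.042,0,0,0,-0.32],[0.042,0,0,0,-0.32],[0.042,0,0,0,-0.32],[0.042,0,0,0,-0.32],[0.042,0,0,0,-0.32]]
  ]
}}

```text
t: 42.65
tcp_pos: [0.467, -0.171, 0.2741]
tcp_rot: [0.0, 0.709, -0.705, -0.001]
force: [1.2, 1.1, 0.4]
gripper_width: 0.0602
```

Call:
{"fn": "apply_moves", "kwargs": {
  "commands": [
    [[0,0,0.015,-7.7,-0.32],[0,0,0.015,-7.7,-0.32],[0,0,0.015,-7.7,-0.32],[0,0,0.015,-7.7,-0.32],[0,0,0.015,-7.7,-0.32],[0,0,0,0,-0.32],[0,0,0,0,-0.32]]
  ]
}}

```text
t: 43.35
tcp_pos: [0.4676, -0.1693, 0.1998]
tcp_rot: [0.0, 0.901, -0.434, -0.001]
force: [-0.5, 0.3, 1.3]
gripper_width: 0.0603
```

```bash
python3 - <<'E'
from h import *
snap("w33"); to([.4647,-.17,.006])
E
```

```text
t 43.35 tcp [ 0.4676 -0.1693  0.1998] xaz -51.42 zt [-0.002  0.001 -1.   ] F [-0.5  0.3  1.3] w 0.0603 j [-0.39  0.08  2.15  0.    0.92  0.5 ]
t 43.4 tcp [ 0.468  -0.1695  0.2005] xaz -51.4 zt [-0.001  0.    -1.   ] F [ 0.5 -0.3  0.5] w 0.0602 j [-0.39  0.08  2.14  0.    0.92  0.5 ]
delta tool [-0.0016  0.0029  0.1945]
```

View pics/w33.png

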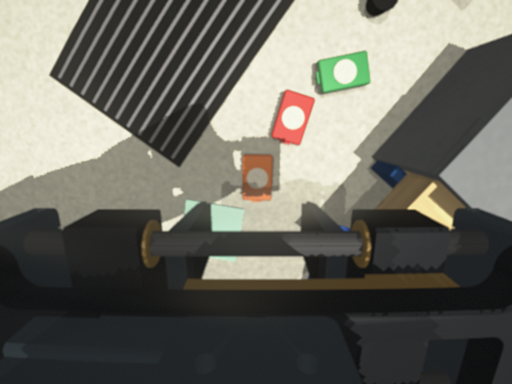

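```bash
python3 - <<'E'
from h import *
PP=snapP("w33")
for u in [(257.5,176.5),(293,118),(344,72)]: print(pw("w",u,.024,PP).round(4))
to(pw("w",(257.5,176.5),.024,PP)*[1,1,0]+[0,0,.006])
E
```

```text
[ 0.4685 -0.1707  0.024 ]
[ 0.5549 -0.1587  0.024 ]
[ 0.6359 -0.172   0.024 ]
t 43.4 tcp [ 0.468  -0.1695  0.2005] xaz -51.4 zt [-0.001  0.    -1.   ] F [ 0.5 -0.3  0.5] w 0.0602 j [-0.39  0.08  2.14  0.    0.92  0.5 ]
delta tool [0.0013 0.0003 0.1945]
```

Call:
{"fn": "apply_moves", "kwargs": {
  "commands": [
    [[0,0.001,0.04,0,-0.32],[0,0,0.04,0,-0.32],[0,0,0.04,0,-0.32],[0,0,0.03,0,-0.32],[0,0,0.025,0,-0.32],[0,0,0.013,0,-0.32],[0,0,0.004,0,-0.32],[0,0,0.001,0,-0.32],[0,0,0,0,0.5],[0,0,0,0,0.5],[0,0,0,0,0.5],[0,0,0,0,0.5]]
  ],
  "grip_force": 15
}}

```text
t: 44.6
tcp_pos: [0.4679, -0.1704, 0.0082]
tcp_rot: [-0.0, 0.902, -0.432, 0.001]
force: [-1.4, 0.7, 9.9]
gripper_width: 0.0406
```

Call:
{"fn": "apply_moves", "kwargs": {
  "commands": [
    [[0,0,-0.015,0,0.5],[0,0,-0.035,0,0.5],[0,0,-0.04,0,0.5],[0,0,-0.04,0,0.5],[0,0,-0.04,0,0.5],[0,0,-0.02,7.7,0.5],[0,0,0,7.7,0.5],[0,0,0,7.7,0.5],[0,0,0,7.7,0.5],[0,0,0,7.7,0.5],[0,0,0,0,0.5]]
  ]
}}

```text
t: 45.7
tcp_pos: [0.4672, -0.1701, 0.1977]
tcp_rot: [-0.0, 0.708, -0.706, 0.0]
force: [-1.3, -0.4, -1.0]
gripper_width: 0.0405
```

```bash
python3 - <<'E'
from h import *
snap("w34"); to([.516,-.335,.20])
E
```

```text
t 45.7 tcp [ 0.4672 -0.1701  0.1977] xaz -89.82 zt [ 0. -0. -1.] F [-1.3 -0.4 -1. ] w 0.0405 j [-0.4   0.08  2.15 -0.    0.92  1.17]
t 45.75 tcp [ 0.4672 -0.1701  0.1976] xaz -89.52 zt [ 0. -0. -1.] F [ 0.7 -0.3 -0.6] w 0.0405 j [-0.4   0.08  2.15 -0.    0.92  1.17]
delta tool [ 0.1653 -0.0474 -0.0023]
```

View pics/w34.png

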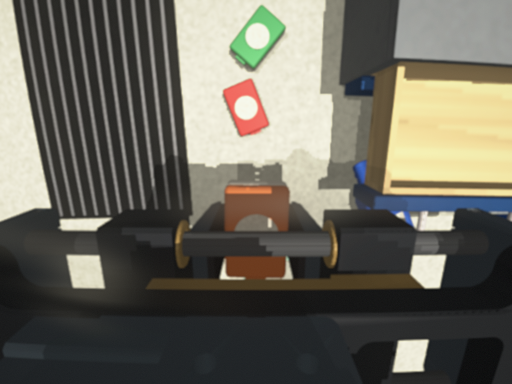

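Call:
{"fn": "apply_moves", "kwargs": {
  "commands": [
    [[0.03,-0.009,0,0,0.5],[0.035,-0.01,0,0,0.5],[0.035,-0.01,0,0,0.5],[0.035,-0.01,0,0,0.5],[0.03,-0.009,0,0,0.5],[0,0,0,0,0.5],[0,0,0,0,0.5]]
  ]
}}

```text
t: 46.45
tcp_pos: [0.5159, -0.3351, 0.1971]
tcp_rot: [0.0, 0.71, -0.704, -0.0]
force: [0.4, -0.9, -0.6]
gripper_width: 0.0404
```

```bash
python3 - <<'E'
from h import *
snap("w35"); to([.516,-.335,.1])
crop("side","s35",260,160,480,384,3)
E
```

```text
t 46.45 tcp [ 0.5159 -0.3351  0.1971] xaz -89.56 zt [-0.001  0.    -1.   ] F [ 0.4 -0.9 -0.6] w 0.0404 j [-0.61  0.27  1.92  0.    0.95  0.95]
t 46.5 tcp [ 0.5158 -0.3344  0.1972] xaz -89.56 zt [-0.001  0.001 -1.   ] F [ 0.1 -0.8 -0.2] w 0.0403 j [-0.61  0.27  1.92  0.    0.95  0.95]
delta tool [ 0.0006 -0.0002  0.0971]
```

View pics/w35.png

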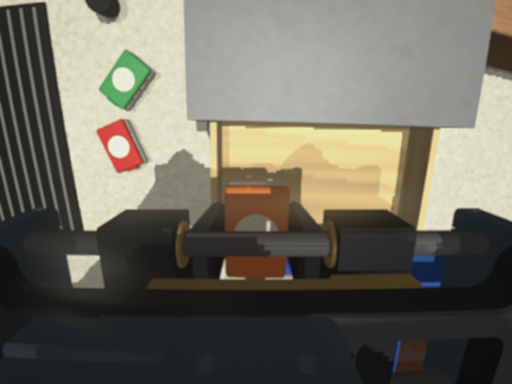

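View pics/s35.png

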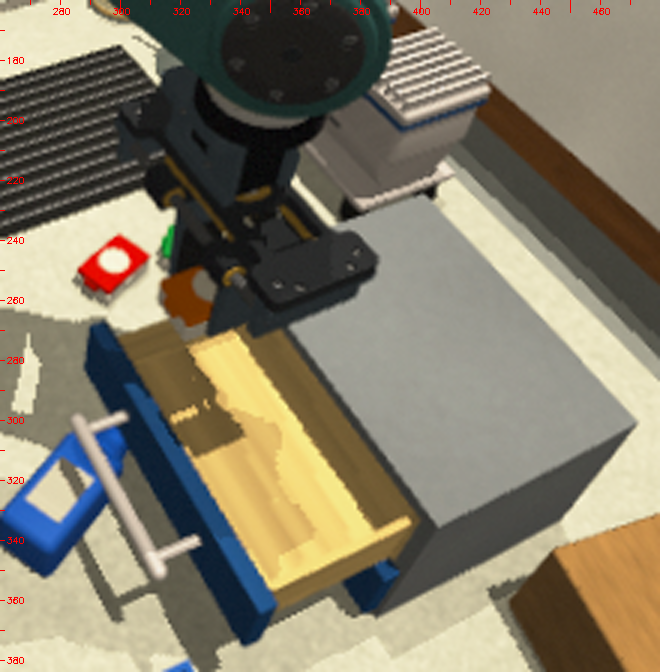

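```bash
python3 - <<'E'
from h import *
PP=snapP("w35")
im=cv2.imread("pics/w35.png"); crop("w","w35c",180,100,450,240,3,im)
for z in (.132,.122,.082): print(z,[pw("w",u,z,PP).round(4) for u in [(210,150),(221.5,150),(404,150),(438,150),(390,170)]])
E
```

```text
0.132 [array([ 0.5599, -0.2951,  0.132 ]), array([ 0.56  , -0.3052,  0.132 ]), array([ 0.5619, -0.4673,  0.132 ]), array([ 0.5624, -0.4987,  0.132 ]), array([ 0.5437, -0.4567,  0.132 ])]
0.122 [array([ 0.559 , -0.2933,  0.122 ]), array([ 0.5591, -0.3039,  0.122 ]), array([ 0.5611, -0.4728,  0.122 ]), array([ 0.5617, -0.5056,  0.122 ]), array([ 0.5422, -0.4618,  0.122 ])]
0.082 [array([ 0.5556, -0.2865,  0.082 ]), array([ 0.5557, -0.2988,  0.082 ]), array([ 0.5579, -0.4952,  0.082 ]), array([ 0.5586, -0.5333,  0.082 ]), array([ 0.536 , -0.4824,  0.082 ])]
```

View pics/w35c.png

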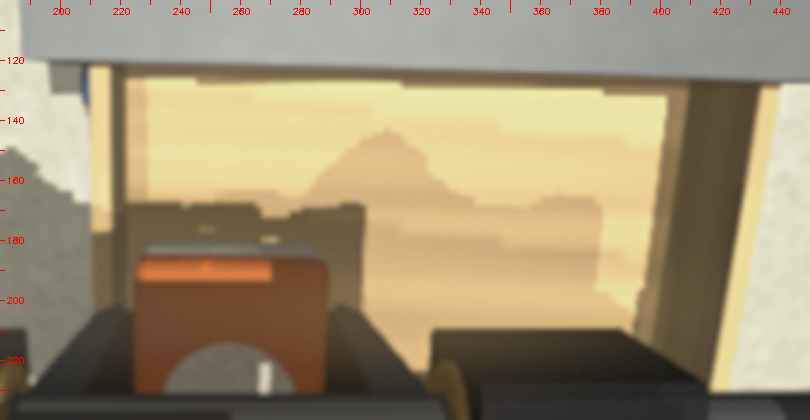

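Call:
{"fn": "apply_moves", "kwargs": {
  "commands": [
    [[0.0035,-0.001,0.02,0,0.5],[0,0,0.03,0,0.5],[0,0,0.025,0,0.5],[0,0,0.015,0,0.5],[0,0,0.01,0,0.5],[0,0,0.004,0,0.5],[0,0,0,0,0.5]]
  ]
}}

```text
t: 47.25
tcp_pos: [0.5174, -0.3383, 0.0936]
tcp_rot: [-0.0, 0.709, -0.705, 0.0]
force: [1.1, -0.1, -0.4]
gripper_width: 0.0404
```

Call:
{"fn": "apply_moves", "kwargs": {
  "commands": [
    [[0,0,0.002,0,0.5],[0,0,0,0,0.5]]
  ]
}}

```text
t: 47.45
tcp_pos: [0.5175, -0.3386, 0.092]
tcp_rot: [-0.0, 0.709, -0.705, 0.0]
force: [-0.0, 0.3, -1.3]
gripper_width: 0.0401
```

```bash
python3 - <<'E'
from h import *
st()
crop("side","s36",290,220,420,330,6)
E
```

```text
t 47.45 tcp [ 0.5175 -0.3386  0.092 ] xaz -89.68 zt [ 0.001 -0.001 -1.   ] F [-0.   0.3 -1.3] w 0.0401 j [-0.62  0.42  1.95 -0.    0.77  0.95]
```

View pics/s36.png

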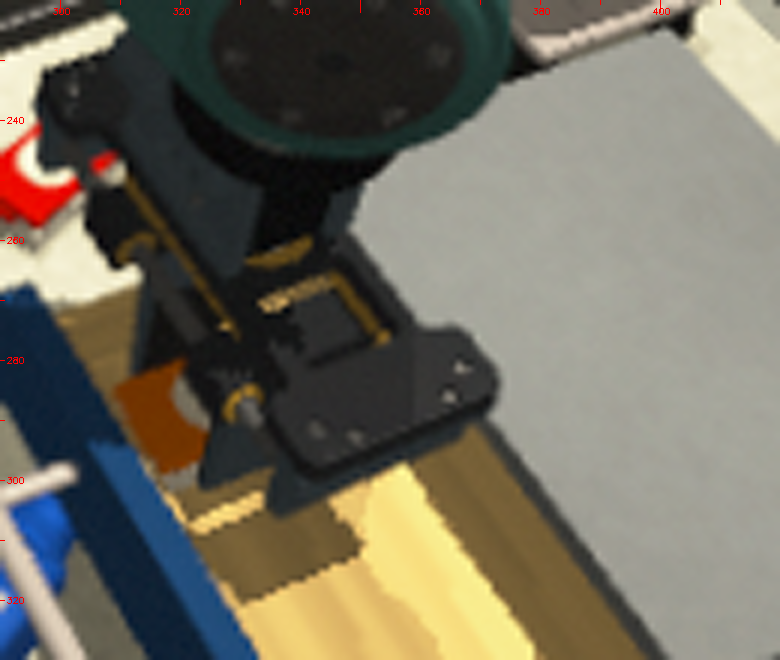

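Call:
{"fn": "apply_moves", "kwargs": {
  "commands": [
    [[0,0,0.0015,0,0.5],[0,0,0,0,0.05],[0,0,0,0,-0.02],[0,0,0,0,-0.04],[0,0,0,0,-0.04],[0,0,-0.01,0,-0.04],[0,0,-0.03,0,-0.04],[0,0,-0.04,0,-0.04],[0,0,-0.03,0,-0.04],[0,0,0,0,-0.04]]
  ]
}}

```text
t: 48.5
tcp_pos: [0.5192, -0.3397, 0.2051]
tcp_rot: [-0.001, 0.709, -0.705, 0.003]
force: [-0.4, -0.8, -0.7]
gripper_width: 0.0472
```

```bash
python3 - <<'E'
from h import *
snap("w37"); to([.5538,-.1576,.2])
PP=snapP("w37")
E
```

```text
t 48.5 tcp [ 0.5192 -0.3397  0.2051] xaz -89.68 zt [ 0.006 -0.004 -1.   ] F [-0.4 -0.8 -0.7] w 0.0472 j [-0.62  0.26  1.91  0.    0.96  0.95]
t 48.55 tcp [ 0.5182 -0.3391  0.2027] xaz -89.68 zt [ 0.003 -0.002 -1.   ] F [-0.1 -0.3 -0.3] w 0.0476 j [-0.62  0.27  1.91  0.    0.96  0.95]
delta tool [-0.1813 -0.0366  0.0024]
```

View pics/w37.png

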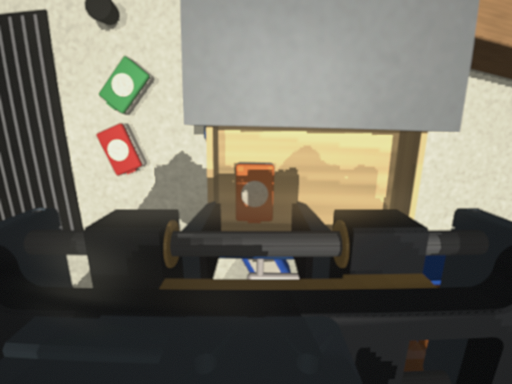

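Call:
{"fn": "apply_moves", "kwargs": {
  "commands": [
    [[-0.03,-0.006,0,0,-0.32],[-0.04,-0.008,0,0,-0.32],[-0.04,-0.008,0,0,-0.32],[-0.04,-0.008,0,0,-0.32],[-0.031,-0.006,0,0,-0.32],[0,0,0,-8,-0.32],[0,0,0,-8,-0.32],[0,0,0,-8,-0.32],[0,0,0,0,-0.32],[0,0,0,0,-0.32]]
  ]
}}

```text
t: 49.55
tcp_pos: [0.5519, -0.1571, 0.1993]
tcp_rot: [0.0, 0.839, -0.544, -0.001]
force: [-0.3, 0.7, 0.3]
gripper_width: 0.0604
```

```bash
python3 - <<'E'
from h import *
snap("w38"); im=cv2.imread("pics/w38.png"); crop("w","w38c",200,80,340,230,5,im)
E
```

```text
t 49.55 tcp [ 0.5519 -0.1571  0.1993] xaz -65.93 zt [-0.001  0.    -1.   ] F [-0.3  0.7  0.3] w 0.0604 j [-0.32  0.2   2.   -0.    0.94  0.83]
```

View pics/w38c.png

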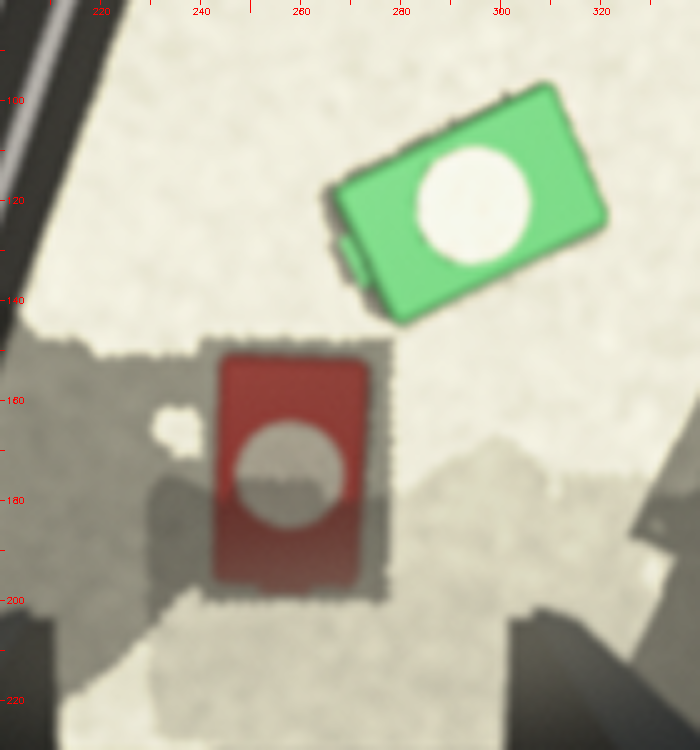

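```bash
python3 - <<'E'
from h import *
PP=snapP("w38")
c=pw("w",(257.8,175),.024,PP); print(c, pw("w",(295,120),.024,PP)); to([c[0],c[1],.007])
E
```

```text
[ 0.55470602 -0.15860595  0.024     ] [ 0.63800531 -0.17250852  0.024     ]
t 49.6 tcp [ 0.5519 -0.1572  0.1994] xaz -65.92 zt [-0.001  0.    -1.   ] F [ 0.8 -0.3 -0.7] w 0.0601 j [-0.32  0.2   2.    0.    0.94  0.83]
delta tool [ 0.0026 -0.0021  0.1924]
```

Call:
{"fn": "apply_moves", "kwargs": {
  "commands": [
    [[0.0015,-0.002,0.04,1.5,-0.32],[0,0,0.04,0,-0.32],[0,0,0.04,0,-0.32],[0,0,0.03,0,-0.32],[0,0,0.025,0,-0.32],[0,0,0.013,0,-0.32],[0,0,0.004,0,-0.32],[0,0,0.001,0,-0.32],[0,0,0,0,0.5],[0,0,0,0,0.5],[0,0,0,0,0.5],[0,0,0,0,0.5]]
  ],
  "grip_force": 15
}}

```text
t: 50.8
tcp_pos: [0.5552, -0.1579, 0.0078]
tcp_rot: [-0.0, 0.833, -0.553, 0.001]
force: [-1.5, 0.5, 7.5]
gripper_width: 0.0397
```

Call:
{"fn": "apply_moves", "kwargs": {
  "commands": [
    [[0,0,-0.015,0,0.5],[0,0,-0.035,0,0.5],[0,0,-0.04,0,0.5],[0,0,-0.04,0,0.5],[0,0,-0.04,0,0.5],[0,0,-0.02,7.5,0.5],[0,0,0,7.5,0.5],[0,0,0,7.5,0.5],[0,0,0,0,0.5],[0,0,0,0,0.5]]
  ]
}}

```text
t: 51.8
tcp_pos: [0.5546, -0.1577, 0.1975]
tcp_rot: [-0.0, 0.71, -0.704, 0.0]
force: [-0.7, -0.3, -1.1]
gripper_width: 0.0398
```

```bash
python3 - <<'E'
from h import *
to([.5175,-.457,.20])
E
```

```text
t 51.8 tcp [ 0.5546 -0.1577  0.1975] xaz -89.46 zt [ 0. -0. -1.] F [-0.7 -0.3 -1.1] w 0.0398 j [-0.32  0.21  2.    0.    0.94  1.24]
delta tool [ 0.299   0.0399 -0.0025]
```

Call:
{"fn": "apply_moves", "kwargs": {
  "commands": [
    [[0.03,0.004,0,0,0.5],[0.034,0.0046,0,0,0.5],[0.034,0.0046,0,0,0.5],[0.034,0.0046,0,0,0.5],[0.034,0.0046,0,0,0.5],[0.034,0.0046,0,0,0.5],[0.034,0.0046,0,0,0.5],[0.034,0.0046,0,0,0.5],[0.031,0.004,0,0,0.5],[0,0,0,0,0.5],[0,0,0,0,0.5]]
  ]
}}

```text
t: 52.9
tcp_pos: [0.5157, -0.4571, 0.1967]
tcp_rot: [-0.0, 0.71, -0.705, -0.0]
force: [0.3, -0.5, -0.7]
gripper_width: 0.0397
```

```bash
python3 - <<'E'
from h import *
snap("w39"); to([.5175,-.457,.092])
E
```

```text
t 52.9 tcp [ 0.5157 -0.4571  0.1967] xaz -89.6 zt [-0.     0.001 -1.   ] F [ 0.3 -0.5 -0.7] w 0.0397 j [-0.76  0.38  1.77  0.    1.    0.8 ]
t 52.95 tcp [ 0.5159 -0.4565  0.1967] xaz -89.58 zt [-0.001  0.001 -1.   ] F [-0.   0.2 -0.3] w 0.0401 j [-0.76  0.38  1.77  0.    1.    0.81]
delta tool [ 0.0006 -0.0016  0.1047]
```

View pics/w39.png

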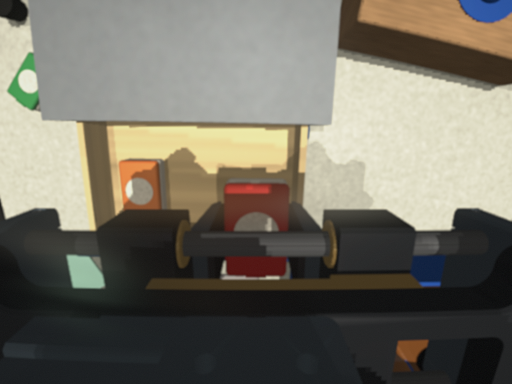

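```bash
python3 - <<'E'
from h import *
PP=snapP("w39")
im=cv2.imread("pics/w39.png"); crop("w","w39c",70,110,330,230,3,im)
print([pw("w",(289,150),.082,PP).round(4),pw("w",(298,150),.122,PP).round(4)], 'orange',pw("w",(140,190),.106,PP).round(4))
E
```

```text
[array([ 0.5561, -0.4927,  0.082 ]), array([ 0.5596, -0.496 ,  0.122 ])] orange [ 0.5168 -0.3399  0.106 ]
```

View pics/w39c.png

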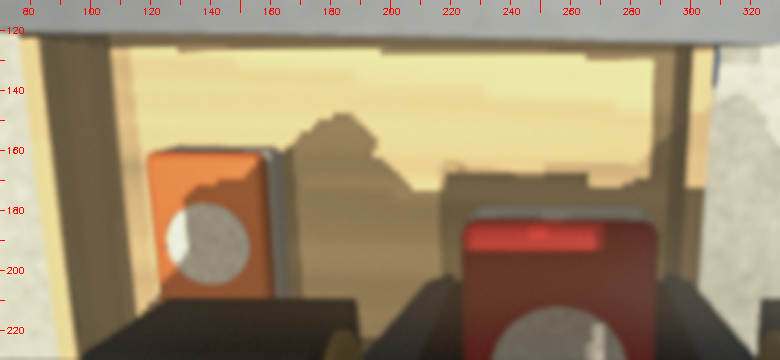

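Call:
{"fn": "apply_moves", "kwargs": {
  "commands": [
    [[-0.0022,-0.0015,0.02,0,0.5],[0,0,0.03,0,0.5],[0,0,0.025,0,0.5],[0,0,0.015,0,0.5],[0,0,0.01,0,0.5],[0,0,0.004,0,0.5],[0,0,0.0015,0,0.5],[0,0,0,0,0.5]]
  ]
}}

```text
t: 53.75
tcp_pos: [0.518, -0.455, 0.0922]
tcp_rot: [-0.0, 0.709, -0.705, 0.0]
force: [-0.4, -0.0, -0.7]
gripper_width: 0.0402
```

```bash
python3 - <<'E'
from h import *
st()
E
```

```text
t 53.75 tcp [ 0.518  -0.455   0.0922] xaz -89.67 zt [ 0.001 -0.001 -1.   ] F [-0.4 -0.  -0.7] w 0.0402 j [-0.75  0.51  1.8  -0.    0.83  0.81]
```

Call:
{"fn": "apply_moves", "kwargs": {
  "commands": [
    [[0,0,0.0015,0,0.5],[0,0,0,0,0.05],[0,0,0,0,0],[0,0,0,0,-0.02],[0,0,0,0,-0.02],[0,0,-0.01,0,-0.02],[0,0,-0.03,0,-0.02],[0,0,-0.04,0,-0.02],[0,0,-0.03,0,-0.02],[0,0,0,0,-0.02],[0,0,0,0,-0.02]]
  ]
}}

```text
t: 54.85
tcp_pos: [0.5179, -0.455, 0.2011]
tcp_rot: [-0.0, 0.709, -0.705, 0.001]
force: [0.0, -0.1, -1.0]
gripper_width: 0.0463
```

```bash
python3 - <<'E'
from h import *
snap("w40"); to([.637,-.172,.2])
crop("top","t40",310,110,470,260,4)
E
```

```text
t 54.85 tcp [ 0.5179 -0.455   0.2011] xaz -89.68 zt [ 0.001 -0.001 -1.   ] F [ 0.  -0.1 -1. ] w 0.0463 j [-0.75  0.38  1.76 -0.    1.    0.81]
t 54.9 tcp [ 0.5174 -0.4545  0.1999] xaz -89.68 zt [-0.  0. -1.] F [ 0.5 -1.1 -0.3] w 0.0465 j [-0.75  0.38  1.77 -0.    1.    0.81]
delta tool [-2.819e-01 -1.211e-01 -1.000e-04]
```

View pics/w40.png

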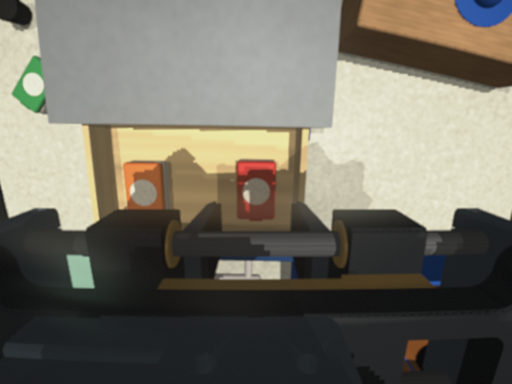

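Call:
{"fn": "apply_moves", "kwargs": {
  "commands": [
    [[-0.03,-0.013,0,0,-0.32],[-0.037,-0.016,0,0,-0.32],[-0.037,-0.016,0,0,-0.32],[-0.037,-0.016,0,0,-0.32],[-0.037,-0.016,0,0,-0.32],[-0.037,-0.016,0,0,-0.32],[-0.037,-0.016,0,0,-0.32],[-0.03,-0.012,0,0,-0.32],[0,0,0,8,-0.32],[0,0,0,8,-0.32],[0,0,0,8,-0.32],[0,0,0,8,-0.32]]
  ]
}}

```text
t: 56.15
tcp_pos: [0.6365, -0.1717, 0.1985]
tcp_rot: [-0.001, -0.485, 0.875, 0.001]
force: [0.7, -0.1, -0.5]
gripper_width: 0.06
```

Call:
{"fn": "apply_moves", "kwargs": {
  "commands": [
    [[0,0,0,8,-0.32],[0,0,0,0,-0.32],[0,0,0,0,-0.32]]
  ]
}}

```text
t: 56.45
tcp_pos: [0.6367, -0.172, 0.1991]
tcp_rot: [-0.001, -0.427, 0.904, 0.0]
force: [-0.0, 0.6, 0.4]
gripper_width: 0.0602
```

```bash
python3 - <<'E'
from h import *
snap("w41"); im=cv2.imread("pics/w41.png"); crop("w","w41c",180,80,340,230,5,im)
E
```

```text
t 56.45 tcp [ 0.6367 -0.172   0.1991] xaz -129.45 zt [-0.001  0.    -1.   ] F [-0.   0.6  0.4] w 0.0602 j [-0.3   0.33  1.83  0.    0.98  1.96]
```

View pics/w41c.png

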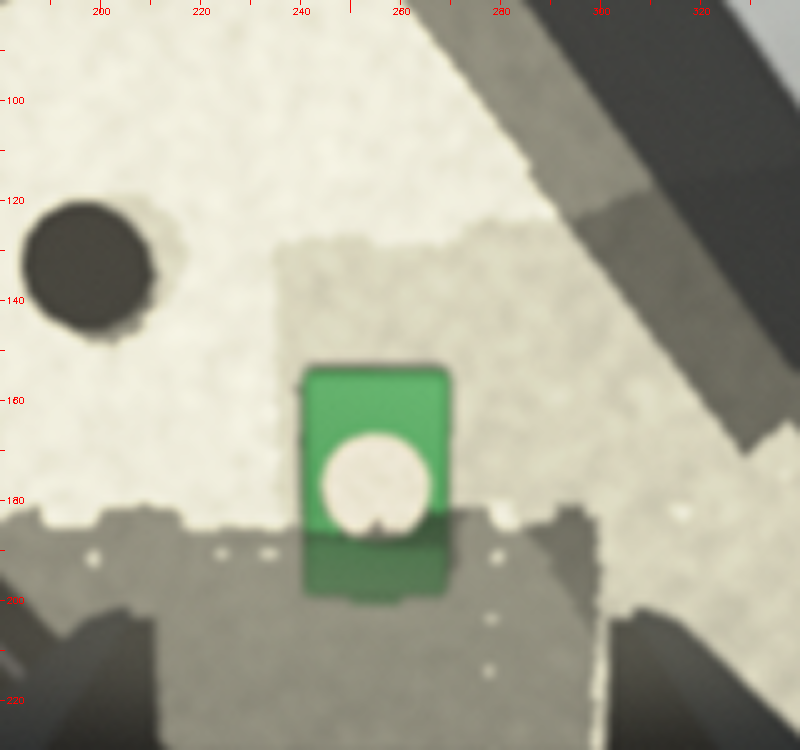

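```bash
python3 - <<'E'
from h import *
PP=snapP("w41")
c=pw("w",(255.3,176.5),.024,PP); print(c); to([c[0],c[1],.007])
E
```

```text
[ 0.63677545 -0.17297351  0.024     ]
t 56.5 tcp [ 0.6368 -0.172   0.1993] xaz -129.46 zt [-0.001  0.    -1.   ] F [-0.2  0.6 -0.1] w 0.0603 j [-0.3   0.33  1.83  0.    0.98  1.96]
delta tool [ 0.0007 -0.0008  0.1923]
```

Call:
{"fn": "apply_moves", "kwargs": {
  "commands": [
    [[0,0,0.04,0,-0.32],[0,0,0.04,0,-0.32],[0,0,0.04,0,-0.32],[0,0,0.03,0,-0.32],[0,0,0.025,0,-0.32],[0,0,0.013,0,-0.32],[0,0,0.004,0,-0.32],[0,0,0.001,0,-0.32],[0,0,0,0,0.5],[0,0,0,0,0.5],[0,0,0,0,0.5],[0,0,0,0,0.5]]
  ],
  "grip_force": 15
}}

```text
t: 57.7
tcp_pos: [0.6376, -0.1722, 0.0079]
tcp_rot: [0.0, -0.425, 0.905, -0.0]
force: [-2.9, 0.7, 7.2]
gripper_width: 0.0396
```

Call:
{"fn": "apply_moves", "kwargs": {
  "commands": [
    [[0,0,-0.015,0,0.5],[0,0,-0.035,0,0.5],[0,0,-0.04,0,0.5],[0,0,-0.04,0,0.5],[0,0,-0.04,0,0.5],[0,0,-0.03,-8,0.5],[0,0,0,-8,0.5],[0,0,0,-8,0.5],[0,0,0,-8,0.5],[0,0,0,-8,0.5],[0,0,0,0,0.5],[0,0,0,0,0.5]]
  ]
}}

```text
t: 58.9
tcp_pos: [0.637, -0.172, 0.2076]
tcp_rot: [-0.0, 0.708, -0.707, 0.0]
force: [0.1, 0.3, -0.0]
gripper_width: 0.0397
```

```bash
python3 - <<'E'
from h import *
to([.5175,-.397,.20])
E
```

```text
t 58.9 tcp [ 0.637  -0.172   0.2076] xaz -89.92 zt [ 0. -0. -1.] F [ 0.1  0.3 -0. ] w 0.0397 j [-0.3   0.32  1.82  0.    0.99  1.27]
delta tool [0.2248 0.1198 0.0076]
```

Call:
{"fn": "apply_moves", "kwargs": {
  "commands": [
    [[0.025,0.013,0,0,0.5],[0.033,0.0178,0,0,0.5],[0.033,0.0178,0,0,0.5],[0.033,0.0178,0,0,0.5],[0.033,0.0178,0,0,0.5],[0.033,0.0178,0,0,0.5],[0.0348,0.0178,0,0,0.5],[0,0,0,0,0.5],[0,0,0,0,0.5]]
  ]
}}

```text
t: 59.8
tcp_pos: [0.5181, -0.3981, 0.2071]
tcp_rot: [-0.0, 0.708, -0.707, 0.0]
force: [-0.5, -0.3, -0.9]
gripper_width: 0.0397
```

```bash
python3 - <<'E'
from h import *
snap("w42"); im=cv2.imread("pics/w42.png"); crop("w","w42c",130,110,370,240,3,im)
PP=snapP("w42")
to([.5175,-.397,.092])
E
```

```text
t 59.8 tcp [ 0.5181 -0.3981  0.2071] xaz -89.93 zt [ 0.  0. -1.] F [-0.5 -0.3 -0.9] w 0.0397 j [-0.69  0.32  1.84  0.    0.99  0.88]
t 59.85 tcp [ 0.5185 -0.3973  0.2071] xaz -89.83 zt [ 0.  0. -1.] F [ 0.4  0.3 -0.8] w 0.04 j [-0.69  0.32  1.84  0.    0.99  0.88]
delta tool [-0.0003  0.001   0.1151]
```

View pics/w42c.png

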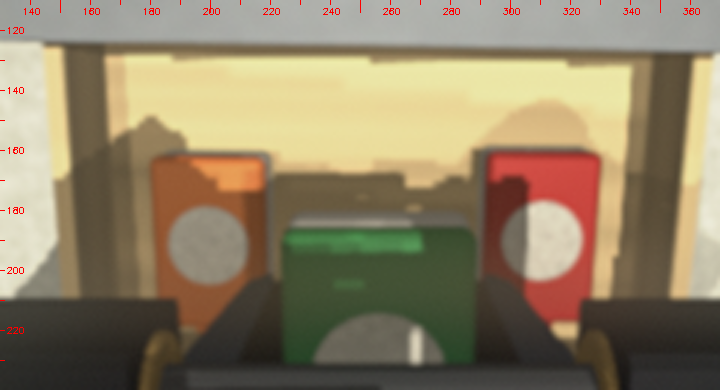

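Call:
{"fn": "apply_moves", "kwargs": {
  "commands": [
    [[-0.0003,0.001,0.02,0,0.5],[0,0,0.03,0,0.5],[0,0,0.025,0,0.5],[0,0,0.015,0,0.5],[0,0,0.01,0,0.5],[0,0,0.005,0,0.5],[0,0,0,0,0.5]]
  ]
}}

```text
t: 60.55
tcp_pos: [0.5177, -0.3971, 0.102]
tcp_rot: [-0.0, 0.709, -0.705, 0.0]
force: [0.8, 0.0, -0.5]
gripper_width: 0.0401
```

Call:
{"fn": "apply_moves", "kwargs": {
  "commands": [
    [[0,0,0.005,0,0.5],[0,0,0.004,0,0.5],[0,0,0,0,0.5]]
  ]
}}

```text
t: 60.85
tcp_pos: [0.5174, -0.3972, 0.0927]
tcp_rot: [0.0, 0.709, -0.705, -0.0]
force: [0.2, -0.2, -1.0]
gripper_width: 0.0401
```

```bash
python3 - <<'E'
from h import *
st()
E
```

```text
t 60.85 tcp [ 0.5174 -0.3972  0.0927] xaz -89.69 zt [-0.  0. -1.] F [ 0.2 -0.2 -1. ] w 0.0401 j [-0.69  0.46  1.88 -0.    0.8   0.87]
```

Call:
{"fn": "apply_moves", "kwargs": {
  "commands": [
    [[0,0,0.0018,0,0.5],[0,0,0,0,0.05],[0,0,0,0,0.02],[0,0,0,0,0],[0,0,0,0,0],[0,0,-0.01,0,0],[0,0,-0.03,0,0],[0,0,-0.04,0,0],[0,0,-0.03,0,0],[0,0,0,0,0],[0,0,0,0,0]]
  ]
}}

```text
t: 61.95
tcp_pos: [0.5177, -0.3974, 0.2021]
tcp_rot: [-0.0, 0.709, -0.705, 0.001]
force: [-1.1, -0.9, 0.2]
gripper_width: 0.0454
```

```bash
python3 - <<'E'
from h import *
snap("w43"); to([.36,-.397,.2])
crop("side","s43",240,180,440,380,4)
E
```

```text
t 61.95 tcp [ 0.5177 -0.3974  0.2021] xaz -89.68 zt [ 0.001 -0.001 -1.   ] F [-1.1 -0.9  0.2] w 0.0454 j [-0.69  0.32  1.84 -0.    0.98  0.87]
t 62.0 tcp [ 0.5172 -0.397   0.2009] xaz -89.69 zt [-0.  0. -1.] F [ 0.5 -0.2  0.1] w 0.0452 j [-0.69  0.32  1.84 -0.    0.98  0.87]
delta tool [-0.0009  0.1572  0.0009]
```

View pics/w43.png

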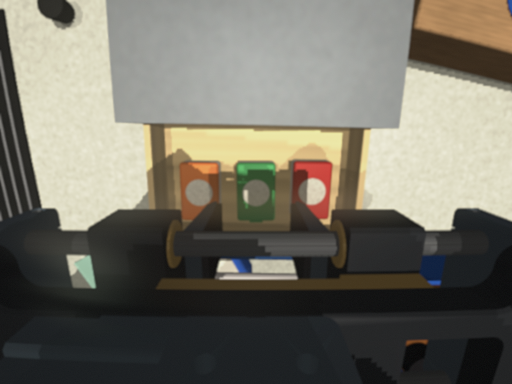

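View pics/s43.png

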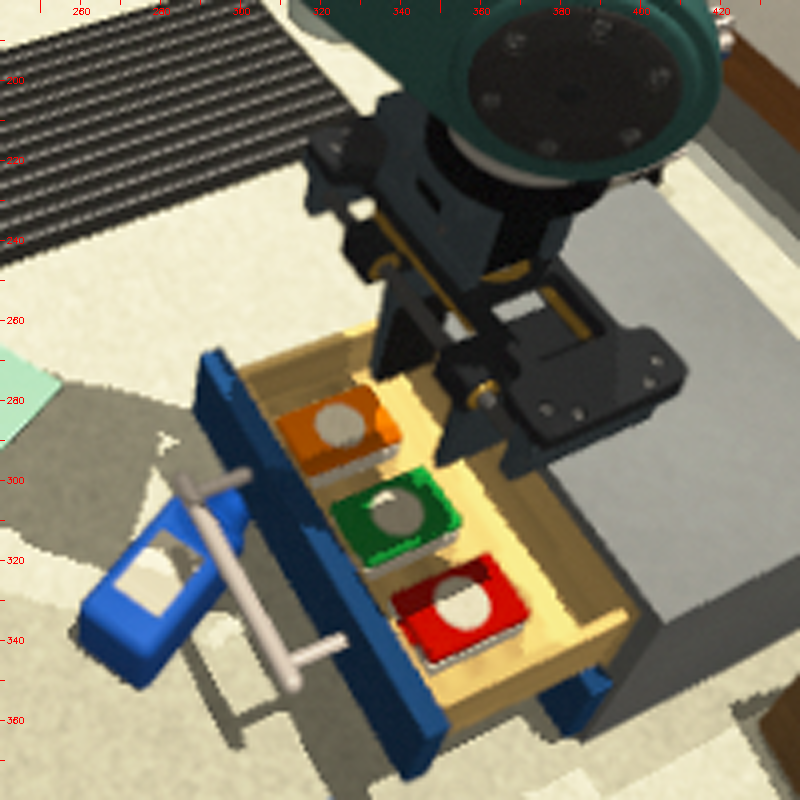

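Call:
{"fn": "apply_moves", "kwargs": {
  "commands": [
    [[0,0.025,0,0,1],[0,0.035,0,0,1],[0,0.035,0,0,1],[0,0.035,0,0,1],[0,0.02,0,0,1],[0,0,0.03,0,1],[0,0,0.035,0,1],[0,0,0.03,0,1],[0,0,0.017,0,1],[0,0,0,0,1],[0,0,0,0,1]]
  ]
}}

```text
t: 63.15
tcp_pos: [0.3676, -0.398, 0.0891]
tcp_rot: [-0.0, 0.709, -0.705, -0.0]
force: [0.3, -0.5, 0.5]
gripper_width: 0.0007
```

```bash
python3 - <<'E'
from h import *
st()
crop("side","s44",220,180,420,380,4);crop("top","t44",330,150,490,290,5)
E
```

```text
t 63.15 tcp [ 0.3676 -0.398   0.0891] xaz -89.68 zt [-0.001  0.001 -1.   ] F [ 0.3 -0.5  0.5] w 0.0007 j [-0.87  0.32  2.1   0.    0.72  0.7 ]
```

View pics/s44.png

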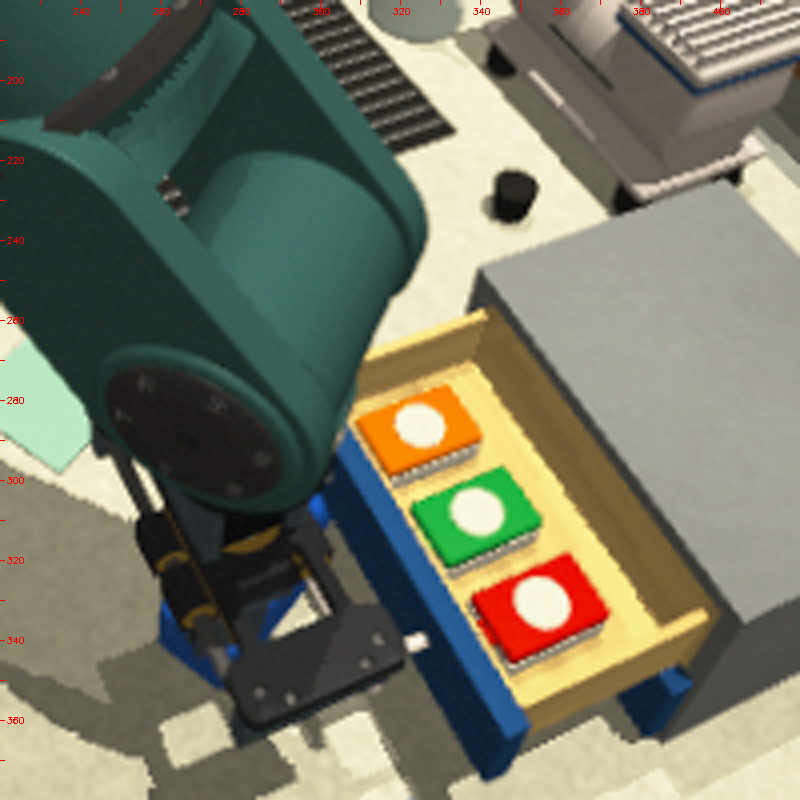

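Call:
{"fn": "apply_moves", "kwargs": {
  "commands": [
    [[0,-0.01,0,0,1],[0,-0.01,0,0,1],[0,-0.01,0,0,1],[0,-0.01,0,0,1],[0,-0.01,0,0,1],[0,-0.01,0,0,1],[0,-0.01,0,0,1],[0,-0.01,0,0,1],[0,-0.01,0,0,1],[0,-0.01,0,0,1],[0,-0.01,0,0,1],[0,0,0,0,1]]
  ]
}}

```text
t: 64.45
tcp_pos: [0.4788, -0.3975, 0.0892]
tcp_rot: [-0.0, 0.709, -0.705, 0.0]
force: [-0.5, -0.4, 0.7]
gripper_width: 0.0002
```

```bash
python3 - <<'E'
from h import *
st()
crop("side","s45",240,180,440,380,4)
E
```

```text
t 64.45 tcp [ 0.4788 -0.3975  0.0892] xaz -89.65 zt [ 0.001 -0.    -1.   ] F [-0.5 -0.4  0.7] w 0.0002 j [-0.73  0.43  1.94  0.    0.77  0.83]
```

View pics/s45.png

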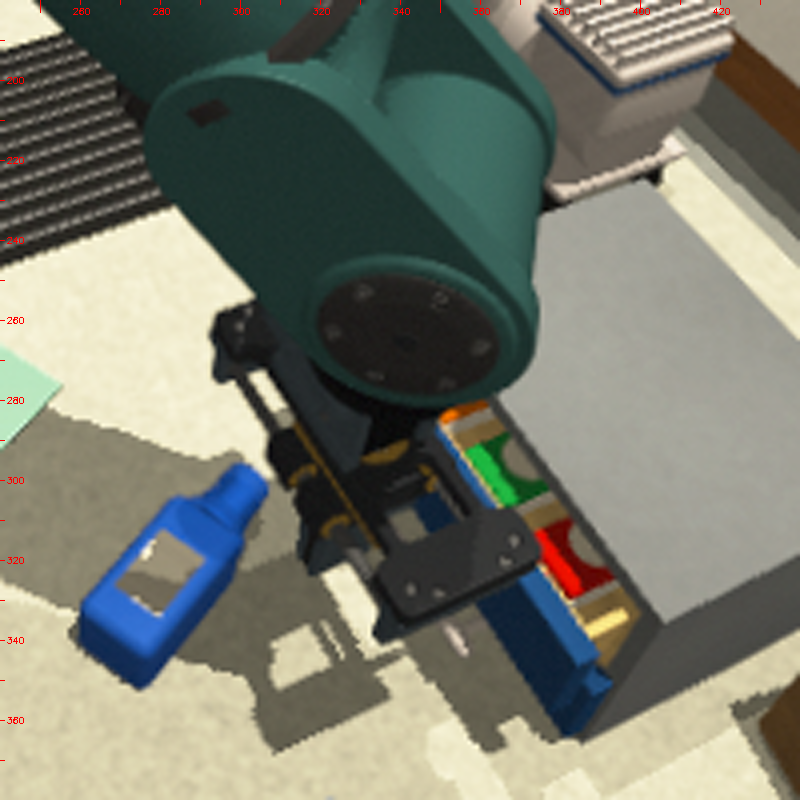

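Call:
{"fn": "apply_moves", "kwargs": {
  "commands": [
    [[0,-0.006,0,0,1],[0,-0.006,0,0,1],[0,-0.005,0,0,1],[0,-0.004,0,0,1],[0,0,0,0,1]]
  ]
}}

```text
t: 65.0
tcp_pos: [0.4985, -0.3973, 0.089]
tcp_rot: [0.0, 0.709, -0.705, -0.0]
force: [-3.0, -0.4, 1.2]
gripper_width: 0.0004
```

Call:
{"fn": "apply_moves", "kwargs": {
  "commands": [
    [[0,-0.003,0,0,1],[0,-0.003,0,0,1],[0,-0.003,0,0,1],[0,0,0,0,1]]
  ]
}}

```text
t: 65.4
tcp_pos: [0.5078, -0.3974, 0.0891]
tcp_rot: [0.0, 0.709, -0.705, 0.0]
force: [-0.8, -1.4, -0.5]
gripper_width: 0.0004
```

Call:
{"fn": "apply_moves", "kwargs": {
  "commands": [
    [[0,-0.003,0,0,1],[0,-0.003,0,0,1],[0,0,0,0,1]]
  ]
}}

```text
t: 65.7
tcp_pos: [0.5127, -0.3973, 0.089]
tcp_rot: [0.001, 0.709, -0.705, -0.001]
force: [-11.7, -3.3, 4.3]
gripper_width: 0.0006
```

```bash
python3 - <<'E'
from h import *
st()
crop("side","s46",260,200,440,380,4)
E
```

```text
t 65.7 tcp [ 0.5127 -0.3973  0.089 ] xaz -89.66 zt [-0.002  0.    -1.   ] F [-11.7  -3.3   4.3] w 0.0006 j [-0.69  0.46  1.88 -0.    0.8   0.87]
```

View pics/s46.png

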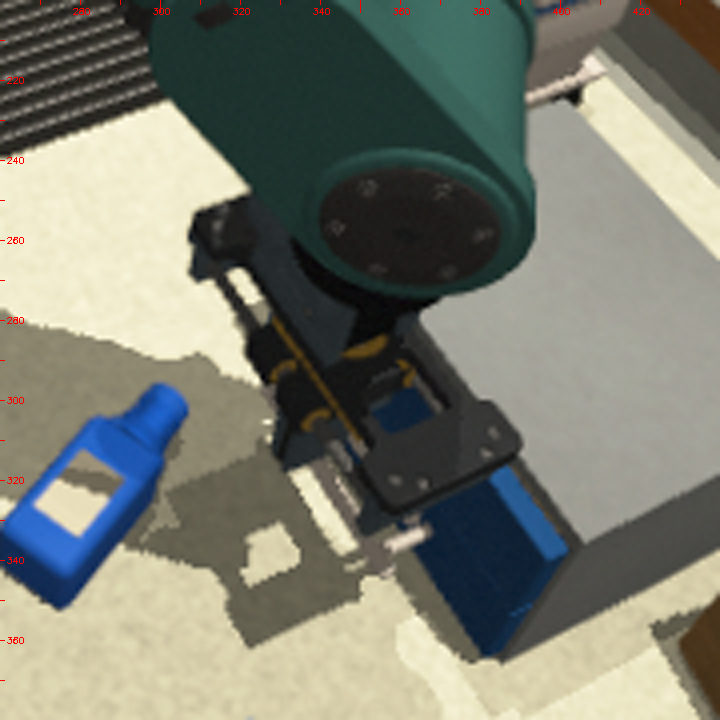

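Call:
{"fn": "apply_moves", "kwargs": {
  "commands": [
    [[0,-0.003,0,0,1],[0,-0.002,0,0,1],[0,0,0,0,1]]
  ]
}}

```text
t: 66.05
tcp_pos: [0.5132, -0.3971, 0.0888]
tcp_rot: [0.003, 0.709, -0.705, -0.005]
force: [-49.3, -6.7, 27.9]
gripper_width: 0.0002
```

Call:
{"fn": "apply_moves", "kwargs": {
  "commands": [
    [[0,-0.002,0,0,1],[0,0,0,0,1]]
  ]
}}

```text
t: 66.25
tcp_pos: [0.5134, -0.3971, 0.0888]
tcp_rot: [0.004, 0.709, -0.705, -0.006]
force: [-63.8, -9.4, 36.2]
gripper_width: 0.0003
```

Call:
{"fn": "apply_moves", "kwargs": {
  "commands": [
    [[0,-0.002,0,0,1],[0,0,0,0,1]]
  ]
}}

```text
t: 66.45
tcp_pos: [0.5136, -0.397, 0.0887]
tcp_rot: [0.004, 0.709, -0.705, -0.008]
force: [-80.1, -10.3, 45.1]
gripper_width: 0.0006
```

Call:
{"fn": "apply_moves", "kwargs": {
  "commands": [
    [[0,0.006,0,0,1],[0,0.006,0,0,1],[0,0.01,0,0,1],[0,0.02,0,0,1],[0,0.03,0,0,1],[0,0.03,0,0,1],[0,0,-0.04,0,1],[0,0,-0.05,0,1],[0,0,-0.05,0,1],[0,0,0,0,1]]
  ]
}}

```text
t: 67.45
tcp_pos: [0.423, -0.4001, 0.2361]
tcp_rot: [-0.0, 0.709, -0.705, 0.005]
force: [0.6, -0.5, -0.8]
gripper_width: 0.0006
```

```bash
python3 - <<'E'
from h import *
st()
crop("side","s47",240,180,440,380,4);crop("top","t47",330,150,490,290,5)
E
```

```text
t 67.45 tcp [ 0.423  -0.4001  0.2361] xaz -89.67 zt [ 0.007 -0.007 -1.   ] F [ 0.6 -0.5 -0.8] w 0.0006 j [-0.8   0.16  1.97  0.    1.    0.77]
```

View pics/s47.png

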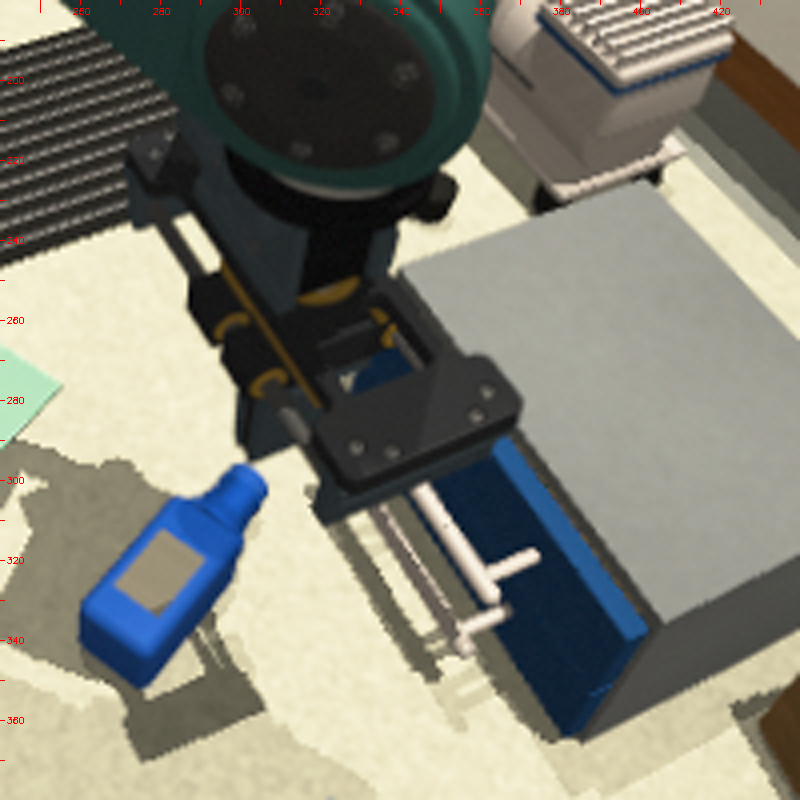

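View pics/t47.png

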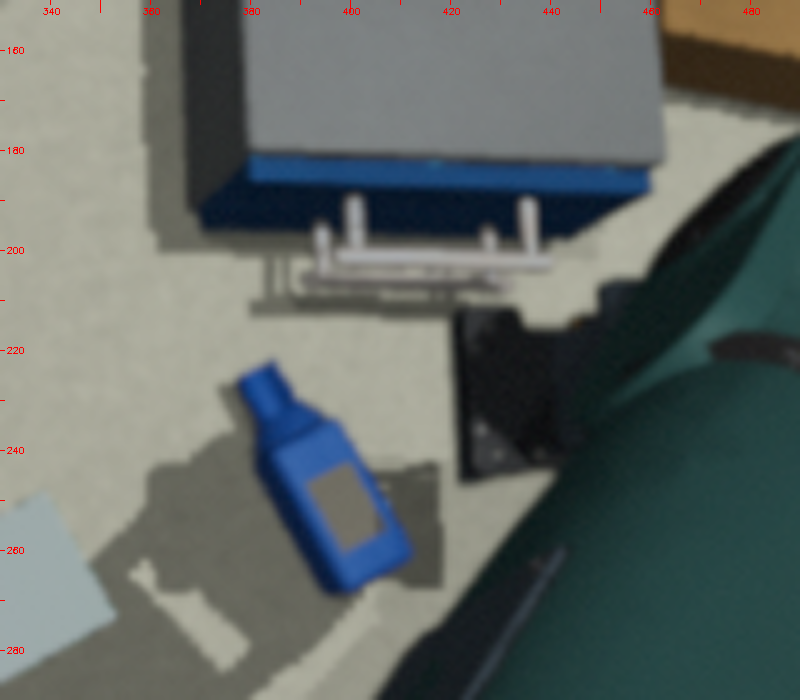

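```bash
python3 - <<'E'
from h import *
f=lambda uv,z:print(uv,z,pw("top",uv,z).round(4))
f((400,202),.107);f((430,202.5),.107);f((400,185.5),.132);f((400,181.5),.144)
# lower drawer bottom front edge; home depth
f((371,195),.01); f((430,197.5),.01)
im=ctrl.read_camera("top"); crop("top","t48",365,170,470,220,7,im)
E
```

```text
(400, 202) 0.107 [ 0.5322 -0.3438  0.107 ]
(430, 202.5) 0.107 [ 0.5319 -0.4312  0.107 ]
(400, 185.5) 0.132 [ 0.5729 -0.3382  0.132 ]
(400, 181.5) 0.144 [ 0.5809 -0.3348  0.144 ]
(371, 195) 0.01 [ 0.5749 -0.2878  0.01  ]
(430, 197.5) 0.01 [ 0.5698 -0.4727  0.01  ]
```

View pics/t48.png

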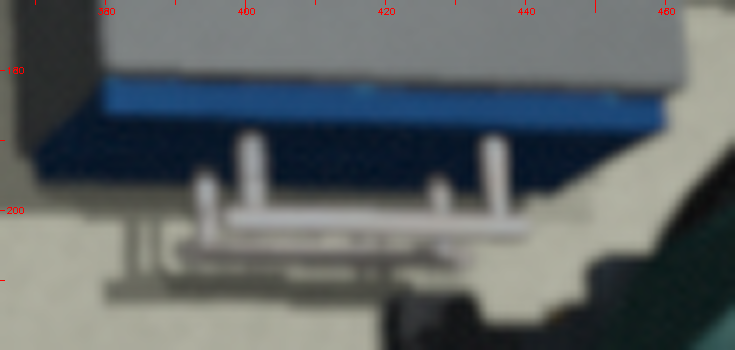

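```bash
python3 - <<'E'
from h import *
cv2.imwrite("pics/top9.png",ctrl.read_camera("top")); crop("side","s49",150,80,350,230,4)
E
```

```text
(no output)
```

View pics/top9.png

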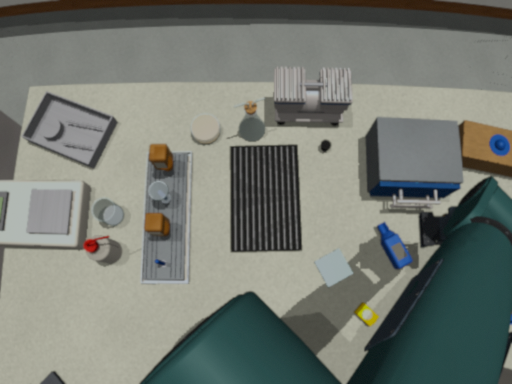

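View pics/s49.png

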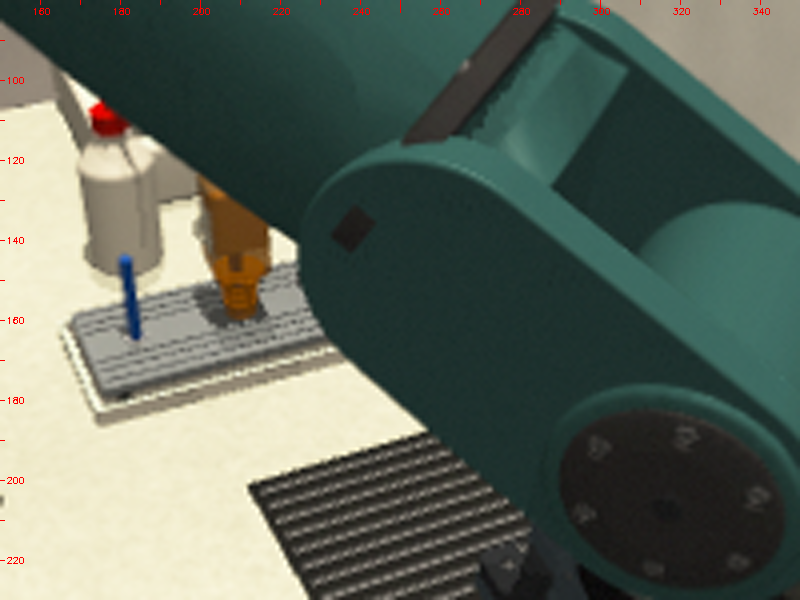

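```bash
python3 - <<'E'
from rig import ctrl
print(ctrl.job_done())
E
```

```text
the job is handed in; nothing more can be done
None
```

The job is handed in after about 68 s of robot time, with every part of the task done as far as I could check. `job_done` reports no verdict.

- **Bottles:** Only two amber bottles were present. I gripped each near its base, let it swing down in a light grip and straightened it against the side of the fixed cabinet. I then lowered them onto the pegs at about x = 0.65 and x = 0.46 m. The force changed when each mouth met the deck, and the side picture taken after releasing both shows them upright on their pegs.
- **Cases:** The orange, green and red cases are flat, side by side, in the upper drawer; pictures before closing showed all three inside.
- **Drawer:** I pushed it in by its handle to a hard stop. In the last top view its front is level with the lower drawer's, at x ≈ 0.573 m against 0.570–0.575 m. I have no direct reading of the drawer joint.
- **Left alone:** In the last top view the dry flask, the bystanders, the blue bottle and the yellow case look unmoved, and the gripper was clear of everything.
- **Overpush on the drawer:** I pushed a few steps too far at the stop, and the force on the wrist rose to about 93 N. That is under the 120 N limit, and the fingers, not the gripper's body, were against the handle. I backed off at once and the drawer stayed in.
- **Estimates that disagreed:** The camera estimates of where the held bottles' mouths were differed by up to about 9 mm. I lined the bottles up with the pegs in the side picture instead, and both went on cleanly.

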